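Line up the tile carriers under the hand-rest bridge

TASK

Roll the knurled thumbwheel with a fingertip until its white line stands at the top between the red pointers, which raises the hand-rest bridge. Then set every tile carrier that is on the table lengthwise on the lane to the right of the white start line and, from that line on, feed them with the push stick only, never by hand and always pressed against the fence, under the bridge until they sit in one closed row against the red stop. Finally stand the push stick back on the middle of its cork mat, leaving the wheel as set and the jars, bowl, pitcher and brush where they are.

Things in the scene. Friction and masses are not known exactly. Their poses are not given: they have to be found in the camera images.
- rig: Line-up jig, fixed: 10 mm grey board (x -75 to 50, y -430 to 250 mm), aluminium fence rail on its far side. Origin: table level, on the lane's centre line. x points across the lane to the fence, y along the fence towards the stop (feed direction), z up. Fence face at x = 28 mm, 18 mm thick, top at z = 24 mm, y -430 to 230 mm. A carrier pressed on it has its centre at x = 0.
- stop_face (a point): Point on the red stop block's face, on the lane floor (10 mm above the table), at jig x = 0, y = 210 mm. Axes as the jig's. The block is 30 mm high, spans jig x -34 to 46 mm and is rigid. Carriers in the closed row have their centres 35, 105 and 175 mm before it.
- start_line (a point): Middle of the lane (jig x = 0) at the white start line painted across the lane floor, at jig y = -30 mm. Axes as the jig's. Carriers are put down to the right of it (jig y below -30 mm), where the lane is 400 mm long.
- bridge_mid (a point): Lane floor under the middle of the wooden hand-rest bridge, jig x = 0, y = 50 mm. The bridge crosses the lane there: 26 mm wide (y), 14 mm thick, jig x -110 to 65 mm; a steel post at x = 58 mm, 85 mm tall, carries it. Its underside is 28.5 mm above the lane floor with the wheel at 0 and rises 7 mm per rad; carriers are 34 mm high.
- wheel (a joint): Angle (rad) of the knurled thumbwheel: black, grey ridges, 80 mm diameter, 26 mm wide, axle along the jig's x. Grows as its top is rolled along the jig's +y. One ridge = one click = 0.3 rad = 12 mm of rim (marks only, not felt). Stays where left; turns with about 1 N at the rim. Starts at 0 to 0.5. At 1.5 the white line across the rim is at the top, between the two red pointers on the housing.
- wheel_top (a point): Topmost point of the thumbwheel's rim, 96 mm above the table, jig x = -135, y = 50 mm, on the robot's side of the bridge. A fixed point of the jig, it does not turn with the wheel; axes as the jig's. The grey housing's two cheeks (34 mm apart, 55 mm long in y, pointers included) end 18 mm lower.
- mat: Cork mat, fixed, 240 x 110 x 4 mm, where the push stick lives. Origin: centre of its underside; x along its length.
- stick: Push stick, 0.2 kg, standing on its sole. Origin: centre of the underside of its dark sole bar, 150 (x) x 40 (y) x 16 mm (z); x points forward. Its front face at x = 75 mm pushes a carrier's tail. A cheek at the left front (x 30 to 120, y 20 to 30, z 0 to 16 mm) goes on the carrier's robot side: when feeding (stick x along jig y) it presses with the stick's origin at jig x = -8 mm.
- stick_handle (a point): Middle of the grip of the push stick's red upright handle, at stick x = -10, y = 0, z = 65 mm. The handle is 56 (x) x 22 (y) mm and goes from z = 16 to 90 mm. Axes as the stick's.
- tile_blue: Tile carrier: a cobalt blue glazed tile with a white dash on a pale wooden block, one solid block 70 (x) x 56 (y) x 34 mm (z), 0.15 to 0.4 kg. Origin: centre of its underside; x along its 70 mm length. May be absent (None).
- tile_yellow: Tile carrier: a yellow glazed tile with a white dash on a pale wooden block, one solid block 70 (x) x 56 (y) x 34 mm (z), 0.15 to 0.4 kg. Origin: centre of its underside; x along its 70 mm length. May be absent (None).
- tile_green: Tile carrier: a green glazed tile with a white dash on a pale wooden block, one solid block 70 (x) x 56 (y) x 34 mm (z), 0.15 to 0.4 kg. Origin: centre of its underside; x along its 70 mm length. May be absent (None).
- tile_red: Tile carrier: a terracotta red glazed tile with a white dash on a pale wooden block, one solid block 70 (x) x 56 (y) x 34 mm (z), 0.15 to 0.4 kg. Origin: centre of its underside; x along its 70 mm length. May be absent (None).
- jar_blue: Bystander: blue paint jar, 64 mm dia, 95 mm tall, behind the jig. Origin: centre of its underside.
- jar_yellow: Bystander: yellow paint jar, 72 mm dia, 120 mm tall, behind the jig. Origin: centre of its underside.
- jar_green: Bystander: green paint jar, 64 mm dia, 100 mm tall, behind the jig. Origin: centre of its underside.
- pitcher: Bystander: yellow handled pitcher, 100 mm dia, 130 mm tall, behind the jig. Origin: centre of its underside.
- bowl: Bystander: white bowl, 110 mm dia, 45 mm tall, on the robot's side of the carriers. Origin: centre of its underside.
- jar_pink: Bystander: small terracotta-pink jar, 54 mm dia, 60 mm tall, on the robot's side of the wheel. Origin: centre of its underside.
- brush_a: Bystander: red-handled brush, 190 mm long, lying beyond the left end of the jig. Origin: in the middle of its length.
Not all that is in view belongs to the job. Leave any purple look-alike of the tile_green alone.

How it is judged:
On the way, in this order (a step that is already met when the one before it is completed fails the run):
1. the thumbwheel is rolled to its mark, which raises the bridge (value of joint wheel between 1.35 and 1.65 rad), for 0.2 s.
2. the push stick is feeding a carrier past the start line (((contact force between stick and tile_blue above 0.2 N and y of tile_blue in the frame of rig above -0.03 m and x of tile_blue in the frame of rig between -0.06 and 0.03 m and z of tile_blue in the frame of rig below 0.03 m) or (contact force between stick and tile_yellow above 0.2 N and y of tile_yellow in the frame of rig above -0.03 m and x of tile_yellow in the frame of rig between -0.06 and 0.03 m and z of tile_yellow in the frame of rig below 0.03 m) or (contact force between stick and tile_green above 0.2 N and y of tile_green in the frame of rig above -0.03 m and x of tile_green in the frame of rig between -0.06 and 0.03 m and z of tile_green in the frame of rig below 0.03 m) or (contact force between stick and tile_red above 0.2 N and y of tile_red in the frame of rig above -0.03 m and x of tile_red in the frame of rig between -0.06 and 0.03 m and z of tile_red in the frame of rig below 0.03 m))), for 0.1 s.
3. all the carriers present sit in one closed row on the fence and the stop (x of tile_blue in the frame of rig between -0.005 and 0.005 m and z of each of tile_blue, tile_yellow, tile_green, tile_red in the frame of rig below 0.016 m and angle between the x axis of each of tile_blue, tile_yellow, tile_green, tile_red and the y axis of rig, either way round below 0.06 rad and (y of tile_blue in the frame of rig between 0.169 and 0.18 m or (y of tile_blue in the frame of rig between 0.097 and 0.112 m and (y of tile_yellow in the frame of rig between 0.169 and 0.18 m or y of tile_green in the frame of rig between 0.169 and 0.18 m or y of tile_red in the frame of rig between 0.169 and 0.18 m)) or (y of tile_blue in the frame of rig between 0.025 and 0.044 m and (y of tile_yellow in the frame of rig between 0.097 and 0.112 m or y of tile_green in the frame of rig between 0.097 and 0.112 m or y of tile_red in the frame of rig between 0.097 and 0.112 m))) and x of tile_yellow in the frame of rig between -0.005 and 0.005 m and (y of tile_yellow in the frame of rig between 0.169 and 0.18 m or (y of tile_yellow in the frame of rig between 0.097 and 0.112 m and (y of tile_blue in the frame of rig between 0.169 and 0.18 m or y of tile_green in the frame of rig between 0.169 and 0.18 m or y of tile_red in the frame of rig between 0.169 and 0.18 m)) or (y of tile_yellow in the frame of rig between 0.025 and 0.044 m and (y of tile_blue in the frame of rig between 0.097 and 0.112 m or y of tile_green in the frame of rig between 0.097 and 0.112 m or y of tile_red in the frame of rig between 0.097 and 0.112 m))) and x of tile_green in the frame of rig between -0.005 and 0.005 m and (y of tile_green in the frame of rig between 0.169 and 0.18 m or (y of tile_green in the frame of rig between 0.097 and 0.112 m and (y of tile_blue in the frame of rig between 0.169 and 0.18 m or y of tile_yellow in the frame of rig between 0.169 and 0.18 m or y of tile_red in the frame of rig between 0.169 and 0.18 m)) or (y of tile_green in the frame of rig between 0.025 and 0.044 m and (y of tile_blue in the frame of rig between 0.097 and 0.112 m or y of tile_yellow in the frame of rig between 0.097 and 0.112 m or y of tile_red in the frame of rig between 0.097 and 0.112 m))) and x of tile_red in the frame of rig between -0.005 and 0.005 m and (y of tile_red in the frame of rig between 0.169 and 0.18 m or (y of tile_red in the frame of rig between 0.097 and 0.112 m and (y of tile_blue in the frame of rig between 0.169 and 0.18 m or y of tile_yellow in the frame of rig between 0.169 and 0.18 m or y of tile_green in the frame of rig between 0.169 and 0.18 m)) or (y of tile_red in the frame of rig between 0.025 and 0.044 m and (y of tile_blue in the frame of rig between 0.097 and 0.112 m or y of tile_yellow in the frame of rig between 0.097 and 0.112 m or y of tile_green in the frame of rig between 0.097 and 0.112 m)))), for 0.2 s.
At the end, for the whole second after the job is handed in: Carriers flat, within 5 mm of the fence and 0.06 rad of parallel, in one row from the stop (1st, 2nd, 3rd within 6, 8, 10 mm of its place, none skipped); wheel within 0.15 rad of 1.5; stick upright on the mat, origin within 40 mm of its centre (all of step 1 and all of step 3 and horizontal distance between stick and mat below 0.04 m and angle between stick's own z axis and vertical below 0.15 rad); the robot touches nothing.
It fails at once if a carrier whose centre is past the start line is touched by the fingers ((contact force between the fingers and tile_blue above 0.5 N and y of tile_blue in the frame of rig above -0.03 m and x of tile_blue in the frame of rig between -0.06 and 0.03 m and z of tile_blue in the frame of rig below 0.03 m) or (contact force between the fingers and tile_yellow above 0.5 N and y of tile_yellow in the frame of rig above -0.03 m and x of tile_yellow in the frame of rig between -0.06 and 0.03 m and z of tile_yellow in the frame of rig below 0.03 m) or (contact force between the fingers and tile_green above 0.5 N and y of tile_green in the frame of rig above -0.03 m and x of tile_green in the frame of rig between -0.06 and 0.03 m and z of tile_green in the frame of rig below 0.03 m) or (contact force between the fingers and tile_red above 0.5 N and y of tile_red in the frame of rig above -0.03 m and x of tile_red in the frame of rig between -0.06 and 0.03 m and z of tile_red in the frame of rig below 0.03 m)).
It fails at once if a carrier whose centre is past the start line stands off the fence by more than 10 mm ((y of tile_blue in the frame of rig above -0.03 m and x of tile_blue in the frame of rig between -0.06 and 0.03 m and z of tile_blue in the frame of rig below 0.03 m and x of tile_blue in the frame of rig below -0.01 m) or (y of tile_yellow in the frame of rig above -0.03 m and x of tile_yellow in the frame of rig between -0.06 and 0.03 m and z of tile_yellow in the frame of rig below 0.03 m and x of tile_yellow in the frame of rig below -0.01 m) or (y of tile_green in the frame of rig above -0.03 m and x of tile_green in the frame of rig between -0.06 and 0.03 m and z of tile_green in the frame of rig below 0.03 m and x of tile_green in the frame of rig below -0.01 m) or (y of tile_red in the frame of rig above -0.03 m and x of tile_red in the frame of rig between -0.06 and 0.03 m and z of tile_red in the frame of rig below 0.03 m and x of tile_red in the frame of rig below -0.01 m)).
It fails at once if a bystander (jar, bowl, pitcher, brush) is moved more than 30 mm (distance of any of jar_blue, jar_yellow, jar_green, pitcher, bowl, jar_pink, brush_a from where it was at the start of the episode above 0.03 m).
Of tile_blue, tile_yellow, tile_green, tile_red only 2 to 3 are there at a start; the rules pass over those that are not, and their reading is None.
At some moment in a run one of stick may be knocked a few centimetres aside while the robot is not near it.
Once in a run the grip may slacken for a moment while it holds something.
It also fails if it takes over 210 s, if anything falls off the work surface, if the arm or the gripper's body presses on something with over 40 N, if the wrist force passes 120 N, or if a joint passes its speed limit or range.

ROBOT

A 6-joint arm with a two-finger parallel gripper is mounted at the origin on the work surface. World frame = base frame: x ahead of the robot, y to its left, z up, the work surface at z = 0. Lengths are in m, angles in rad, forces in N, time in s.
With the tool pointing down it reaches from about 0.275 to 0.975 m from the base axis. Payload 8.4 kg.
Tool frame: the origin (TCP) lies between the finger pads; the fingertips stand 22 mm ahead of it and the grasp point (between the pads) lies 3 mm ahead of it (nose_length is the distance from the TCP to the fingertips, in m); z points along the fingers, y is the direction in which the jaws open and shut (so a half turn about z gives the same grasp; the last joint's range is limited). The gripper opens to 92 mm and grips with 3 to 60 N. Pads are 20 mm wide; open, the fingers measure 128 mm over their backs; the gripper's body (75 mm by 189 mm) begins 69 mm behind the grasp point.
Start: joints at [-1.3, 0.353, 1.633, -0, 1.155, -0.002], TCP at [0.168, -0.602, 0.237] pointing down, gripper open.
Joint ranges: [-2.63, 2.63], [-0.92, 2.1], [0.06, 2.66], [-1.3, 4.44], [0, 2.69], [-3.02, 3.02]. Speed limits (rad/s): [2.22, 2.22, 2.79, 3.14, 3.14, 3.14].

INTERFACE

Orientations are given as a unit quaternion [w, x, y, z].
In Python, from cell import sense, camera, get_calibration, finish_job, recognise, nose_length gives the robot as it stands.
- The arm moves only by the tool move_arm, never from a script. Its argument "targets" is a list that holds one entry, the list of rows, each a list of 7 numbers: the turn, a rotation vector about the tool's x, y, z in rad, then the shift along the tool's x, y, z in mm, then the closure, from -1 (fully open) to 1 (shut). A call has exactly 8 rows; each row shifts and turns the pose as measured when the row begins, along the tool's axes as they then stand; what a row does not reach is not made up. A row lasts 1/12 s, in which the tool goes at most 41.7 mm and 7.16 degrees, less where a joint would pass 70% of its speed; a pose out of reach is approached as far as the arm can. A call is refused whole if a number of a shift passes 41.7 or a number of a turn 0.125, either way. A call with a gripper value outside its range is refused whole. The fingers move at their own pace and stop on an object; "squeeze" is the grip in N (left out, the last holds). Time passes only in rows, so rows that do not move let the fingers close, or fill a call up. It gives the time, the measured TCP pose, the force and the opening at its end, in the units of the state.
- sense(): the state, without advancing time (a new reading comes with each control period).
- camera(name): name is "side" or "top"; returns the picture (420x560x3 uint8, red, green, blue); there is no depth.
- get_calibration(name): a dict with "fov_y" (degrees; the focal length in pixels is half the picture's height over the tangent of half this angle, whatever the lens; pixels are square), "cx", "cy" (the principal point, pixels), "eye" and "orientation" of the camera in the world. Camera axes: x right, y up, looking along -z (the intrinsics and any distortion apply to the point x, -y, -z); pixel columns grow to the right and rows downward; lengths in m; the calibration is good to about 2 mm. A picture is of the moment at which its call begins. get_calibration takes no time and is no camera call.
- finish_job(): hands the job in, once; it reports no verdict.
Trained networks look in the newest picture that a camera, given by its name, has taken for a name from the list of things; names that differ only in an ending like _2 or _b are one class to them, and where a whole thing is asked for, a point or a joint stands for the part that bears it (a point fixed in the world has none). Each returns a list of dicts, best first, with "conf" (0 to 1); they miss things now and then, are a little off and sometimes report something else, mostly with a low value. They report only what shows in the picture. A call takes as long as a camera call. They do not tell look-alikes from the thing itself.
- recognise(camera, label): "box" ([left, top, right, bottom] in pixels, round what is visible of it).
The state is a dict: "time_s": time; "joints": joint angles; "joint_velocities": joint speeds; "tau": joint torques, N m; "tool_pos": TCP position; "tool_rot": TCP orientation; "wrist_force": force on the tool from outside, world axes, zero at the start; "moment": the same for the moment, N m; "gripper_width": opening from 0.0 (shut) to 1.0 (fully open).
Only numpy, scipy, OpenCV 4.12 (cv2) and the standard library are available. Lean on these libraries where they do the work, as an engineer would, in place of code of your own. Each camera call takes 0.05 s, during which the arm holds its last target.

## Working session

There is one attempt and no reset: what is moved stays moved. The work goes in short steps, Python scripts to look and compute and a tool call to move; the robot and the scene stay as the last step left them, time stands still between calls to the robot, and variables do not carry over. Pictures are saved under pics/ and viewed, and the job is handed in when it is done.

Besides the shell and the picture viewer there is one more tool, called after "Request:" in YAML: its name, and indented under it one key for each argument. move_arm: Moves the arm, as the interface text tells. Its arguments: {"type":"object","properties":{"targets":{"type":"array"},"squeeze":{"type":"number"}},"required":["targets"]}

```bash
ls; mkdir -p pics; cat > h.py <<'E'
import numpy as np, cv2
from cell import *
def save(n,f):
    im=camera(n); cv2.imwrite('pics/'+f,im[:,:,::-1]); return im
E
python3 - <<'E'
from h import *
for n in('side','top'):
    save(n,n+'0.png'); print(n,get_calibration(n))
s=sense(); print(s, nose_length)
E
```

```text
pics
side {'fov_y': 49.804694922303185, 'cx': 280.6733282503773, 'cy': 202.9705333136012, 'eye': array([0.07230456, 0.73331826, 0.97301946]), 'orientation': array([-0.25892395, -0.1074776 ,  0.36613509,  0.8873286 ])}
top {'fov_y': 50.061465255325096, 'cx': 275.1477447894094, 'cy': 212.40804266273108, 'eye': array([ 0.35567144, -0.01142433,  1.34143231]), 'orientation': array([ 0.71171182,  0.03616778, -0.05650776, -0.69926036])}
{'time_s': 0.1, 'joints': array([-1.30040813e+00,  3.53533248e-01,  1.63403879e+00,  6.39901544e-06,
        1.15518296e+00, -2.39752384e-03]), 'joint_velocities': array([ 0.0010708 , -0.00055357, -0.00048561,  0.00072318,  0.00136362,
       -0.00074903]), 'tau': array([-2.86062677e-04, -5.94907308e+01, -3.34930229e+01,  6.98183896e-02,
        1.82901736e-02, -3.26882321e-05]), 'tool_pos': array([ 0.16828104, -0.60150362,  0.23597623]), 'tool_rot': array([-5.76351649e-04,  9.90712913e-01,  1.35969063e-01, -7.47411351e-05]), 'wrist_force': array([ 0.0313603 , -0.26797289, -0.23641161]), 'moment': array([0.01916045, 0.01291874, 0.02512281]), 'gripper_width': 0.9982626629599255} 0.022
```

View pics/top0.png

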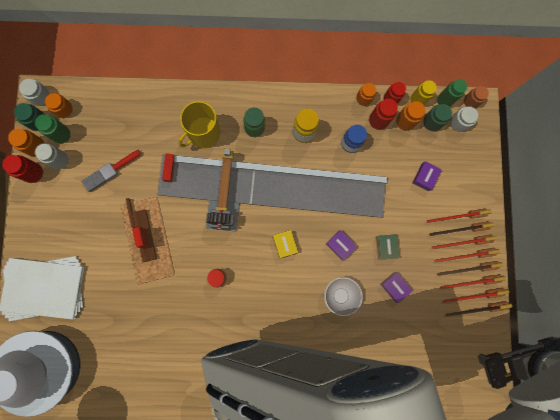

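View pics/side0.png

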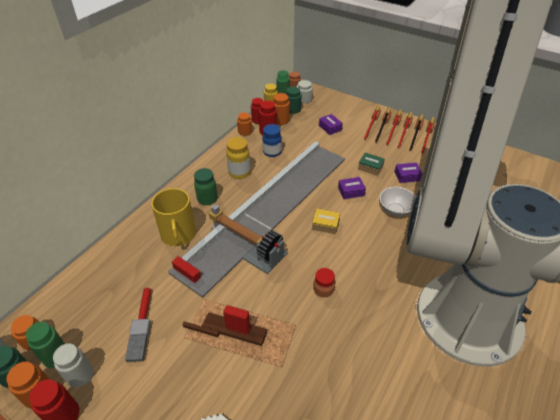

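The top view shows the yellow carrier at (286,244) and the green one at (388,247). Purple look-alikes are at (342,244), (397,287) and (428,176). The stick is on its mat at (140,238), the wheel at (222,217), and the jig's long axis runs left-right with the stop at (168,168). I'll zoom in.

```bash
cat >> h.py <<'E'
from scipy.spatial.transform import Rotation as R
def cam(n):
    c=get_calibration(n); q=c['orientation']; Rm=R.from_quat([q[1],q[2],q[3],q[0]]).as_matrix()
    return c, 210/np.tan(np.radians(c['fov_y']/2)), Rm
def proj(n,P):
    c,f,Rm=cam(n); p=(np.atleast_2d(P)-c['eye'])@Rm
    return np.c_[c['cx']+f*p[:,0]/-p[:,2], c['cy']+f*p[:,1]/p[:,2]]
def unproj(n,uv,z):
    c,f,Rm=cam(n); uv=np.atleast_2d(uv).astype(float)
    d=np.c_[(uv[:,0]-c['cx'])/f,-(uv[:,1]-c['cy'])/f,-np.ones(len(uv))]@Rm.T
    t=(z-c['eye'][2])/d[:,2]; return c['eye']+d*t[:,None]
def crop(im,b,f,k):
    x0,y0,x1,y1=b; cv2.imwrite('pics/'+f,cv2.resize(im[y0:y1,x0:x1,::-1],None,fx=k,fy=k,interpolation=cv2.INTER_CUBIC))
E
python3 - <<'E'
from h import *
im=camera('top'); crop(im,(150,135,400,235),'t1.png',3.2); crop(im,(110,190,250,295),'t2.png',5.5); crop(im,(260,220,420,310),'t3.png',5)
im=camera('side'); crop(im,(160,130,360,300),'s1.png',4);crop(im,(170,280,310,370),'s2.png',5)
for l in ['tile_red','tile_blue','tile_yellow','tile_green','stick','mat','wheel','rig']:
  for n in('top','side'):
    print(l,n,[(np.round(d['box']),round(d['conf'],2)) for d in recognise(n,l)[:3]])
E
```

```text
tile_red top [(array([128., 198., 156., 264.]), 0.42)]
tile_red side []
tile_blue top []
tile_blue side []
tile_yellow top [(array([271., 231., 296., 258.]), 0.68), (array([326., 274., 360., 316.]), 0.38)]
tile_yellow side [(array([314., 209., 340., 231.]), 0.57)]
tile_green top [(array([381., 271., 413., 304.]), 0.96), (array([376., 236., 396., 260.]), 0.91), (array([328., 231., 356., 261.]), 0.88)]
tile_green side [(array([359., 153., 383., 176.]), 0.93), (array([319., 117., 342., 134.]), 0.86), (array([340., 176., 366., 193.]), 0.76)]
stick top [(array([127., 197., 157., 260.]), 0.89)]
stick side [(array([166., 143., 344., 298.]), 0.67), (array([183., 303., 266., 342.]), 0.58)]
mat top [(array([122., 198., 174., 287.]), 0.75), (array([329., 275., 362., 315.]), 0.37)]
mat side [(array([187., 299., 294., 367.]), 0.7)]
wheel top [(array([204., 215., 238., 227.]), 0.74), (array([339., 126., 369., 153.]), 0.69)]
wheel side [(array([258., 229., 284., 260.]), 0.79)]
rig top [(array([158., 147., 386., 229.]), 0.76)]
rig side [(array([170., 142., 346., 297.]), 0.64), (array([357., 156., 383., 175.]), 0.33), (array([182., 306., 268., 344.]), 0.23)]
```

View pics/t1.png

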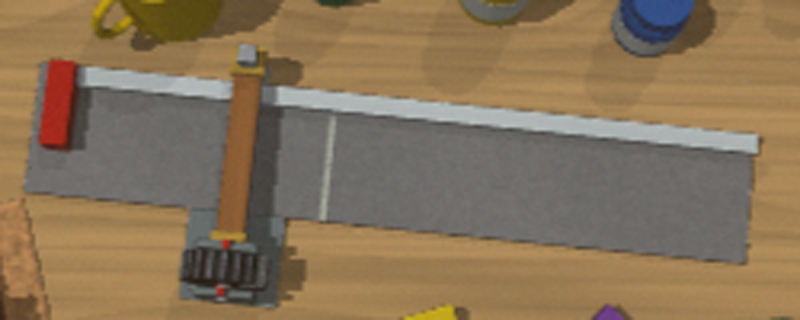

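View pics/t2.png

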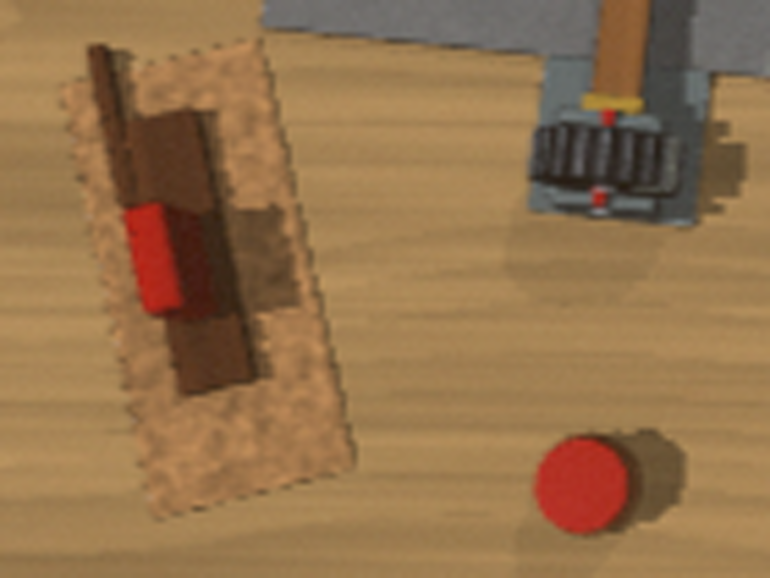

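View pics/t3.png

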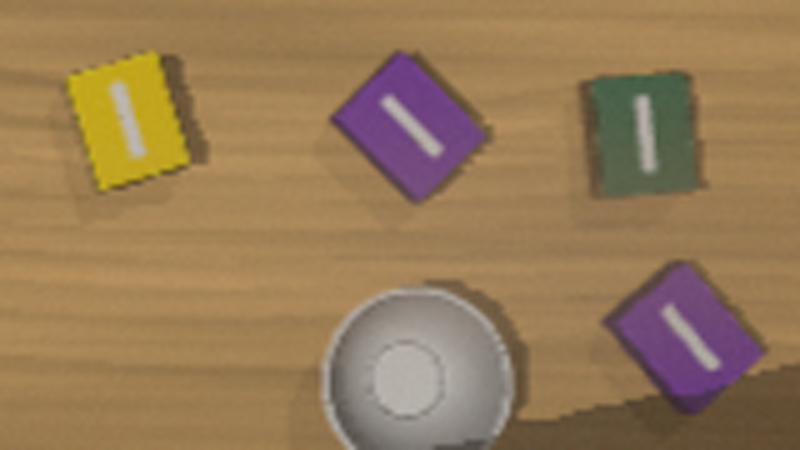

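View pics/s1.png

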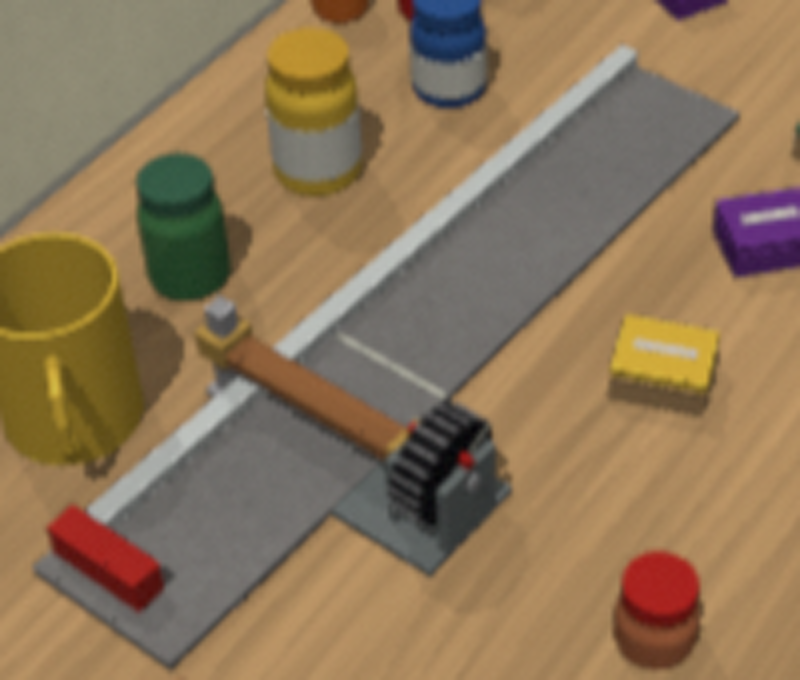

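View pics/s2.png

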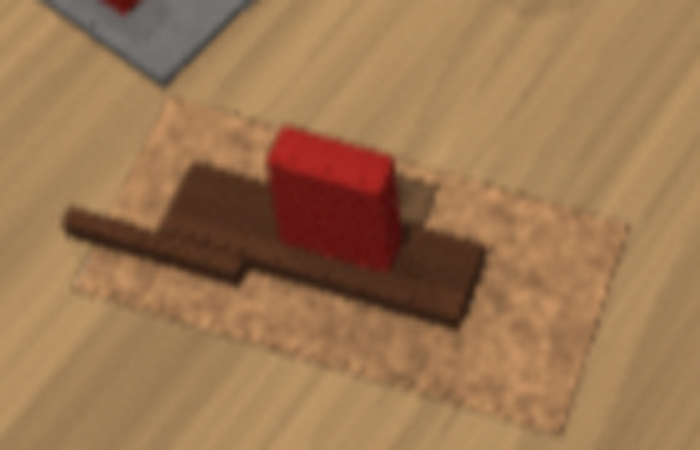

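```bash
cat > fit.py <<'E'
from h import *
from scipy.optimize import least_squares
T=[((25,192),(-75,250,10)),((747,263),(-75,-430,10)),((757,153),(28,-430,24)),((42,62),(50,250,10)),((324,219),(-75,-30,10)),((77,61),(46,210,40)),((67,149),(-34,210,40))]
S=[((172,665),(-75,250,10)),((35,568),(50,250,10)),((738,117),(-75,-430,10)),((445,393),(-75,-30,10)),((634,72),(28,-430,24))]
uvT=np.array([t[0] for t in T])/3.2+[150,135]; uvS=np.array([t[0] for t in S])/4+[160,130]
PT=np.array([t[1] for t in T])/1e3; PS=np.array([t[1] for t in S])/1e3
def w(p,P):
    c,s=np.cos(p[2]),np.sin(p[2]); P=np.atleast_2d(P); return np.c_[p[0]+c*P[:,0]-s*P[:,1],p[1]+s*P[:,0]+c*P[:,1],P[:,2]]
def dist(n,P,k):
    c,f,_=cam(n); uv=proj(n,P); d=(uv-[c['cx'],c['cy']])/f; r2=(d**2).sum(1)[:,None]
    return d*f*(1+k*r2)+[c['cx'],c['cy']]
def res(p):
    return np.r_[(dist('top',w(p,PT),p[3])-uvT).ravel(),(dist('side',w(p,PS),p[4])-uvS).ravel()]
for fixed in (1,0):
    f=(lambda q:res(np.r_[q,0,0])) if fixed else res
    r=least_squares(f,[.5,0,0]+([] if fixed else [0,0]))
    print(r.x); print(np.round(r.fun.reshape(-1,2),2).tolist())
E
python3 fit.py
```

```text
[ 0.63193796  0.05012314 -0.07881858]
[[-1.09, 0.07], [-0.5, 0.08], [-0.24, 0.03], [-1.04, 0.01], [-0.9, 0.82], [-0.83, 0.37], [-1.11, -0.63], [0.02, -0.59], [-0.39, -0.92], [0.89, -2.25], [0.65, 0.33], [1.41, -5.74]]
[ 0.63222305  0.05089709 -0.07928095 -0.08466501 -0.07355621]
[[-0.63, 0.04], [-1.3, 0.03], [-1.11, 0.16], [-0.51, 0.28], [-1.17, 0.73], [-0.49, 0.57], [-0.83, -0.6], [0.1, -0.92], [-0.0, -1.22], [0.61, -2.02], [0.41, 0.47], [1.2, -5.52]]
```

```bash
sed -i 's/,((634,72),(28,-430,24))\]/]/' fit.py; python3 fit.py; python3 - <<'E'
from h import *
# project checks: bases vs detection: tool position now
print(proj('top',[[0.168,-.602,.237]]))
E
```

```text
[ 0.63219641  0.04923017 -0.07801142]
[[-0.77, 0.06], [-0.18, -0.11], [0.05, -0.16], [-0.76, 0.0], [-0.58, 0.74], [-0.54, 0.34], [-0.79, -0.65], [0.25, -0.87], [-0.19, -1.15], [0.86, -2.46], [0.75, 0.08]]
[ 0.63233991  0.04937488 -0.07785603 -0.06036948  0.02712762]
[[-0.31, 0.1], [-0.6, -0.19], [-0.44, -0.12], [-0.27, 0.25], [-0.62, 0.69], [-0.18, 0.54], [-0.46, -0.58], [0.03, -0.67], [-0.52, -0.98], [0.85, -2.5], [0.68, 0.09]]
[[504.66023919 353.86783783]]
```

```bash
cat >> h.py <<'E'
JX,JY,JA=0.6322,0.0493,-0.078
def j2w(x,y):
    c,s=np.cos(JA),np.sin(JA); x/=1e3;y/=1e3; return JX+c*x-s*y, JY+s*x+c*y
def w2j(X,Y):
    c,s=np.cos(JA),np.sin(JA); X=X-JX;Y=Y-JY; return 1e3*(c*X+s*Y),1e3*(-s*X+c*Y)
def tool():
    s=sense(); q=s['tool_rot']; return np.array(s['tool_pos']),R.from_quat([q[1],q[2],q[3],q[0]]),s
def plan(x,y,z,phi,maxmm=35):
    """remaining move, in tool-axis rows (sequential, simulated)"""
    p,Rt,s=tool()
    goal=R.from_matrix(np.array([[np.cos(phi),np.sin(phi),0],[np.sin(phi),-np.cos(phi),0],[0,0,-1]]))
    g=np.array([x,y,z]); rv=(Rt.inv()*goal).as_rotvec(); d=g-p
    n=max(1,int(np.ceil(max(np.abs(rv).max()/.11,np.linalg.norm(d)*1e3/maxmm))))
    X=Rt.as_matrix()[:,0]
    print('at',np.round(p*1e3,1),'phi',round(np.arctan2(X[1],X[0]),3),'jig',np.round(w2j(p[0],p[1]),1),'F',np.round(s['wrist_force'],1),'w',round(s['gripper_width'],3),'t',round(s['time_s'],1))
    print('rows',n,'dist mm',np.round(d*1e3,1),'turn',np.round(rv,3))
    for i in range(n):
        Ri=Rt*R.from_rotvec(rv*i/n); print(np.round(rv/n,3).tolist(), np.round(Ri.inv().apply(d/n)*1e3,1).tolist())
def st():
    p,Rt,s=tool(); X=Rt.as_matrix()[:,0]
    print('at',np.round(p*1e3,1),'phi',round(np.arctan2(X[1],X[0]),3),'jig',np.round(w2j(p[0],p[1]),1),'F',np.round(s['wrist_force'],1),'w',round(s['gripper_width'],3),'t',round(s['time_s'],1))
def tiles(im,n='top'):
    hsv=cv2.cvtColor(im,cv2.COLOR_RGB2HSV); out={}
    for k,lo,hi in (('yellow',(24,150,110),(34,255,255)),('green',(50,60,40),(90,255,200)),('blue',(105,120,40),(125,255,255)),('red',(2,130,60),(12,255,255))):
        m=cv2.inRange(hsv,lo,hi); m=cv2.morphologyEx(m,cv2.MORPH_CLOSE,np.ones((5,5)))
        for c in cv2.findContours(m,0,2)[0]:
            if cv2.contourArea(c)>150:
                r=cv2.minAreaRect(c); b=unproj(n,cv2.boxPoints(r),.034); e=[b[1]-b[0],b[2]-b[1]]; L=[np.linalg.norm(v) for v in e]; v=e[int(L[1]>L[0])]
                out.setdefault(k,[]).append((np.round(r[0]).tolist(),np.round(b.mean(0)*1e3,1)[:2].tolist(),round(float(np.arctan2(v[1],v[0])%np.pi),3),np.round(np.array(L)*1e3).tolist()))
    return out
E
python3 - <<'E'
from h import *
im=camera('top')
for k,v in tiles(im).items():
    for q in v: print(k,q)
# yellow/green by hand corners
for nm,c in (('y',[(68,76),(157,50),(190,164),(101,190)]),('g',[(593,80),(690,72),(700,186),(597,196)])):
    uv=np.array(c)/5+[260,220]; b=unproj('top',uv,.034); m=b.mean(0); print(nm,m, w2j(*m[:2]), [np.linalg.norm(b[i]-b[(i+1)%4]).round(3) for i in range(4)], np.arctan2(*(b[0]-b[3])[1::-1][:2]))
# stick: handle top corners z=.094 , mat corners z .004
uv=np.array([(125,209),(163,201),(184,306),(150,316)])/5.5+[110,190]; b=unproj('top',uv,.094); print('handle',b.mean(0),[np.linalg.norm(b[i]-b[(i+1)%4]).round(3) for i in range(4)],np.arctan2(*(b[0]-b[3]+b[1]-b[2])[1::-1][:2]))
uv=np.array([(62,85),(262,40),(354,465),(155,518)])/5.5+[110,190]; b=unproj('top',uv,.004); print('mat',b.mean(0),[np.linalg.norm(b[i]-b[(i+1)%4]).round(3) for i in range(4)],np.arctan2(*(b[0]-b[3]+b[1]-b[2])[1::-1][:2]))
uv=np.array([(268,150),(280,130),(392,150),(388,190)])/5+[170,280]; b=unproj('side',uv,.094); print('handle side',b.mean(0))
uv=np.array([(170,97),(628,225),(562,435),(75,290)])/5+[170,280]; b=unproj('side',uv,.004); print('mat side',b.mean(0))
W=j2w(-135,50); print('wheel',W,proj('top',[[*W,.096]]),proj('side',[[*W,.096]]))
plan(*W,.096+.022+.03,-.078)
E
```

```text
yellow ([285.0, 244.0], [437.6, -77.4], 0.31, [57.0, 69.0])
yellow ([197.0, 122.0], [797.6, 190.8], 0.033, [108.0, 124.0])
yellow ([426.0, 89.0], [920.6, -507.5], 1.6, [53.0, 52.0])
green ([388.0, 241.0], [450.8, -379.3], 1.729, [52.0, 36.0])
green ([254.0, 120.0], [809.5, 21.8], 0.019, [57.0, 72.0])
green ([41.0, 123.0], [783.8, 649.7], 1.069, [63.0, 184.0])
green ([447.0, 101.0], [883.6, -570.4], 2.637, [172.0, 63.0])
blue ([355.0, 136.0], [766.7, -285.9], 2.38, [69.0, 56.0])
red ([473.0, 296.0], [295.2, -626.4], 1.732, [182.0, 22.0])
red ([470.0, 282.0], [334.0, -619.4], 1.734, [183.0, 22.0])
red ([216.0, 278.0], [337.0, 118.9], 1.587, [52.0, 48.0])
red ([465.0, 256.0], [410.9, -606.4], 1.749, [181.0, 21.0])
red ([462.0, 243.0], [449.1, -598.9], 1.75, [182.0, 22.0])
red ([457.0, 217.0], [526.8, -587.1], 1.753, [184.0, 21.0])
red ([140.0, 229.0], [474.0, 342.4], 0.266, [51.0, 188.0])
red ([168.0, 167.0], [657.0, 270.3], 3.063, [84.0, 28.0])
red ([126.0, 160.0], [677.0, 393.8], 2.179, [91.0, 21.0])
red ([277.0, 109.0], [849.7, -64.1], 1.572, [498.0, 1737.0])
y [ 0.43656574 -0.080216
[... 1207 characters left out ...]
0.7, -27.2, 3.9]
[0.0, -0.0, 0.015] [20.2, -27.5, 3.9]
[0.0, -0.0, 0.015] [19.8, -27.8, 3.9]
[0.0, -0.0, 0.015] [19.4, -28.1, 3.9]
[0.0, -0.0, 0.015] [19.0, -28.4, 3.9]
[0.0, -0.0, 0.015] [18.5, -28.7, 3.9]
[0.0, -0.0, 0.015] [18.1, -29.0, 3.9]
[0.0, -0.0, 0.015] [17.6, -29.2, 3.9]
[0.0, -0.0, 0.015] [17.2, -29.5, 3.9]
[0.0, -0.0, 0.015] [16.7, -29.8, 3.9]
[0.0, -0.0, 0.015] [16.3, -30.0, 3.9]
[0.0, -0.0, 0.015] [15.8, -30.3, 3.9]
[0.0, -0.0, 0.015] [15.4, -30.5, 3.9]
[0.0, -0.0, 0.015] [14.9, -30.7, 3.9]
[0.0, -0.0, 0.015] [14.4, -31.0, 3.9]
[0.0, -0.0, 0.015] [14.0, -31.2, 3.9]
[0.0, -0.0, 0.015] [13.5, -31.4, 3.9]
[0.0, -0.0, 0.015] [13.0, -31.6, 3.9]
[0.0, -0.0, 0.015] [12.5, -31.8, 3.9]
```

The yellow and green measurements agree with the sizes given (about 55 × 69 mm). The stick handle is at about (445,332), and the mat at (442,329) with yaw 0.26. I've ruled out the purple pieces as look-alikes. Next I'll move to the wheel with the gripper shut.

Request:
move_arm:
  targets:
    - [[0,0,0.117,25,-28,0,1],[0,0,0.117,25,-28,0,1],[0,0,0.117,20,-32,0,1],[0,0,0,14,-36,0,1],[0,0,0,14,-36,0,1],[0,0,0,14,-36,0,1],[0,0,0,14,-36,0,1],[0,0,0,14,-36,0,1]]
  squeeze: 20

```text
time_s: 1.72
tool_pos: [0.3121, -0.3275, 0.2354]
tool_rot: [0.003, 0.999, -0.052, 0.001]
wrist_force: [0.5, 0.1, 0.5]
gripper_width: 0.439
```

```bash
python3 - <<'E'
from h import *
W=j2w(-135,40); plan(*W,.096+.022+.03,-.078)
E
```

```text
at [ 312.1 -327.5  235.4] phi -0.104 jig [-289.7 -400.6] F [0.5 0.1 0.5] w 0.439 t 1.7
rows 14 dist mm [188.6 427.2 -87.4] turn [ 0.005 -0.002 -0.026]
[0.0, -0.0, -0.002] [10.2, -31.8, 6.1]
[0.0, -0.0, -0.002] [10.3, -31.8, 6.1]
[0.0, -0.0, -0.002] [10.3, -31.7, 6.1]
[0.0, -0.0, -0.002] [10.4, -31.7, 6.1]
[0.0, -0.0, -0.002] [10.5, -31.7, 6.1]
[0.0, -0.0, -0.002] [10.5, -31.7, 6.2]
[0.0, -0.0, -0.002] [10.6, -31.6, 6.2]
[0.0, -0.0, -0.002] [10.6, -31.6, 6.2]
[0.0, -0.0, -0.002] [10.7, -31.6, 6.2]
[0.0, -0.0, -0.002] [10.8, -31.6, 6.2]
[0.0, -0.0, -0.002] [10.8, -31.6, 6.2]
[0.0, -0.0, -0.002] [10.9, -31.5, 6.2]
[0.0, -0.0, -0.002] [10.9, -31.5, 6.2]
[0.0, -0.0, -0.002] [11.0, -31.5, 6.2]
```

Request:
move_arm:
  targets:
    - [[0,0,-0.01,12,-38,0,1],[0,0,-0.01,12,-38,0,1],[0,0,-0.005,12,-38,0,1],[0,0,0,12,-38,0,1],[0,0,0,12,-38,0,1],[0,0,0,12,-38,0,1],[0,0,0,12,-38,0,1],[0,0,0,12,-38,0,1]]

```text
time_s: 2.38
tool_pos: [0.437, -0.0186, 0.2367]
tool_rot: [0.004, 0.999, -0.04, 0.005]
wrist_force: [1.2, -0.3, 0.2]
gripper_width: 0.006
```

```bash
python3 - <<'E'
from h import *
W=j2w(-135,40); plan(*W,.096+.022+.015,-.078)
save('top','a.png'); save('side','b.png')
E
```

```text
at [437.  -18.6 236.7] phi -0.08 jig [-189.3  -82.9] F [ 1.2 -0.3  0.2] w 0.006 t 2.4
rows 5 dist mm [  63.7  118.3 -103.7] turn [ 0.007 -0.01  -0.002]
[0.001, -0.002, -0.0] [10.6, -24.7, 20.7]
[0.001, -0.002, -0.0] [10.7, -24.7, 20.7]
[0.001, -0.002, -0.0] [10.7, -24.7, 20.7]
[0.001, -0.002, -0.0] [10.8, -24.6, 20.7]
[0.001, -0.002, -0.0] [10.8, -24.6, 20.7]
```

View pics/a.png

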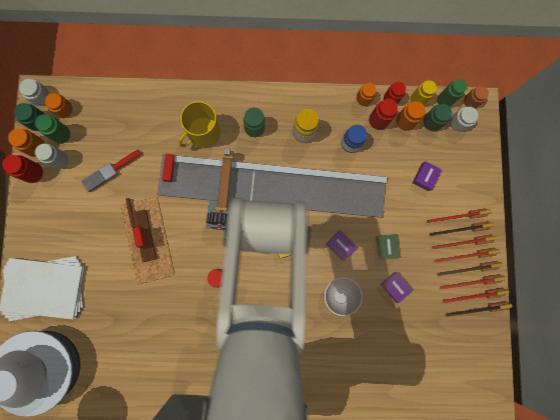

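View pics/b.png

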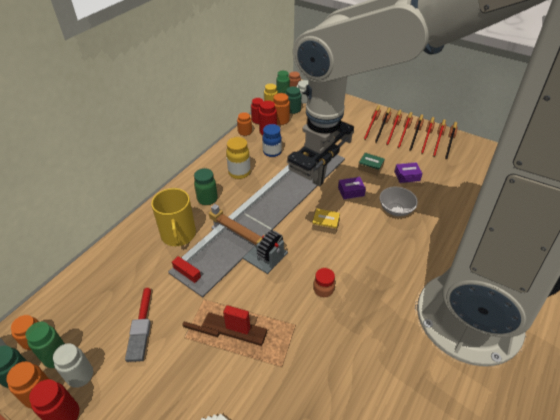

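Both views show only two carriers, yellow and green. No red or blue one turned up in the area the arm had covered. I'm descending to just above the wheel.

Request:
move_arm:
  targets:
    - [[0,0,0,12,-24,14,1],[0,0,0,12,-24,14,1],[0,0,0,12,-24,14,1],[0,0,0,11,-24,18,1],[0,0,0,6,-22,18,1],[0,0,0,0,0,16,1],[0,0,0,0,0,10,1],[0,0,0,0,0,0,1]]

```text
time_s: 3.15
tool_pos: [0.506, 0.1021, 0.1303]
tool_rot: [0.004, 0.999, -0.035, 0.008]
wrist_force: [-0.3, 0.0, -0.0]
gripper_width: 0.008
```

```bash
python3 - <<'E'
from h import *
W=j2w(-135,36); plan(*W,.096+.022,-.078)
im=camera('side'); crop(im,(220,180,330,280),'c.png',6)
E
```

```text
at [506.  102.1 130.3] phi -0.07 jig [-130.    42.8] F [-0.3  0.  -0. ] w 0.008 t 3.1
rows 1 dist mm [ -5.5  -6.3 -12.3] turn [ 0.007 -0.017  0.008]
[0.007, -0.017, 0.008] [-5.3, 6.6, 12.3]
```

View pics/c.png

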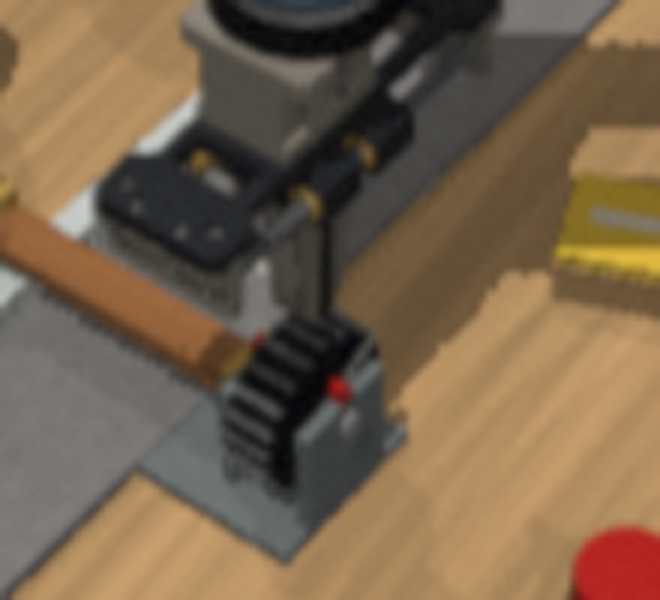

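Request:
move_arm:
  targets:
    - [[0.007,-0.017,0.008,-5,6,3,1],[0,0,0,0,0,3,1],[0,0,0,0,0,2,1],[0,0,0,0,0,1,1],[0,0,0,0,0,1,1],[0,0,0,0,0,1,1],[0,0,0,0,0,1,1],[0,0,0,0,0,0,1]]

```text
time_s: 3.87
tool_pos: [0.5018, 0.0924, 0.1224]
tool_rot: [-0.001, 0.999, -0.042, 0.002]
wrist_force: [-0.4, 0.4, -0.1]
gripper_width: 0.005
```

```bash
python3 -c "from h import *;st()"
```

```text
at [501.8  92.4 122.4] phi -0.084 jig [-133.4   32.8] F [-0.4  0.4 -0.1] w 0.005 t 3.9
```

Request:
move_arm:
  targets:
    - [[0,0,0,0,-3,1,1],[0,0,0,0,0,2,1],[0,0,0,0,0,2,1],[0,0,0,0,0,2,1],[0,0,0,0,0,2,1],[0,0,0,0,0,1,1],[0,0,0,0,0,1,1],[0,0,0,0,0,1,1]]

```text
time_s: 4.53
tool_pos: [0.5027, 0.0951, 0.1158]
tool_rot: [0.0, 0.999, -0.04, 0.003]
wrist_force: [-4.0, -2.0, 13.9]
gripper_width: 0.006
```

```bash
python3 -c "from h import *;st()"
```

```text
at [502.7  95.1 115.8] phi -0.081 jig [-132.6   35.6] F [-4.  -2.  13.9] w 0.006 t 4.5
```

Request:
move_arm:
  targets:
    - [[0,0,0,0,-4,0.7,1],[0,0,0,0,-5,0.7,1],[0,0,0,0,-5,0.7,1],[0,0,0,0,-5,0.7,1],[0,0,0,0,-5,0.7,1],[0,0,0,0,0,0.5,1],[0,0,0,0,0,0,1],[0,0,0,0,0,-6,1]]

```text
time_s: 5.2
tool_pos: [0.504, 0.1189, 0.1227]
tool_rot: [0.002, 0.999, -0.04, 0.002]
wrist_force: [-0.3, -0.7, 0.3]
gripper_width: 0.011
```

```bash
python3 - <<'E'
from h import *
st()
im=camera('side'); crop(im,(220,180,330,280),'d.png',6)
im=camera('top'); crop(im,(190,190,250,240),'e.png',10)
E
```

```text
at [504.  118.9 122.7] phi -0.079 jig [-133.3   59.4] F [-0.3 -0.7  0.3] w 0.011 t 5.2
```

View pics/d.png

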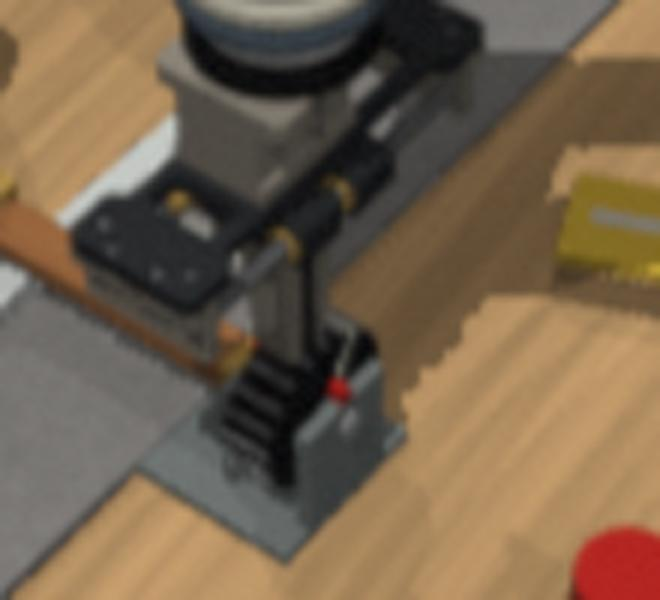

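View pics/e.png

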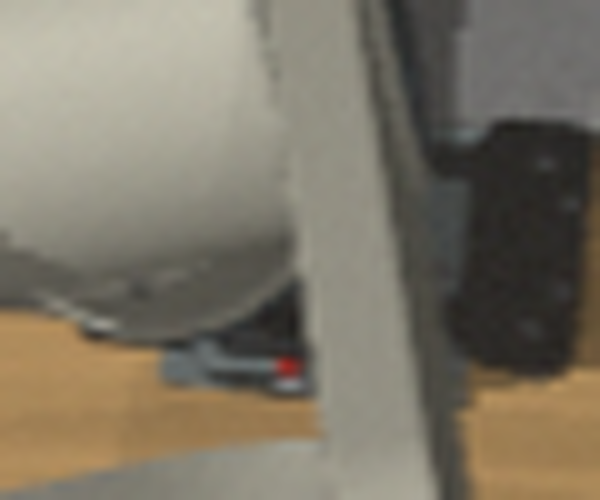

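```bash
python3 - <<'E'
from h import *
for n,o,k in(('side',(220,180),6),('top',(190,190),10)):
  for a in(0,.2,.4,.6,.8,1):
    P=[[*j2w(x,50-40*np.sin(a)),.056+.04*np.cos(a)] for x in(-148,-122)]
    print(n,a,((proj(n,P)-o)*k).round().tolist())
E
```

```text
side 0 [[329.0, 345.0], [281.0, 318.0]]
side 0.2 [[341.0, 335.0], [293.0, 308.0]]
side 0.4 [[352.0, 328.0], [304.0, 301.0]]
side 0.6 [[361.0, 324.0], [314.0, 297.0]]
side 0.8 [[370.0, 323.0], [322.0, 296.0]]
side 1 [[377.0, 326.0], [330.0, 299.0]]
top 0 [[285.0, 327.0], [296.0, 234.0]]
top 0.2 [[314.0, 330.0], [324.0, 237.0]]
top 0.4 [[342.0, 333.0], [352.0, 241.0]]
top 0.6 [[368.0, 337.0], [378.0, 245.0]]
top 0.8 [[392.0, 341.0], [401.0, 250.0]]
top 1 [[411.0, 345.0], [421.0, 254.0]]
```

Request:
move_arm:
  targets:
    - [[0,0,0,0,10,-20,1],[0,0,0,0,10,-20,1],[0,0,0,0,0,-20,1],[0,0,0,0,0,-20,1],[0,0,0,0,0,0,1],[0,0,0,0,0,0,1],[0,0,0,0,0,0,1],[0,0,0,0,0,0,1]]

```text
time_s: 5.97
tool_pos: [0.502, 0.0979, 0.2053]
tool_rot: [0.002, 0.999, -0.04, 0.002]
wrist_force: [-1.0, 0.0, -0.9]
gripper_width: 0.005
```

```bash
python3 - <<'E'
from h import *
st()
im=camera('side'); crop(im,(230,210,310,280),'d.png',9)
E
```

```text
at [502.   97.9 205.3] phi -0.08 jig [-133.6   38.3] F [-1.   0.  -0.9] w 0.005 t 6.0
```

View pics/d.png

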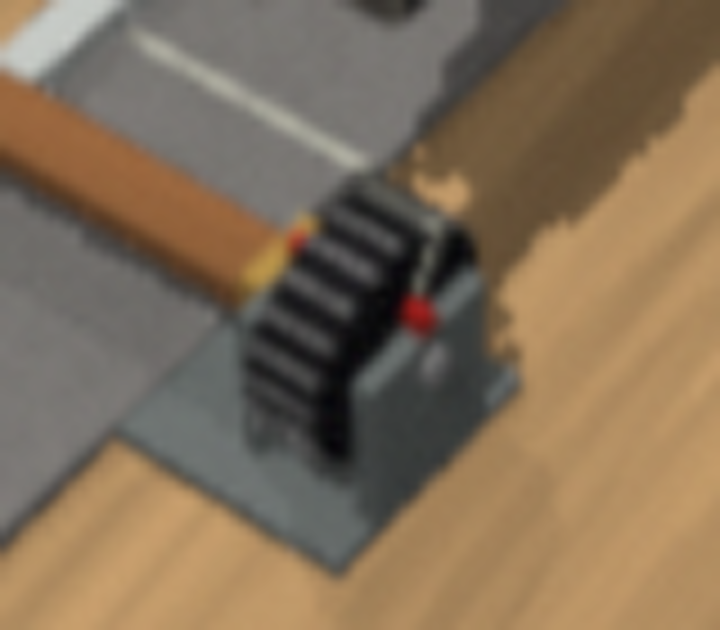

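The white line now crosses the rim from (270,231) to (279,234) in the side view. That is about 0.42 rad before the top, so roughly 17 mm more to roll.

Request:
move_arm:
  targets:
    - [[0,0,0,0,-1,30,1],[0,0,0,0,-1,30,1],[0,0,0,0,-1,18,1],[0,0,0,0,0,5,1],[0,0,0,0,0,2,1],[0,0,0,0,0,2,1],[0,0,0,0,0,1,1],[0,0,0,0,0,1,1]]

```text
time_s: 6.68
tool_pos: [0.5028, 0.1009, 0.1172]
tool_rot: [0.002, 0.999, -0.039, 0.001]
wrist_force: [-1.7, 0.1, 2.2]
gripper_width: 0.004
```

```bash
python3 -c "from h import *;st()"
```

```text
at [502.8 100.9 117.2] phi -0.079 jig [-133.    41.3] F [-1.7  0.1  2.2] w 0.004 t 6.7
```

Request:
move_arm:
  targets:
    - [[0,0,0,0,0,1.2,1],[0,0,0,0,0,1,1],[0,0,0,0,-4,0.8,1],[0,0,0,0,-4.5,0.7,1],[0,0,0,0,-4.5,0.7,1],[0,0,0,0,-4,0.7,1],[0,0,0,0,0,0.5,1],[0,0,0,0,0,0,1]]

```text
time_s: 7.35
tool_pos: [0.5044, 0.1181, 0.1176]
tool_rot: [0.003, 0.999, -0.039, 0.001]
wrist_force: [0.4, 0.5, 1.9]
gripper_width: 0.004
```

```bash
python3 -c "from h import *;st()"
```

```text
at [504.4 118.1 117.6] phi -0.078 jig [-132.7   58.6] F [0.4 0.5 1.9] w 0.004 t 7.3
```

Request:
move_arm:
  targets:
    - [[0,0,0,0,0,-15,1],[0,0,0,0,0,-30,1],[0,0,0,0,0,-30,1],[0,0,0,0,-30,-30,1],[0,0,0,0,-38,-10,-1],[0,0,0,0,-38,0,-1],[0,0,0,0,-38,0,-1],[0,0,0,0,-38,0,-1]]

```text
time_s: 8.02
tool_pos: [0.5193, 0.3007, 0.2379]
tool_rot: [0.002, 0.999, -0.043, 0.001]
wrist_force: [1.2, -0.4, 0.0]
gripper_width: 0.271
```

```bash
python3 - <<'E'
from h import *
st()
im=camera('side'); crop(im,(230,210,310,280),'d2.png',9)
im=camera('top'); crop(im,(190,190,250,240),'e2.png',10)
crop(im,(80,160,280,310),'e3.png',4)
E
```

```text
at [519.3 300.7 237.9] phi -0.087 jig [-132.1  241.8] F [ 1.2 -0.4  0. ] w 0.271 t 8.0
```

View pics/d2.png

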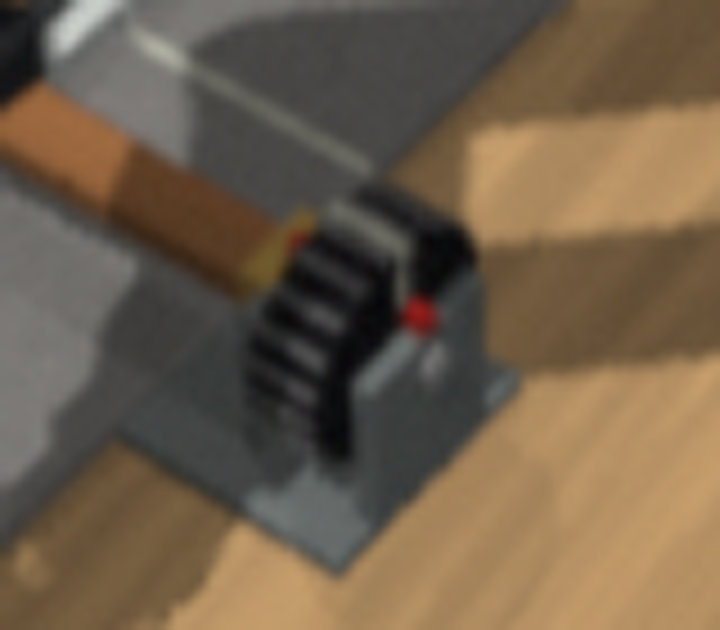

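View pics/e2.png

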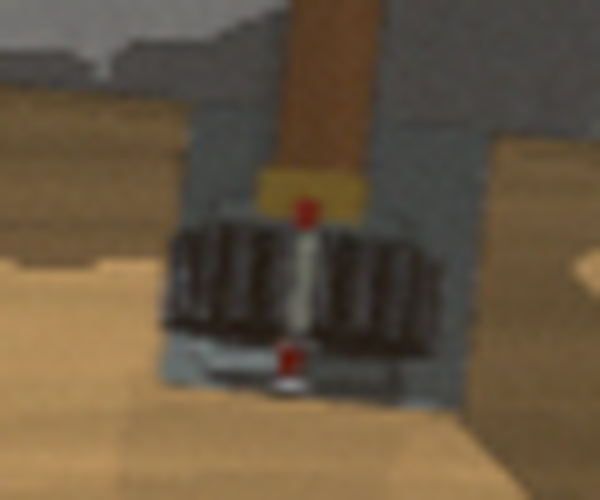

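View pics/e3.png

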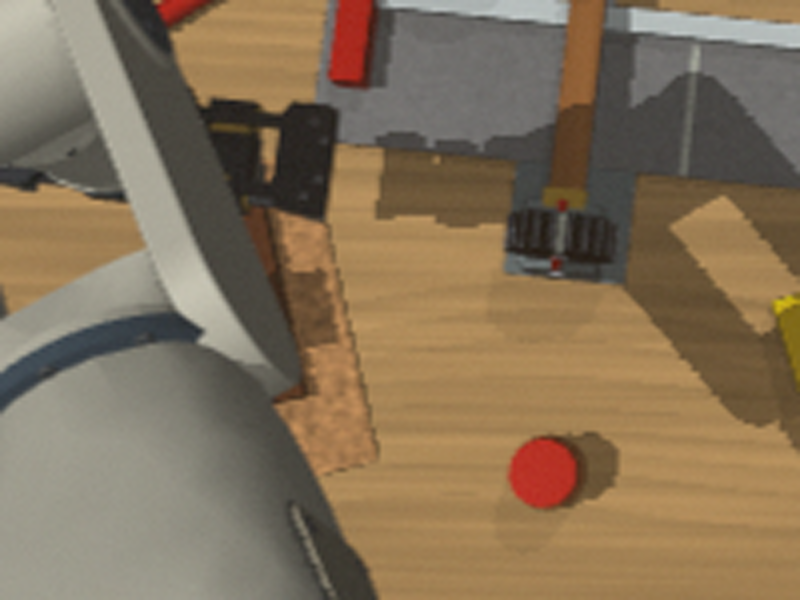

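The line now stands between the two pointers, at px (220,217) in the top view, and the wheel mid is at the same column. Next I'll reach for the yellow carrier. What it could be confused with:
- the yellow jar lid at (307,122)
- the purple pieces at (342,244), (397,287) and (428,176)

The target is the yellow tile with the white dash at (286,244).

```bash
python3 - <<'E'
from h import *
plan(.437,-.079,.12,-1.27)
print(sense()['joints'])
im=camera('side'); crop(im,(300,140,440,230),'f.png',5)
E
```

```text
at [519.5 303.9 237.3] phi -0.083 jig [-132.2  245.1] F [ 0.4  0.3 -1. ] w 0.356 t 8.1
rows 12 dist mm [ -82.5 -382.9 -117.3] turn [ 1.000e-03 -4.000e-03  1.187e+00]
[0.0, -0.0, 0.099] [-4.2, 32.3, 9.9]
[0.0, -0.0, 0.099] [-1.0, 32.6, 9.9]
[0.0, -0.0, 0.099] [2.2, 32.5, 9.9]
[0.0, -0.0, 0.099] [5.4, 32.2, 9.8]
[0.0, -0.0, 0.099] [8.6, 31.5, 9.8]
[0.0, -0.0, 0.099] [11.6, 30.5, 9.8]
[0.0, -0.0, 0.099] [14.6, 29.2, 9.8]
[0.0, -0.0, 0.099] [17.4, 27.6, 9.8]
[0.0, -0.0, 0.099] [20.1, 25.7, 9.8]
[0.0, -0.0, 0.099] [22.5, 23.6, 9.8]
[0.0, -0.0, 0.099] [24.7, 21.3, 9.8]
[0.0, -0.0, 0.099] [26.7, 18.8, 9.8]
[ 0.52886738  0.31654093  1.68406499 -0.00395894  1.14078169  2.18421171]
```

View pics/f.png

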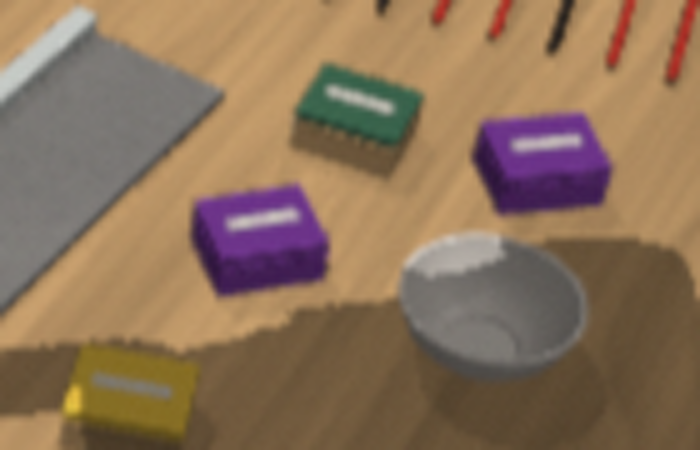

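```bash
python3 -c "
from h import *
print(unproj('side',[[326.6,218.2],[372,160.8]],.034))"
```

```text
[[ 0.43367112 -0.07237089  0.034     ]
 [ 0.4309496  -0.37392979  0.034     ]]
```

Request:
move_arm:
  targets:
    - [[0,0,0.1,-4,32,8,-1],[0,0,0.1,-1,33,8,-1],[0,0,0.1,2,33,8,-1],[0,0,0.1,5,32,8,-1],[0,0,0.1,8,32,8,-1],[0,0,0.1,12,31,8,-1],[0,0,0.1,15,29,8,-1],[0,0,0.1,17,28,8,-1]]

```text
time_s: 8.83
tool_pos: [0.4553, 0.0358, 0.1714]
tool_rot: [0.002, 0.898, -0.44, 0.002]
wrist_force: [0.0, -0.5, -0.2]
gripper_width: 0.983
```

```bash
python3 - <<'E'
from h import *
plan(.437,-.079,.08,-1.27)
E
```

```text
at [455.3  35.8 171.4] phi -0.91 jig [-175.3  -27.2] F [ 0.  -0.5 -0.2] w 0.983 t 8.8
rows 5 dist mm [ -18.3 -114.8  -91.4] turn [ 0.    -0.006  0.36 ]
[0.0, -0.001, 0.072] [15.8, 17.0, 18.4]
[0.0, -0.001, 0.072] [17.0, 15.8, 18.4]
[0.0, -0.001, 0.072] [18.1, 14.5, 18.4]
[0.0, -0.001, 0.072] [19.1, 13.2, 18.3]
[0.0, -0.001, 0.072] [20.0, 11.8, 18.3]
```

Request:
move_arm:
  targets:
    - [[0,0,0.09,15,16,12,-1],[0,0,0.09,16,15,12,-1],[0,0,0.09,17,14,15,-1],[0,0,0.09,18,13,15,-1],[0,0,0,19,12,15,-1],[0,0,0,10,6,10,-1],[0,0,0,0,0,0,-1],[0,0,0,0,0,0,-1]]

```text
time_s: 9.5
tool_pos: [0.4163, -0.1003, 0.0894]
tool_rot: [0.003, 0.793, -0.609, 0.001]
wrist_force: [1.2, 0.3, 0.7]
gripper_width: 1.002
```

```bash
python3 - <<'E'
from h import *
plan(.4355,-.0765,.08,-1.27)
im=camera('side'); crop(im,(270,150,390,250),'g.png',6)
E
```

```text
at [ 416.3 -100.3   89.4] phi -1.309 jig [-203.6 -166. ] F [1.2 0.3 0.7] w 1.002 t 9.5
rows 1 dist mm [19.2 23.8 -9.4] turn [ 0.004 -0.006 -0.039]
[0.004, -0.006, -0.039] [-18.1, -24.7, 9.2]
```

View pics/g.png

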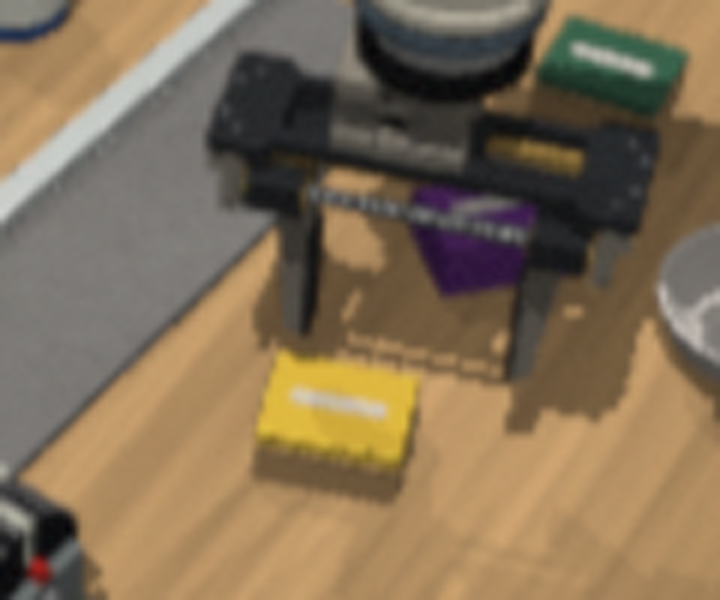

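Request:
move_arm:
  targets:
    - [[0.004,-0.006,-0.039,-9,-12,0,-1],[0,0,0,-9,-12,0,-1],[0,0,0,0,0,5,-1],[0,0,0,0,0,5,-1],[0,0,0,0,0,0,-1],[0,0,0,0,0,0,-1],[0,0,0,0,0,0,-1],[0,0,0,0,0,0,-1]]

```text
time_s: 10.22
tool_pos: [0.4384, -0.071, 0.0816]
tool_rot: [-0.002, 0.809, -0.587, 0.002]
wrist_force: [1.3, 0.7, 0.3]
gripper_width: 1.0
```

```bash
python3 - <<'E'
from h import *
plan(.4355,-.0765,.03,-1.27)
im=camera('side'); crop(im,(270,150,390,250),'g2.png',6)
E
```

```text
at [438.4 -71.   81.6] phi -1.256 jig [-183.9 -135.1] F [1.3 0.7 0.3] w 1.0 t 10.2
rows 2 dist mm [ -2.9  -5.5 -51.6] turn [-0.006 -0.001  0.014]
[-0.003, -0.001, 0.007] [2.1, 2.4, 25.8]
[-0.003, -0.001, 0.007] [2.2, 2.3, 25.8]
```

View pics/g2.png

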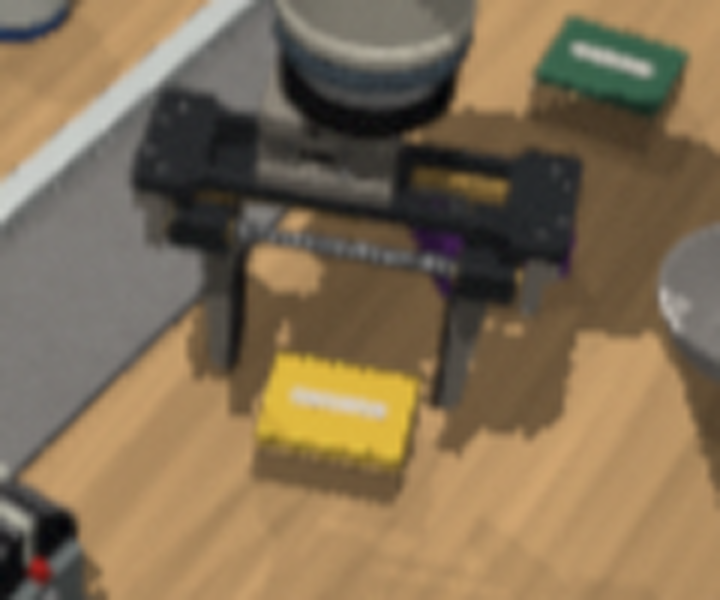

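Request:
move_arm:
  targets:
    - [[0,0,0,2,3,10,-1],[0,0,0,2,2,10,-1],[0,0,0,0,0,14,-1],[0,0,0,0,0,12,-1],[0,0,0,0,0,5,-1],[0,0,0,0,0,0,1],[0,0,0,0,0,0,1],[0,0,0,0,0,0,1]]
  squeeze: 25

```text
time_s: 10.93
tool_pos: [0.4358, -0.0782, 0.0304]
tool_rot: [-0.003, 0.809, -0.588, 0.004]
wrist_force: [1.0, -0.2, -0.5]
gripper_width: 0.804
```

```bash
python3 - <<'E'
from h import *
st()
im=camera('side'); crop(im,(270,150,390,250),'g3.png',6)
E
```

```text
at [435.8 -78.2  30.4] phi -1.258 jig [-185.8 -142.4] F [ 1.  -0.2 -0.5] w 0.804 t 10.9
```

View pics/g3.png

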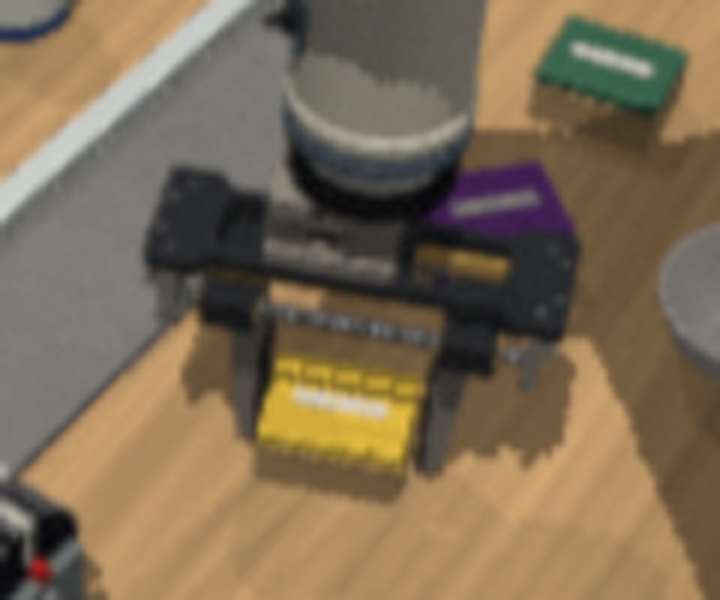

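Request:
move_arm:
  targets:
    - [[0,0,0,0,0,0,1],[0,0,0,0,0,0,1],[0,0,0,0,0,-10,1],[0,0,0,0,0,-20,1],[0,0,0,0,0,-20,1],[0,0,0,0,0,-20,1],[0,0,0,0,0,-10,1],[0,0,0,0,0,0,1]]

```text
time_s: 11.65
tool_pos: [0.4338, -0.0778, 0.1176]
tool_rot: [-0.002, 0.809, -0.588, 0.003]
wrist_force: [-0.2, 0.3, -3.4]
gripper_width: 0.755
```

```bash
python3 - <<'E'
from h import *
plan(*j2w(-8,-80),.085,-.078)
E
```

```text
at [433.8 -77.8 117.6] phi -1.258 jig [-187.9 -142.1] F [-0.2  0.3 -3.4] w 0.755 t 11.7
rows 11 dist mm [184.2  47.9 -32.6] turn [-0.005 -0.006 -1.18 ]
[-0.0, -0.001, -0.107] [1.0, -17.3, 3.1]
[-0.0, -0.001, -0.107] [2.9, -17.0, 3.1]
[-0.0, -0.001, -0.107] [4.7, -16.6, 3.1]
[-0.0, -0.001, -0.107] [6.4, -16.1, 3.1]
[-0.0, -0.001, -0.107] [8.1, -15.3, 3.0]
[-0.0, -0.001, -0.107] [9.7, -14.3, 3.0]
[-0.0, -0.001, -0.107] [11.2, -13.2, 3.0]
[-0.0, -0.001, -0.107] [12.5, -11.9, 3.0]
[-0.0, -0.001, -0.107] [13.7, -10.5, 3.0]
[-0.0, -0.001, -0.107] [14.8, -9.0, 3.0]
[-0.0, -0.001, -0.107] [15.7, -7.4, 3.0]
```

Request:
move_arm:
  targets:
    - [[0,0,-0.12,1,-17,0,1],[0,0,-0.12,3,-17,0,1],[0,0,-0.12,5,-16,0,1],[0,0,-0.12,7,-16,0,1],[0,0,-0.12,9,-15,0,1],[0,0,-0.12,10,-14,0,1],[0,0,-0.12,12,-13,0,1],[0,0,-0.12,13,-11,0,1]]

```text
time_s: 12.32
tool_pos: [0.5654, -0.0382, 0.1187]
tool_rot: [-0.0, 0.991, -0.132, 0.002]
wrist_force: [1.3, 0.3, -2.7]
gripper_width: 0.757
```

```bash
python3 - <<'E'
from h import *
plan(*j2w(-8,-80),.085,-.078)
E
```

```text
at [565.4 -38.2 118.7] phi -0.264 jig [-59.8 -92.4] F [ 1.3  0.3 -2.7] w 0.757 t 12.3
rows 2 dist mm [ 52.6   8.4 -33.7] turn [-0.001 -0.004 -0.186]
[-0.0, -0.002, -0.093] [24.2, -10.9, 16.9]
[-0.0, -0.002, -0.093] [25.2, -8.6, 16.9]
```

Request:
move_arm:
  targets:
    - [[0,0,-0.06,15,-6,5,1],[0,-0.002,-0.06,15,-5,5,1],[0,-0.002,-0.05,13,-3,10,1],[0,0,-0.02,6,-1,10,1],[0,0,0,0,0,3,1],[0,0,0,0,0,0,1],[0,0,0,0,0,0,1],[0,0,0,0,0,0,1]]

```text
time_s: 12.98
tool_pos: [0.6172, -0.0307, 0.0812]
tool_rot: [-0.0, 1.0, -0.029, -0.003]
wrist_force: [0.5, 0.0, -2.3]
gripper_width: 0.762
```

```bash
python3 - <<'E'
from h import *
plan(*j2w(-8,-80),.042,-.078)
im=camera('side'); crop(im,(230,130,350,230),'g4.png',6)
im=camera('top'); crop(im,(220,150,320,225),'g5.png',7)
E
```

```text
at [617.2 -30.7  81.2] phi -0.059 jig [ -8.7 -80.9] F [ 0.5  0.  -2.3] w 0.762 t 13.0
rows 2 dist mm [  0.8   0.9 -39.2] turn [-0.001  0.006  0.019]
[-0.0, 0.003, 0.01] [0.5, -0.4, 19.6]
[-0.0, 0.003, 0.01] [0.4, -0.4, 19.6]
```

View pics/g4.png

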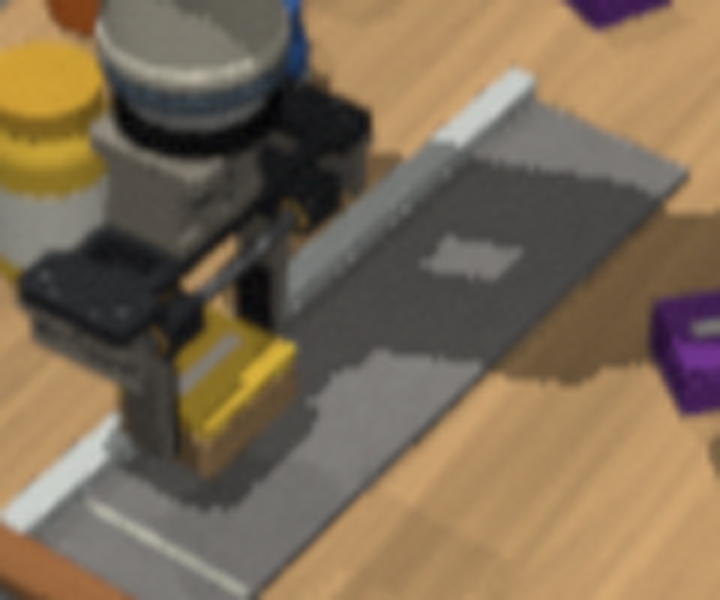

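View pics/g5.png

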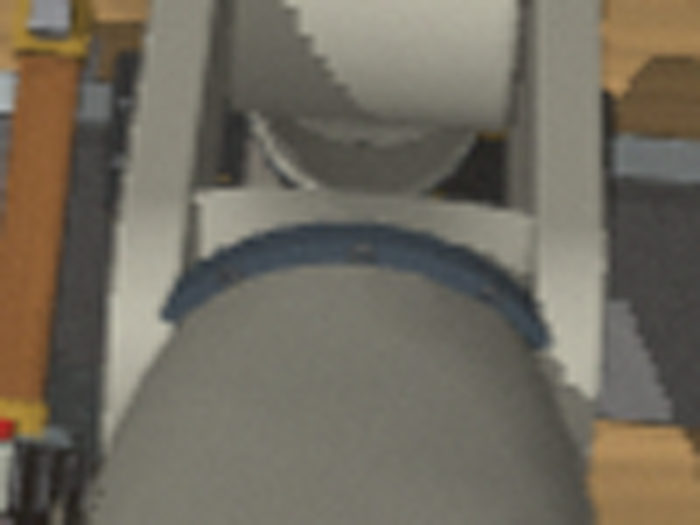

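Request:
move_arm:
  targets:
    - [[0,0.003,0.01,0,0,12,1],[0,0.003,0.01,0,0,12,1],[0,0,0,0,0,8,1],[0,0,0,0,0,4,1],[0,0,0,0,0,2,1],[0,0,0,0,0,1,1],[0,0,0,0,0,0,1],[0,0,0,0,0,0,1]]

```text
time_s: 13.75
tool_pos: [0.6184, -0.0314, 0.0453]
tool_rot: [-0.0, 0.999, -0.04, 0.003]
wrist_force: [0.6, -0.5, -2.8]
gripper_width: 0.762
```

```bash
python3 - <<'E'
from h import *
plan(*j2w(-8,-80),.042,-.078)
E
```

```text
at [618.4 -31.4  45.3] phi -0.081 jig [ -7.4 -81.5] F [ 0.6 -0.5 -2.8] w 0.762 t 13.8
rows 1 dist mm [-0.5  1.5 -3.3] turn [-0.001 -0.007 -0.003]
[-0.001, -0.007, -0.003] [-0.6, -1.5, 3.3]
```

Now down to touch, then push to the fence.

Request:
move_arm:
  targets:
    - [[0,-0.006,0,0,0,3,1],[0,0,0,0,0,2,1],[0,0,0,3,0,0,1],[0,0,0,3,0,0,1],[0,0,0,3,0,0,1],[0,0,0,2,0,0,1],[0,0,0,2,0,0,1],[0,0,0,1,0,0,1]]

```text
time_s: 14.42
tool_pos: [0.6322, -0.0325, 0.0409]
tool_rot: [-0.0, 0.999, -0.04, -0.002]
wrist_force: [-6.2, 1.6, 5.9]
gripper_width: 0.759
```

```bash
python3 - <<'E'
from h import *
st()
E
```

```text
at [632.2 -32.5  40.9] phi -0.08 jig [  6.4 -81.5] F [-6.2  1.6  5.9] w 0.759 t 14.4
```

Request:
move_arm:
  targets:
    - [[0,0,0,0,0,0,-1],[0,0,0,0,0,0,-1],[0,0,0,0,0,0,-1],[0,0,0,0,0,-20,-1],[0,0,0,0,0,-35,-1],[0,0,0,0,0,-40,-1],[0,0,0,-10,30,-20,-1],[0,0,0,-20,35,0,-1]]

```text
time_s: 15.08
tool_pos: [0.6036, -0.0921, 0.1605]
tool_rot: [-0.0, 0.999, -0.037, 0.003]
wrist_force: [-0.6, -0.6, -0.0]
gripper_width: 0.998
```

```bash
python3 - <<'E'
from h import *
plan(.4325,-.378,.10,-1.55)
im=camera('side'); crop(im,(230,130,350,230),'g6.png',6)
E
```

```text
at [603.6 -92.1 160.5] phi -0.075 jig [ -17.5 -143.2] F [-0.6 -0.6 -0. ] w 0.998 t 15.1
rows 14 dist mm [-171.1 -285.9  -60.5] turn [-0.005 -0.003  1.475]
[-0.0, -0.0, 0.105] [-10.7, 21.3, 4.2]
[-0.0, -0.0, 0.105] [-8.4, 22.3, 4.3]
[-0.0, -0.0, 0.105] [-6.0, 23.0, 4.3]
[-0.0, -0.0, 0.105] [-3.5, 23.5, 4.3]
[-0.0, -0.0, 0.105] [-1.0, 23.8, 4.3]
[-0.0, -0.0, 0.105] [1.5, 23.8, 4.3]
[-0.0, -0.0, 0.105] [4.0, 23.5, 4.3]
[-0.0, -0.0, 0.105] [6.4, 22.9, 4.3]
[-0.0, -0.0, 0.105] [8.8, 22.1, 4.3]
[-0.0, -0.0, 0.105] [11.1, 21.1, 4.3]
[-0.0, -0.0, 0.105] [13.2, 19.8, 4.3]
[-0.0, -0.0, 0.105] [15.2, 18.3, 4.3]
[-0.0, -0.0, 0.105] [17.1, 16.6, 4.3]
[-0.0, -0.0, 0.105] [18.7, 14.7, 4.3]
```

View pics/g6.png

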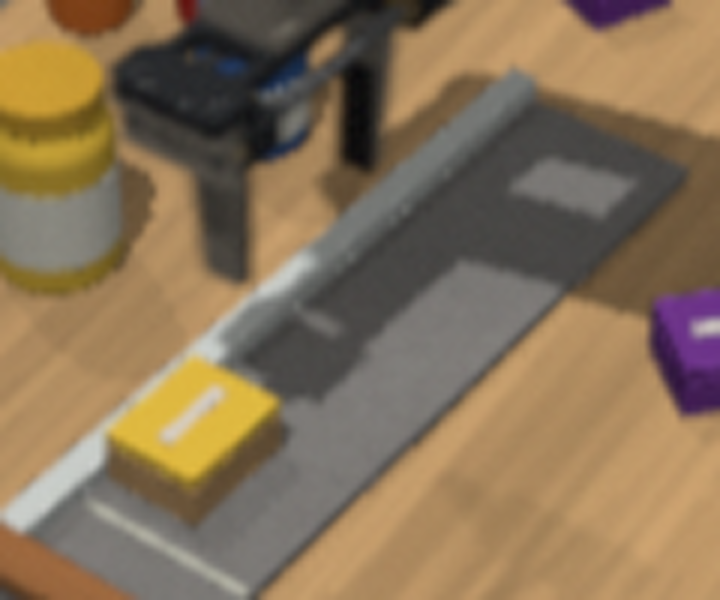

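The yellow carrier stands on the fence, just right of the start line. Now green.

Request:
move_arm:
  targets:
    - [[0,0,0.12,-11,22,2,-1],[0,0,0.12,-8,23,2,-1],[0,0,0.12,-6,24,2,-1],[0,0,0.12,-3,24,2,-1],[0,0,0.12,0,25,2,-1],[0,0,0.12,3,25,2,-1],[0,0,0.12,6,24,2,-1],[0,0,0.12,9,23,2,-1]]

```text
time_s: 15.8
tool_pos: [0.4928, -0.2714, 0.146]
tool_rot: [-0.002, 0.86, -0.51, 0.008]
wrist_force: [0.4, -0.7, 0.6]
gripper_width: 0.999
```

```bash
python3 - <<'E'
from h import *
plan(.4325,-.378,.10,-1.55)
E
```

```text
at [ 492.8 -271.4  146. ] phi -1.071 jig [-113.9 -330.6] F [ 0.4 -0.7  0.6] w 0.999 t 15.8
rows 5 dist mm [ -60.3 -106.6  -46. ] turn [-0.013 -0.009  0.479]
[-0.003, -0.002, 0.096] [12.8, 20.9, 9.1]
[-0.003, -0.002, 0.096] [14.8, 19.6, 9.2]
[-0.003, -0.002, 0.096] [16.6, 18.0, 9.2]
[-0.003, -0.002, 0.096] [18.3, 16.3, 9.2]
[-0.003, -0.002, 0.096] [19.8, 14.5, 9.2]
```

Request:
move_arm:
  targets:
    - [[-0.003,-0.002,0.1,12,20,9,-1],[-0.003,-0.002,0.1,14,19,9,-1],[-0.003,-0.002,0.1,16,18,9,-1],[-0.003,-0.002,0.1,18,16,9,-1],[0,0,0.06,14,10,6,-1],[0,0,0,3,2,2,-1],[0,0,0,0,0,0,-1],[0,0,0,0,0,0,-1]]

```text
time_s: 16.47
tool_pos: [0.4298, -0.3802, 0.1009]
tool_rot: [-0.0, 0.709, -0.705, 0.004]
wrist_force: [0.9, 0.3, 0.8]
gripper_width: 1.003
```

```bash
python3 - <<'E'
from h import *
plan(.4325,-.378,.08,-1.55)
im=camera('side'); crop(im,(320,110,440,210),'k.png',6)
im=camera('top'); 
crop(im,(340,200,440,275),'k2.png',7)
E
```

```text
at [ 429.8 -380.2  100.9] phi -1.566 jig [-168.3 -444. ] F [0.9 0.3 0.8] w 1.003 t 16.5
rows 1 dist mm [  2.7   2.2 -20.9] turn [-0.006 -0.006 -0.016]
[-0.006, -0.006, -0.016] [-2.3, -2.5, 20.9]
```

View pics/k.png

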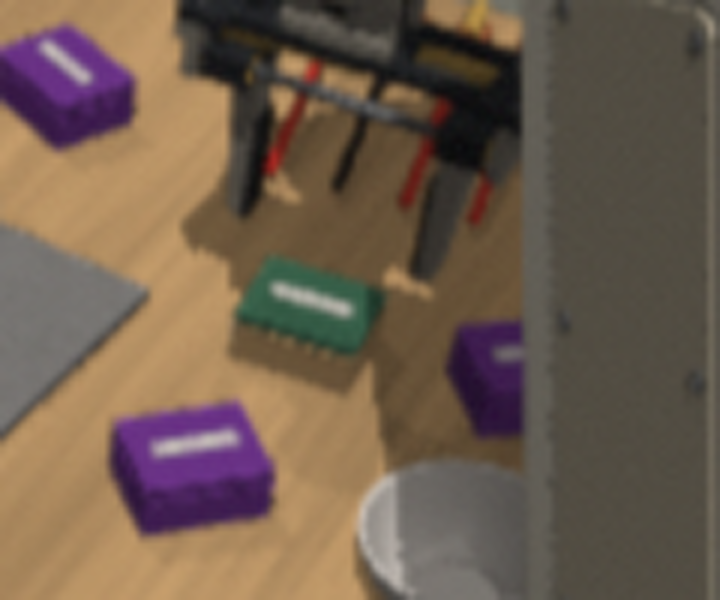

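View pics/k2.png

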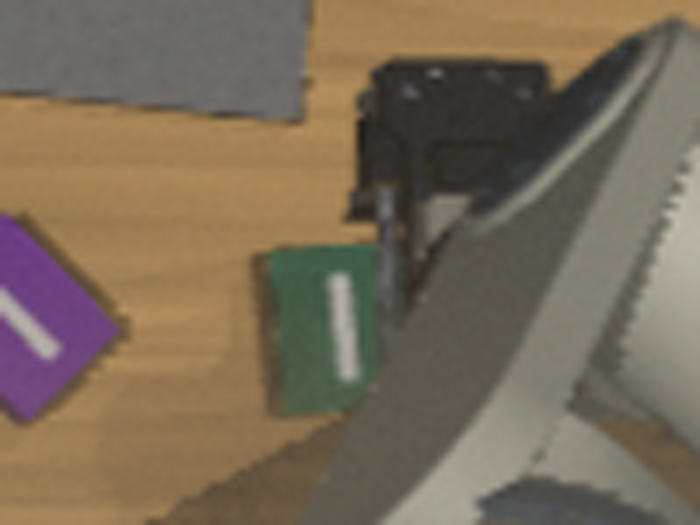

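```bash
python3 - <<'E'
from h import *
print(unproj('top',[[389.1,246.9],[388.3,239.3],[390,254.3]],.034), unproj('side',[[320+312/6,110+300/6]],.034))
plan(.4325,-.378,.03,-1.5)
E
```

```text
[[ 0.43327094 -0.38292227  0.034     ]
 [ 0.45549688 -0.38095042  0.034     ]
 [ 0.41172825 -0.38519035  0.034     ]] [[ 0.43263153 -0.37762773  0.034     ]]
at [ 430.3 -379.7  101.1] phi -1.565 jig [-167.9 -443.5] F [ 0.3 -0.3 -0.3] w 1.002 t 16.6
rows 3 dist mm [  2.2   1.7 -71.1] turn [-0.007 -0.006 -0.065]
[-0.002, -0.002, -0.022] [-0.7, -0.6, 23.7]
[-0.002, -0.002, -0.022] [-0.7, -0.6, 23.7]
[-0.002, -0.002, -0.022] [-0.6, -0.7, 23.7]
```

Request:
move_arm:
  targets:
    - [[-0.003,-0.003,-0.03,-2.5,-1,16,-1],[-0.003,-0.003,-0.03,-2.5,-1,16,-1],[0,0,0,0,0,16,-1],[0,0,0,0,0,14,-1],[0,0,0,0,0,7,-1],[0,0,0,0,0,2,-1],[0,0,0,0,0,0,1],[0,0,0,0,0,0,1]]

```text
time_s: 17.23
tool_pos: [0.4401, -0.3709, 0.0325]
tool_rot: [-0.001, 0.736, -0.677, 0.004]
wrist_force: [-1.5, 1.0, -0.2]
gripper_width: 0.876
```

```bash
python3 -c "from h import *;st()"
```

```text
at [ 440.1 -370.9   32.5] phi -1.487 jig [-158.8 -433.9] F [-1.5  1.  -0.2] w 0.876 t 17.2
```

Request:
move_arm:
  targets:
    - [[0,0,0,0,0,0,1],[0,0,0,0,0,0,1],[0,0,0,0,0,0,1],[0,0,0,0,0,0,1],[0,0,0,0,0,-12,1],[0,0,0,0,0,-25,1],[0,0,0,0,0,-25,1],[0,0,0,0,0,-15,1]]

```text
time_s: 17.9
tool_pos: [0.4375, -0.3688, 0.1125]
tool_rot: [-0.001, 0.736, -0.677, 0.001]
wrist_force: [0.5, 0.5, -2.2]
gripper_width: 0.758
```

```bash
python3 - <<'E'
from h import *
plan(*j2w(-8,-308),.085,-.078)
im=camera('side'); crop(im,(320,90,440,190),'k3.png',6)
E
```

```text
at [ 437.5 -368.8  112.5] phi -1.487 jig [-161.5 -432. ] F [ 0.5  0.5 -2.2] w 0.758 t 17.9
rows 13 dist mm [162.7 111.7 -27.5] turn [-0.002 -0.003 -1.409]
[-0.0, -0.0, -0.108] [-7.5, -13.2, 2.1]
[-0.0, -0.0, -0.108] [-6.0, -13.9, 2.1]
[-0.0, -0.0, -0.108] [-4.5, -14.5, 2.1]
[-0.0, -0.0, -0.108] [-2.9, -14.9, 2.1]
[-0.0, -0.0, -0.108] [-1.3, -15.1, 2.1]
[-0.0, -0.0, -0.108] [0.4, -15.2, 2.1]
[-0.0, -0.0, -0.108] [2.0, -15.0, 2.1]
[-0.0, -0.0, -0.108] [3.6, -14.7, 2.1]
[-0.0, -0.0, -0.108] [5.2, -14.3, 2.1]
[-0.0, -0.0, -0.108] [6.7, -13.6, 2.1]
[-0.0, -0.0, -0.108] [8.1, -12.8, 2.1]
[-0.0, -0.0, -0.108] [9.5, -11.9, 2.1]
[-0.0, -0.0, -0.108] [10.7, -10.8, 2.1]
```

View pics/k3.png

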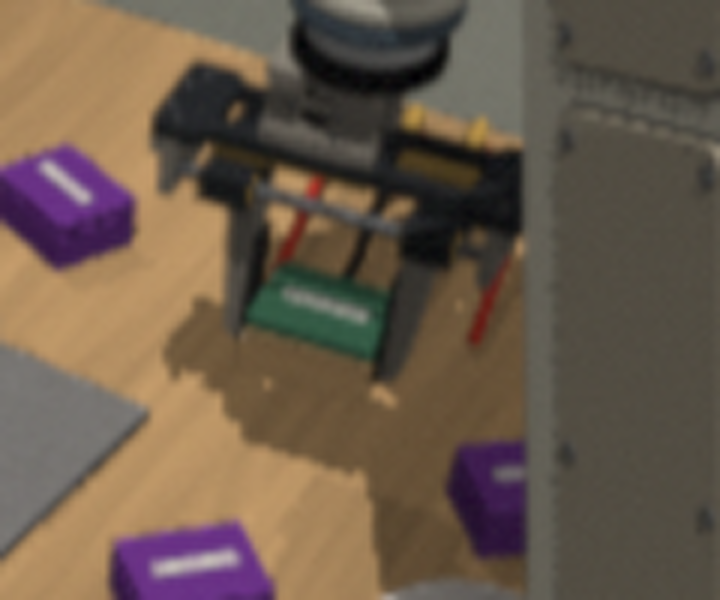

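Request:
move_arm:
  targets:
    - [[0,0,-0.12,-7,-12,0,1],[0,0,-0.12,-6,-13,0,1],[0,0,-0.12,-4,-14,0,1],[0,0,-0.12,-2,-14,0,1],[0,0,-0.12,0,-15,0,1],[0,0,-0.12,2,-15,0,1],[0,0,-0.12,4,-14,0,1],[0,0,-0.12,6,-14,0,1]]

```text
time_s: 18.62
tool_pos: [0.5377, -0.3053, 0.1203]
tool_rot: [0.002, 0.97, -0.245, 0.006]
wrist_force: [-0.1, -0.4, -2.0]
gripper_width: 0.759
```

```bash
python3 - <<'E'
from h import *
plan(*j2w(-8,-322),.065,-.078)
E
```

```text
at [ 537.7 -305.3  120.3] phi -0.495 jig [ -66.6 -360.9] F [-0.1 -0.4 -2. ] w 0.759 t 18.6
rows 4 dist mm [ 61.5  34.2 -55.3] turn [ 0.004 -0.012 -0.417]
[0.001, -0.003, -0.104] [9.3, -14.9, 13.9]
[0.001, -0.003, -0.104] [10.8, -13.8, 13.9]
[0.001, -0.003, -0.104] [12.2, -12.6, 13.9]
[0.001, -0.003, -0.104] [13.5, -11.2, 13.9]
```

Request:
move_arm:
  targets:
    - [[0.001,-0.003,-0.1,9,-14,8,1],[0.001,-0.003,-0.1,11,-13,10,1],[0.001,-0.003,-0.1,12,-12,12,1],[0.001,-0.003,-0.1,12,-10,12,1],[0,0,0,0,0,10,1],[0,0,0,0,0,4,1],[0,0,0,0,0,0,1],[0,0,0,0,0,0,1]]

```text
time_s: 19.28
tool_pos: [0.5997, -0.2707, 0.0628]
tool_rot: [0.0, 0.999, -0.035, 0.0]
wrist_force: [-0.6, 0.9, -2.2]
gripper_width: 0.761
```

```bash
python3 - <<'E'
from h import *
plan(*j2w(-8,-322),.043,-.078)
im=camera('side'); crop(im,(250,100,370,200),'k4.png',6)
E
```

```text
at [ 599.7 -270.7   62.8] phi -0.07 jig [  -7.4 -321.5] F [-0.6  0.9 -2.2] w 0.761 t 19.3
rows 1 dist mm [ -0.6  -0.4 -19.8] turn [ 0.001 -0.001  0.008]
[0.001, -0.001, 0.008] [-0.6, 0.4, 19.8]
```

View pics/k4.png

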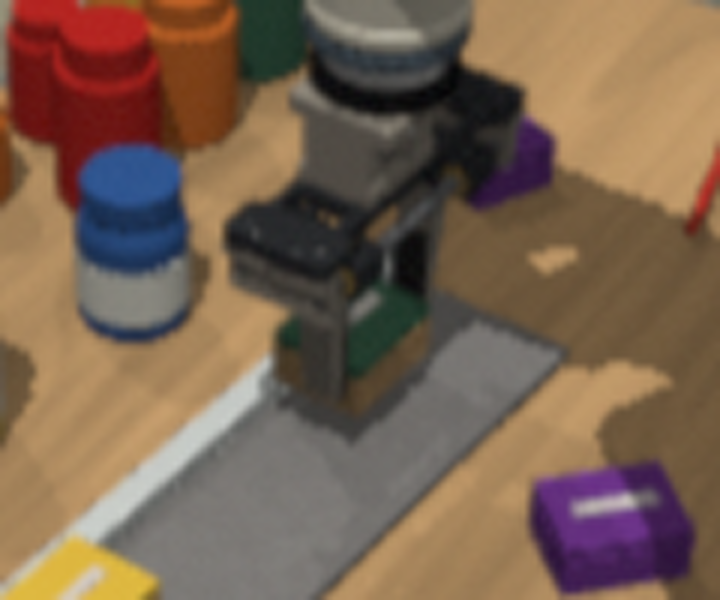

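Request:
move_arm:
  targets:
    - [[0,0,0.008,-4,0,6,1],[0,0,0,0,0,8,1],[0,0,0,0,0,5,1],[0,0,0,0,0,3,1],[0,0,0,0,0,1.5,1],[0,0,0,4,0,0,1],[0,0,0,3,0,0,1],[0,0,0,2,0,0,1]]

```text
time_s: 20.0
tool_pos: [0.5989, -0.2733, 0.043]
tool_rot: [0.0, 0.999, -0.043, -0.003]
wrist_force: [-7.9, 1.9, 9.2]
gripper_width: 0.759
```

```bash
python3 -c "from h import *;st()"
```

```text
at [ 598.9 -273.3   43. ] phi -0.085 jig [  -8.  -324.2] F [-7.9  1.9  9.2] w 0.759 t 20.0
```

Request:
move_arm:
  targets:
    - [[0,0,0,2,0,-1,1],[0,0,0,2,0,0,1],[0,0,0,2,0,0,1],[0,0,0,2,0,0,1],[0,0,0,2,0,0,1],[0,0,0,2,0,0,1],[0,0,0,2,0,0,1],[0,0,0,1,0,0,1]]

```text
time_s: 20.67
tool_pos: [0.5996, -0.2735, 0.044]
tool_rot: [-0.002, 0.999, -0.042, -0.018]
wrist_force: [-2.3, 1.2, 2.5]
gripper_width: 0.756
```

```bash
python3 - <<'E'
from h import *
st()
im=camera('side'); crop(im,(250,100,370,200),'k5.png',6)
E
```

```text
at [ 599.6 -273.5   44. ] phi -0.083 jig [  -7.3 -324.4] F [-2.3  1.2  2.5] w 0.756 t 20.7
```

View pics/k5.png

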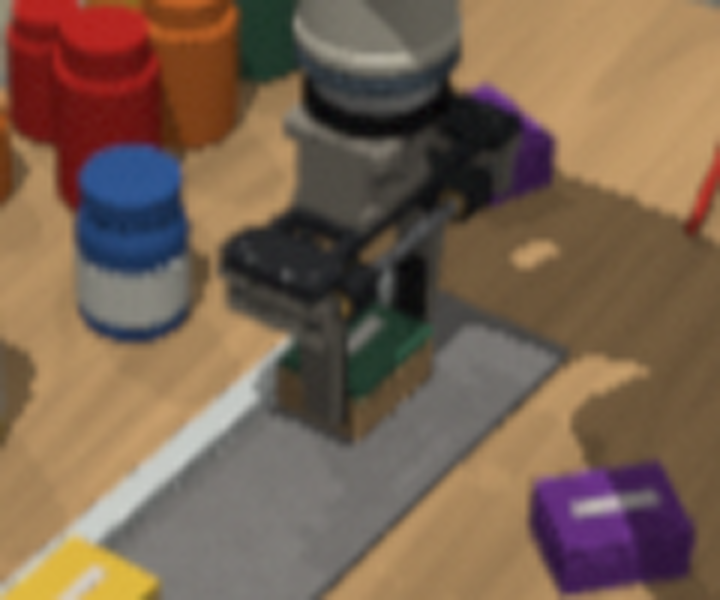

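Request:
move_arm:
  targets:
    - [[0,0,0,0,0,0,-1],[0,0,0,0,0,0,-1],[0,0,0,0,0,0,-1],[0,0,0,0,0,-20,-1],[0,0,0,0,0,-35,-1],[0,0,0,0,0,-40,-1],[0,0,0,-30,-20,-25,-1],[0,0,0,-30,-25,0,-1]]

```text
time_s: 21.38
tool_pos: [0.5539, -0.2292, 0.1666]
tool_rot: [-0.002, 0.999, -0.044, -0.015]
wrist_force: [0.7, -0.3, -0.2]
gripper_width: 0.997
```

```bash
python3 - <<'E'
from h import *
st()
im=camera('side'); crop(im,(230,100,370,220),'k6.png',5)
E
```

```text
at [ 553.9 -229.2  166.6] phi -0.087 jig [ -56.4 -283.7] F [ 0.7 -0.3 -0.2] w 0.997 t 21.4
```

View pics/k6.png

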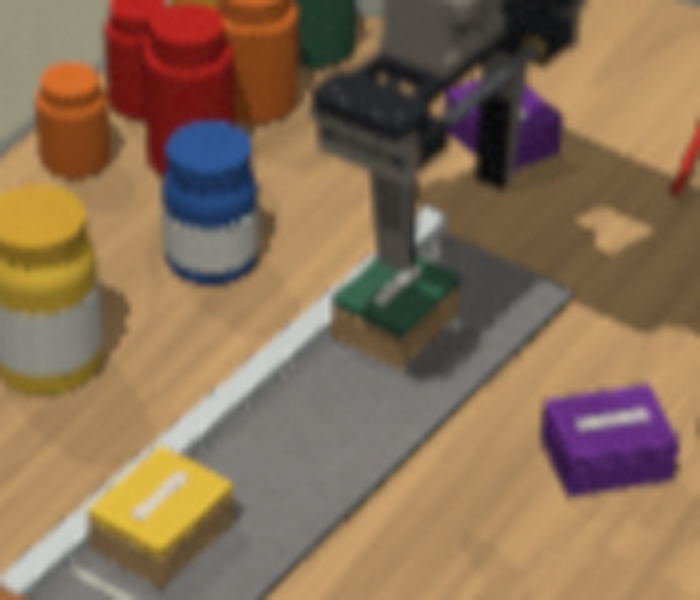

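```bash
python3 - <<'E'
from h import *
plan(.445,.333,.2,.265,38)
E
```

```text
at [ 547.3 -223.8  164.6] phi -0.087 jig [ -63.3 -278.9] F [-3.8  3.4 -0.8] w 1.004 t 21.4
rows 15 dist mm [-102.3  556.8   35.4] turn [-0.012  0.036 -0.352]
[-0.001, 0.002, -0.023] [-10.1, -36.4, -1.8]
[-0.001, 0.002, -0.023] [-9.2, -36.6, -1.8]
[-0.001, 0.002, -0.023] [-8.4, -36.8, -1.9]
[-0.001, 0.002, -0.023] [-7.5, -37.0, -1.9]
[-0.001, 0.002, -0.023] [-6.6, -37.2, -2.0]
[-0.001, 0.002, -0.023] [-5.7, -37.3, -2.0]
[-0.001, 0.002, -0.023] [-4.9, -37.4, -2.1]
[-0.001, 0.002, -0.023] [-4.0, -37.5, -2.1]
[-0.001, 0.002, -0.023] [-3.1, -37.6, -2.2]
[-0.001, 0.002, -0.023] [-2.2, -37.7, -2.2]
[-0.001, 0.002, -0.023] [-1.3, -37.7, -2.2]
[-0.001, 0.002, -0.023] [-0.4, -37.7, -2.3]
[-0.001, 0.002, -0.023] [0.5, -37.7, -2.3]
[-0.001, 0.002, -0.023] [1.4, -37.7, -2.3]
[-0.001, 0.002, -0.023] [2.2, -37.7, -2.3]
```

Request:
move_arm:
  targets:
    - [[0,0.005,-0.02,-10,-37,-8,-1],[0,0.005,-0.02,-9,-37,-8,-1],[0,0.005,-0.02,-8,-37,-8,-1],[0,0.005,-0.02,-8,-37,-8,-1],[0,0.005,-0.02,-7,-37,-4,-1],[0,0.005,-0.02,-6,-37,0,-1],[0,0.005,-0.02,-5,-38,0,-1],[0,0,-0.02,-4,-38,0,-1]]

```text
time_s: 22.1
tool_pos: [0.4956, 0.0799, 0.2061]
tool_rot: [-0.003, 0.999, 0.035, 0.005]
wrist_force: [1.1, 0.5, -0.3]
gripper_width: 1.001
```

```bash
python3 - <<'E'
from h import *
plan(.445,.333,.2,.265,38)
im=camera('top'); crop(im,(150,135,400,235),'m1.png',3.2); crop(im,(90,180,250,300),'m2.png',5)
im=camera('side'); crop(im,(150,270,320,390),'m3.png',4.5)
E
```

```text
at [495.6  79.9 206.1] phi 0.071 jig [-138.6   19.9] F [ 1.1  0.5 -0.3] w 1.001 t 22.1
rows 7 dist mm [-50.6 253.1  -6.1] turn [-0.006 -0.011 -0.194]
[-0.001, -0.002, -0.028] [-4.7, -36.6, 1.1]
[-0.001, -0.002, -0.028] [-3.7, -36.7, 1.0]
[-0.001, -0.002, -0.028] [-2.6, -36.8, 1.0]
[-0.001, -0.002, -0.028] [-1.6, -36.8, 1.0]
[-0.001, -0.002, -0.028] [-0.6, -36.9, 1.0]
[-0.001, -0.002, -0.028] [0.4, -36.9, 0.9]
[-0.001, -0.002, -0.028] [1.5, -36.8, 0.9]
```

View pics/m1.png

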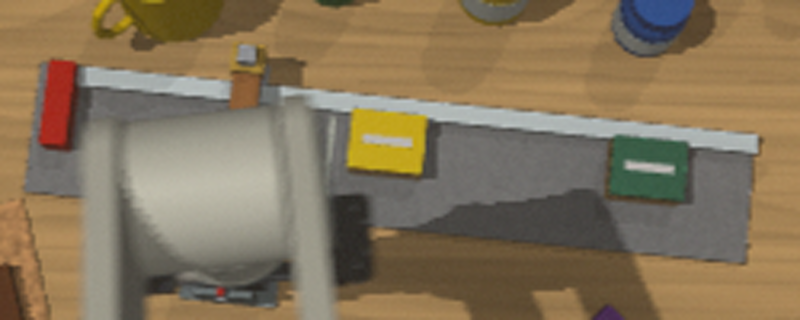

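View pics/m2.png

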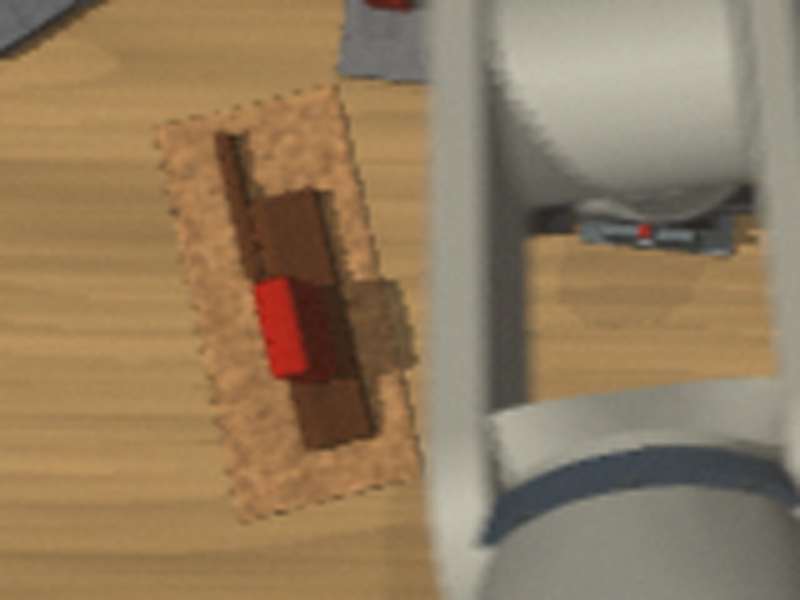

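View pics/m3.png

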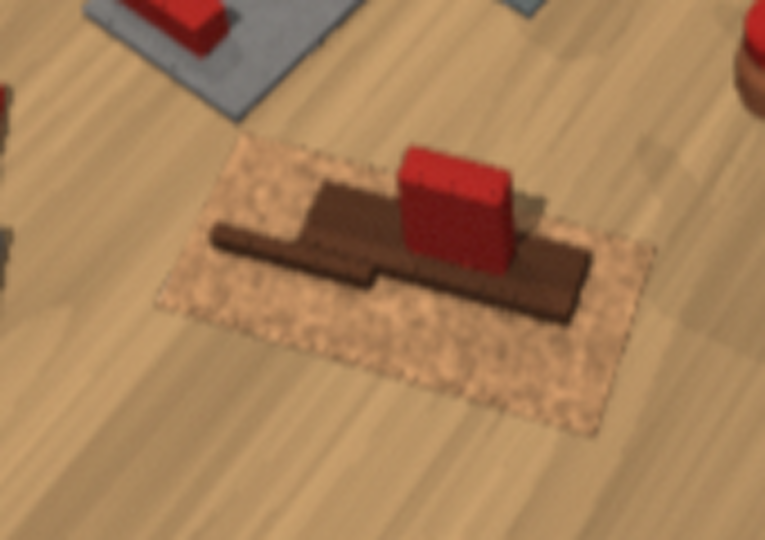

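```bash
python3 - <<'E'
from h import *
uv=np.array([(255,283),(290,277),(309,372),(275,380)])/5+[90,180]; b=unproj('top',uv,.094); print('handle',b.mean(0),np.arctan2(*(b[0]-b[3]+b[1]-b[2])[1::-1][:2]))
# sole rear corners & front right z=.020
uv=np.array([(305,450),(375,436),(318,190)])/5+[90,180]; b=unproj('top',uv,.020); print('sole rr,rl,fr',b[:,:2].round(4).tolist(), np.arctan2(*(b[2]-b[1])[1::-1][:2]))
uv=np.array([(400,172),(410,147),(513,175),(508,203)])/4.5+[150,270]; b=unproj('side',uv,.094); print('handle side',b.mean(0))
uv=np.array([(568,322),(592,256)])/4.5+[150,270];b=unproj('side',uv,.020); print('side rear l, r',b[:,:2])
for c in([(353,108),(428,116),(423,175),(347,167)],[(613,135),(690,142),(686,201),(609,194)]):
    uv=np.array(c)/3.2+[150,135]; b=unproj('top',uv,.044); m=b.mean(0); d=b[0]-b[1]+b[3]-b[2]; print(w2j(*m[:2]), np.arctan2(d[1],d[0])-np.pi/2-JA)
im=camera('side'); crop(im,(230,130,340,220),'m4.png',7)
E
```

```text
handle [0.42170747 0.3063043  0.094     ] 0.25017927588695227
sole rr,rl,fr [[0.3553, 0.3084], [0.364, 0.2685], [0.5068, 0.3086]] 0.27344112511130425
handle side [0.41986377 0.31082411 0.094     ]
side rear l, r [[0.3525454  0.31531411]
 [0.36219285 0.27753923]]
(np.float64(-0.24780599934242503), np.float64(-83.85004589044958)) -0.007661265382025675
(np.float64(-0.950482447186058), np.float64(-326.1963589865294)) 0.007499604779393973
```

View pics/m4.png

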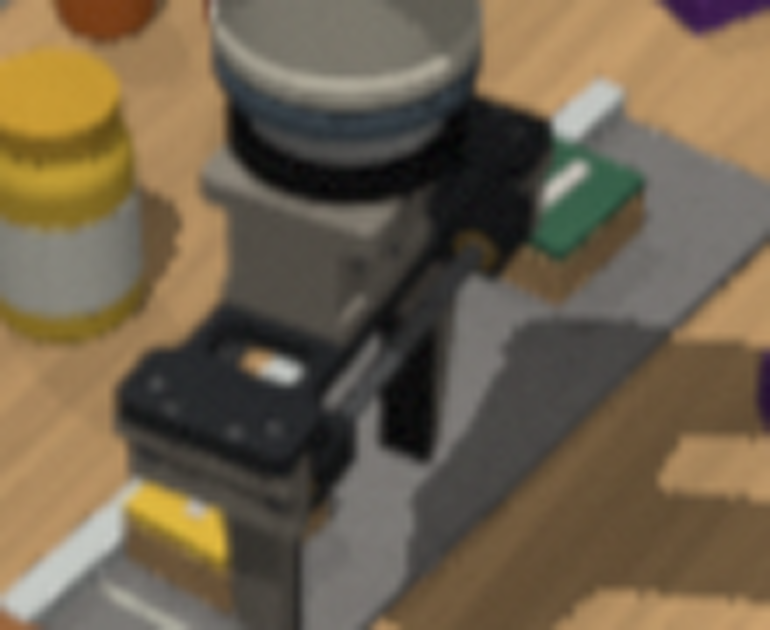

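The stick had been knocked, and its handle is now at about (421,308). Both carriers sit on the fence at jig y ≈ -82 and -324, with yaw error under 0.01. I'm going to the stick's new place.

```bash
python3 - <<'E'
from h import *
plan(.421,.3085,.14,.262,34)
E
```

```text
at [495.7  80.7 205.9] phi 0.074 jig [-138.5   20.6] F [ 0.8 -0.8  0.1] w 1.003 t 22.2
rows 8 dist mm [-74.7 227.8 -65.9] turn [-0.006 -0.01  -0.188]
[-0.001, -0.001, -0.023] [-7.3, -29.0, 8.4]
[-0.001, -0.001, -0.023] [-6.6, -29.2, 8.3]
[-0.001, -0.001, -0.023] [-5.9, -29.4, 8.3]
[-0.001, -0.001, -0.023] [-5.2, -29.5, 8.3]
[-0.001, -0.001, -0.023] [-4.5, -29.6, 8.3]
[-0.001, -0.001, -0.023] [-3.8, -29.7, 8.3]
[-0.001, -0.001, -0.023] [-3.1, -29.8, 8.3]
[-0.001, -0.001, -0.023] [-2.4, -29.9, 8.3]
```

Request:
move_arm:
  targets:
    - [[0,0,-0.03,-8,-33,3,-1],[0,0,-0.03,-8,-33,5,-1],[0,-0.002,-0.03,-7,-33,8,-1],[0,-0.002,-0.03,-6,-33,8,-1],[0,-0.002,-0.03,-5,-34,8,-1],[0,0,-0.03,-4,-34,8,-1],[0,0,-0.01,-3,-32,8,-1],[0,0,0,0,0,0,-1]]

```text
time_s: 22.92
tool_pos: [0.4228, 0.3057, 0.1569]
tool_rot: [-0.002, 0.992, 0.13, 0.006]
wrist_force: [0.1, 0.1, -0.2]
gripper_width: 1.0
```

```bash
python3 - <<'E'
from h import *
plan(.421,.3085,.072,.262,34)
im=camera('side'); crop(im,(150,250,320,370),'n1.png',4.5)
E
```

```text
at [422.8 305.7 156.9] phi 0.26 jig [-228.7  239.3] F [ 0.1  0.1 -0.2] w 1.0 t 22.9
rows 3 dist mm [ -1.8   2.8 -84.9] turn [-0.003 -0.012 -0.002]
[-0.001, -0.004, -0.001] [-0.7, -1.0, 28.3]
[-0.001, -0.004, -0.001] [-0.6, -1.0, 28.3]
[-0.001, -0.004, -0.001] [-0.4, -1.0, 28.3]
```

View pics/n1.png

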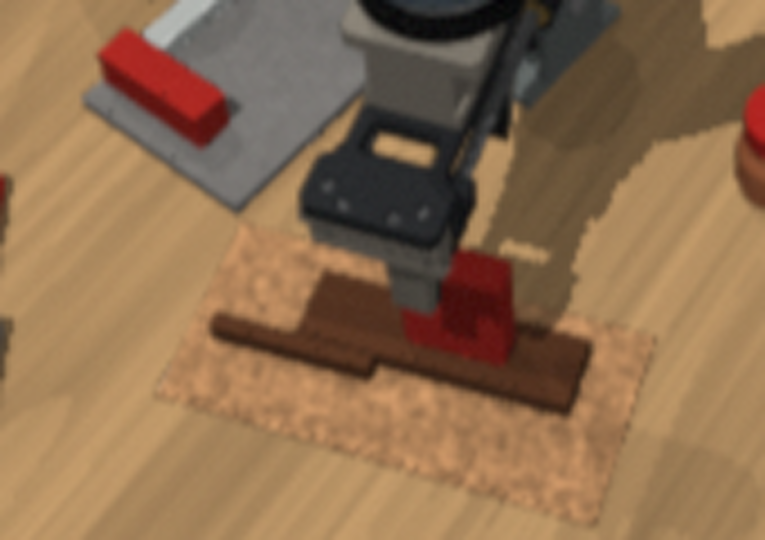

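Request:
move_arm:
  targets:
    - [[0,-0.006,0,-1,-1.5,20,-1],[0,-0.006,0,-1,-1.5,22,-1],[0,0,0,0,0,20,-1],[0,0,0,0,0,14,-1],[0,0,0,0,0,7,-1],[0,0,0,0,0,0,-1],[0,0,0,0,0,0,1],[0,0,0,0,0,0,1]]
  squeeze: 40

```text
time_s: 23.63
tool_pos: [0.4293, 0.2993, 0.0731]
tool_rot: [-0.001, 0.992, 0.125, 0.002]
wrist_force: [-0.6, -0.4, -0.1]
gripper_width: 0.878
```

```bash
python3 - <<'E'
from h import *
plan(.421,.3085,.072,.262,34)
im=camera('side'); crop(im,(150,250,320,370),'n2.png',4.5)
E
```

```text
at [429.3 299.3  73.1] phi 0.252 jig [-221.7  233.4] F [-0.6 -0.4 -0.1] w 0.878 t 23.6
rows 1 dist mm [-8.3  9.2 -1.1] turn [-0.001 -0.005 -0.01 ]
[-0.001, -0.005, -0.01] [-5.8, -11.0, 1.1]
```

View pics/n2.png

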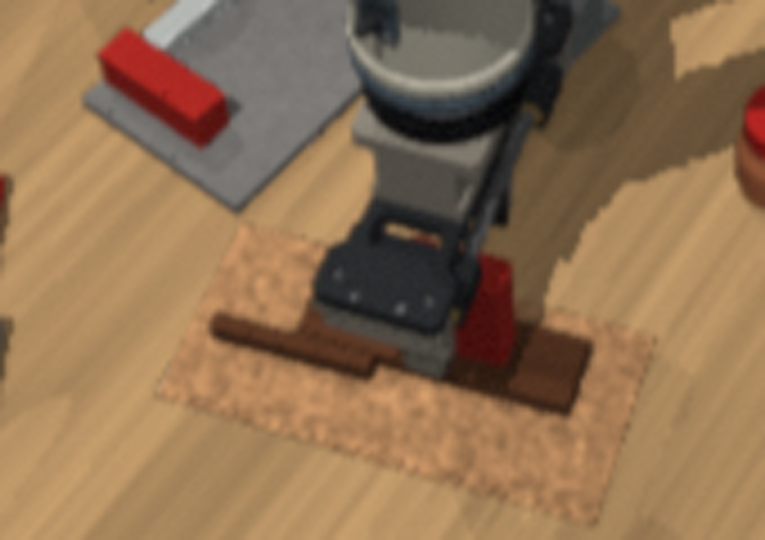

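Request:
move_arm:
  targets:
    - [[0,0,0,-3,-6,0,-1],[0,0,-0.01,-3,-5,0,-1],[0,0,0,0,0,0,-1],[0,0,0,0,0,0,1],[0,0,0,0,0,0,1],[0,0,0,0,0,0,1],[0,0,0,0,0,0,1],[0,0,0,0,0,0,1]]

```text
time_s: 24.35
tool_pos: [0.4214, 0.3113, 0.0767]
tool_rot: [-0.002, 0.991, 0.132, 0.005]
wrist_force: [0.3, -0.4, 0.1]
gripper_width: 0.659
```

```bash
python3 - <<'E'
from h import *
plan(.421,.3085,.072,.262,34)
E
```

```text
at [421.4 311.3  76.7] phi 0.264 jig [-230.5  244.7] F [ 0.3 -0.4  0.1] w 0.659 t 24.4
rows 1 dist mm [-0.4 -2.8 -4.7] turn [-0.003 -0.011  0.002]
[-0.003, -0.011, 0.002] [-1.2, 2.6, 4.7]
```

Request:
move_arm:
  targets:
    - [[0,-0.008,0,0,2,3,1],[0,0,0,0,0,1,1],[0,0,0,0,0,0,1],[0,0,0,0,0,0,1],[0,0,0,0,0,0,1],[0,0,0,0,0,0,1],[0,0,0,0,0,0,1],[0,0,0,0,0,0,1]]

```text
time_s: 25.02
tool_pos: [0.4221, 0.3087, 0.0719]
tool_rot: [-0.001, 0.991, 0.131, 0.0]
wrist_force: [0.4, 0.7, -0.2]
gripper_width: 0.236
```

```bash
python3 - <<'E'
from h import *
plan(.421,.3085,.072,.262,34)
im=camera('side'); crop(im,(150,250,320,370),'n3.png',4.5)
E
```

```text
at [422.1 308.7  71.9] phi 0.263 jig [-229.6  242.2] F [ 0.4  0.7 -0.2] w 0.236 t 25.0
rows 1 dist mm [-1.1 -0.2  0.1] turn [-0.003 -0.001  0.001]
[-0.003, -0.001, 0.001] [-1.1, -0.1, -0.1]
```

View pics/n3.png

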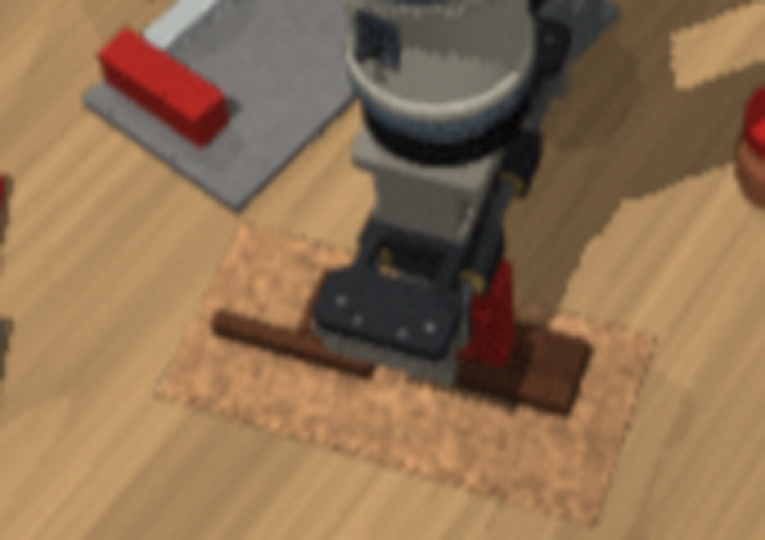

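Gripped: the opening is 21.7 mm against a 22 mm handle. I'll lift, then turn and carry it over to the lane.

Request:
move_arm:
  targets:
    - [[0,0,0,0,0,-10,1],[0,0,0,0,0,-25,1],[0,0,0,0,0,-30,1],[0,0,0,0,0,-30,1],[0,0,0,0,0,-30,1],[0,0,0,0,0,-15,1],[0,0,0,0,0,0,1],[0,0,0,0,0,0,1]]

```text
time_s: 25.73
tool_pos: [0.4196, 0.3066, 0.2201]
tool_rot: [-0.0, 0.991, 0.131, -0.002]
wrist_force: [-0.4, -0.3, -1.9]
gripper_width: 0.236
```

```bash
python3 - <<'E'
from h import *
plan(*j2w(-40,-211),.2,1.493,34)
save('side','o1.png')
E
```

```text
at [419.6 306.6 220.1] phi 0.263 jig [-232.   239.9] F [-0.4 -0.3 -1.9] w 0.236 t 25.7
rows 15 dist mm [ 156.3 -464.5  -20.1] turn [-0.003  0.003 -1.23 ]
[-0.0, 0.0, -0.082] [2.0, 32.6, 1.3]
[-0.0, 0.0, -0.082] [-0.7, 32.7, 1.3]
[-0.0, 0.0, -0.082] [-3.3, 32.5, 1.3]
[-0.0, 0.0, -0.082] [-6.0, 32.1, 1.3]
[-0.0, 0.0, -0.082] [-8.6, 31.5, 1.3]
[-0.0, 0.0, -0.082] [-11.2, 30.7, 1.3]
[-0.0, 0.0, -0.082] [-13.6, 29.7, 1.3]
[-0.0, 0.0, -0.082] [-16.0, 28.5, 1.3]
[-0.0, 0.0, -0.082] [-18.3, 27.1, 1.3]
[-0.0, 0.0, -0.082] [-20.5, 25.5, 1.3]
[-0.0, 0.0, -0.082] [-22.5, 23.7, 1.3]
[-0.0, 0.0, -0.082] [-24.3, 21.8, 1.3]
[-0.0, 0.0, -0.082] [-26.0, 19.7, 1.3]
[-0.0, 0.0, -0.082] [-27.6, 17.5, 1.3]
[-0.0, 0.0, -0.082] [-28.9, 15.2, 1.3]
```

View pics/o1.png

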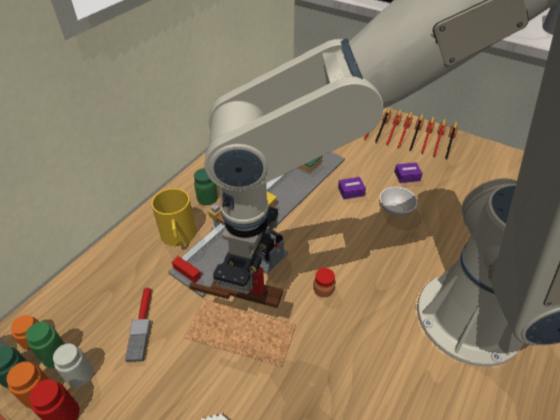

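The stick is in the gripper, lifted level above the mat. Now carrying it over.

Request:
move_arm:
  targets:
    - [[0,0,-0.08,2,32,0,1],[0,0,-0.08,0,32,0,1],[0,0,-0.08,-3,32,0,1],[0,0,-0.08,-6,32,0,1],[0,0,-0.08,-8,32,0,1],[0,0,-0.08,-11,31,0,1],[0,0,-0.08,-13,30,0,1],[0,0,-0.08,-16,29,0,1]]

```text
time_s: 26.45
tool_pos: [0.5011, 0.0549, 0.2072]
tool_rot: [-0.003, 0.892, 0.453, -0.01]
wrist_force: [-0.6, -0.1, -2.4]
gripper_width: 0.238
```

```bash
python3 - <<'E'
from h import *
plan(*j2w(-40,-211),.2,1.493,34)
E
```

```text
at [501.1  54.9 207.2] phi 0.939 jig [-131.2   -4.7] F [-0.6 -0.1 -2.4] w 0.238 t 26.4
rows 7 dist mm [  74.8 -212.8   -7.2] turn [-0.019  0.011 -0.554]
[-0.003, 0.002, -0.079] [-18.2, 26.6, 0.9]
[-0.003, 0.002, -0.079] [-20.3, 25.1, 0.9]
[-0.003, 0.002, -0.079] [-22.2, 23.4, 1.0]
[-0.003, 0.002, -0.079] [-24.0, 21.6, 1.0]
[-0.003, 0.002, -0.079] [-25.6, 19.6, 1.0]
[-0.003, 0.002, -0.079] [-27.1, 17.5, 1.0]
[-0.003, 0.002, -0.079] [-28.4, 15.3, 1.0]
```

Request:
move_arm:
  targets:
    - [[-0.003,0.002,-0.08,-18,26,0,1],[-0.003,0.002,-0.08,-20,25,0,1],[-0.003,0.002,-0.08,-22,23,0,1],[-0.003,0.002,-0.08,-24,21,0,1],[-0.003,0.002,-0.08,-26,20,0,1],[-0.003,0.002,-0.08,-27,17,0,1],[0,0,-0.07,-26,13,0,1],[0,0,0,0,0,0,1]]

```text
time_s: 27.12
tool_pos: [0.5714, -0.1691, 0.1906]
tool_rot: [-0.008, 0.725, 0.689, -0.007]
wrist_force: [-0.1, 0.5, -2.1]
gripper_width: 0.236
```

```bash
python3 - <<'E'
from h import *
plan(*j2w(-20,-211),.1,1.493,34)
save('side','o2.png');im=camera('top'); crop(im,(200,130,400,250),'o3.png',4)
E
```

```text
at [ 571.4 -169.1  190.6] phi 1.519 jig [ -43.6 -222.5] F [-0.1  0.5 -2.1] w 0.236 t 27.1
rows 3 dist mm [ 24.4   9.6 -90.6] turn [-0.02  -0.001  0.026]
[-0.007, -0.0, 0.009] [3.6, 8.6, 30.0]
[-0.007, -0.0, 0.009] [3.7, 8.4, 30.1]
[-0.007, -0.0, 0.009] [3.7, 8.1, 30.1]
```

View pics/o2.png

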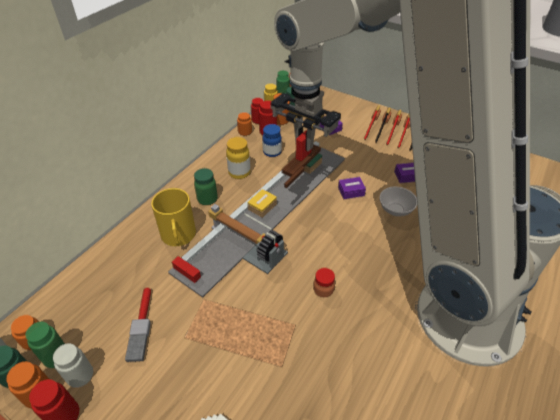

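View pics/o3.png

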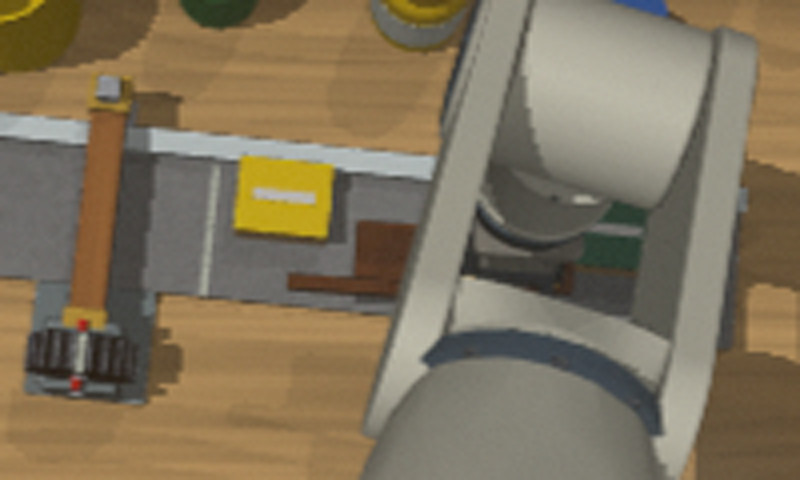

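Request:
move_arm:
  targets:
    - [[-0.007,0,0.009,4,7,15,1],[-0.007,0,0.009,4,7,20,1],[-0.006,0,0.008,3,7,22,1],[0,0,0,0,2,20,1],[0,0,0,0,0,12,1],[0,0,0,0,0,0,1],[0,0,0,0,0,0,1],[0,0,0,0,0,0,1]]

```text
time_s: 27.88
tool_pos: [0.5919, -0.1491, 0.0966]
tool_rot: [-0.0, 0.738, 0.675, -0.0]
wrist_force: [-1.1, -7.6, 7.5]
gripper_width: 0.24
```

```bash
python3 - <<'E'
from h import *
plan(*j2w(-18,-211),.079,1.493,34)
im=camera('side'); crop(im,(220,110,360,230),'o4.png',5);im=camera('top'); crop(im,(200,130,400,250),'o5.png',4)
E
```

```text
at [ 591.9 -149.1   96.6] phi 1.482 jig [ -24.8 -200.9] F [-1.1 -7.6  7.5] w 0.24 t 27.9
rows 1 dist mm [  5.9 -10.6 -17.6] turn [-0.001  0.    -0.011]
[-0.001, 0.0, -0.011] [-10.0, 6.9, 17.6]
```

View pics/o4.png

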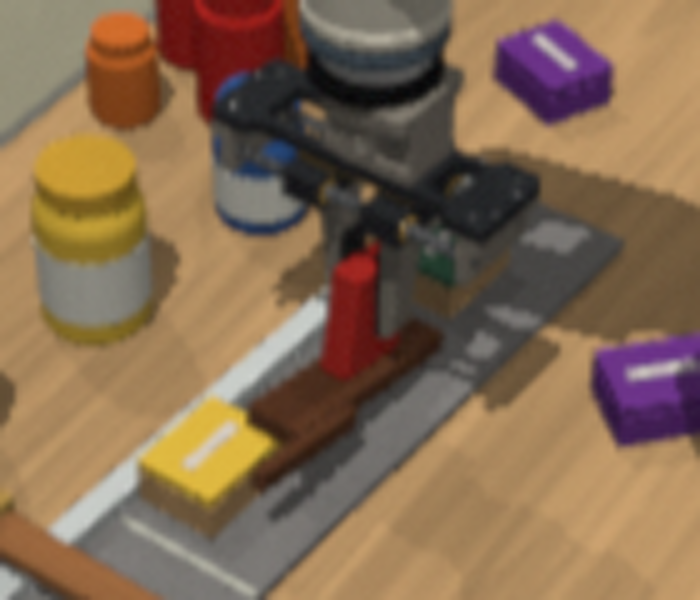

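View pics/o5.png

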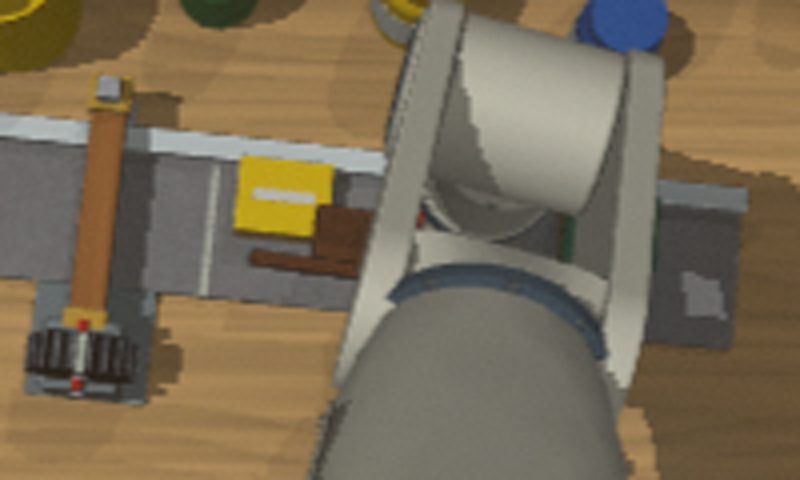

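Request:
move_arm:
  targets:
    - [[0,0,0,0,0,-10,1],[0,0,0,-6,0,-10,1],[0,0,0,-8,0,0,1],[0,0,0,0,0,0,1],[0,0,0,0,0,0,1],[0,0,0,0,0,0,1],[0,0,0,0,0,0,1],[0,0,0,0,0,0,1]]

```text
time_s: 28.65
tool_pos: [0.5874, -0.1586, 0.1168]
tool_rot: [-0.003, 0.738, 0.675, -0.001]
wrist_force: [-0.1, 0.1, -2.0]
gripper_width: 0.239
```

```bash
python3 - <<'E'
from h import *
plan(*j2w(-18,-214),.11,1.493,34)
im=camera('side'); crop(im,(220,110,360,230),'p4.png',5);im=camera('top'); crop(im,(200,130,400,250),'p5.png',4)
E
```

```text
at [ 587.4 -158.6  116.8] phi 1.482 jig [ -28.5 -210.8] F [-0.1  0.1 -2. ] w 0.239 t 28.6
rows 1 dist mm [10.2 -4.  -6.8] turn [-0.006 -0.002 -0.011]
[-0.006, -0.002, -0.011] [-3.1, 10.6, 6.7]
```

View pics/p4.png

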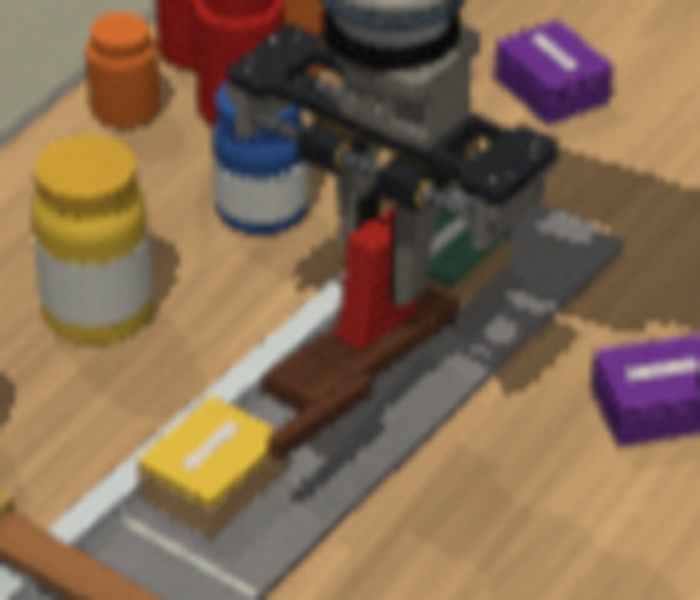

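View pics/p5.png

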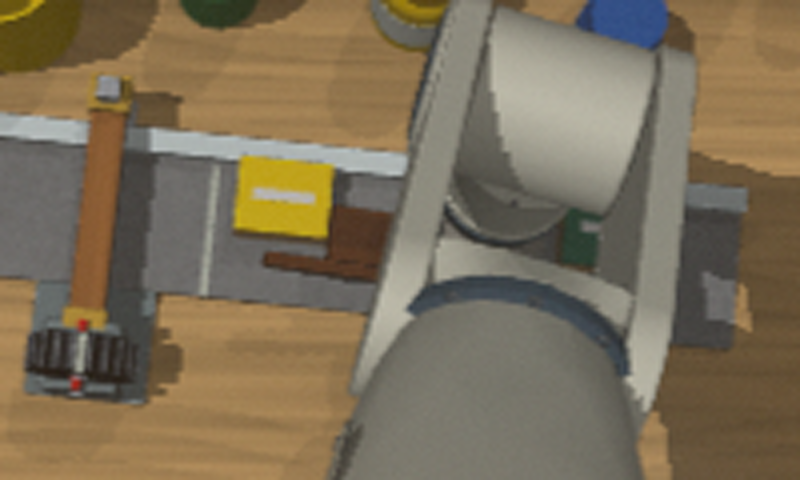

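```bash
python3 - <<'E'
from h import *
for z in(.064,.055,.075):
  b=unproj('top',[[200+332/4,130+210/4],[200+330/4,130+245/4],[200+264/4,130+262/4],[200+264/4,130+254/4]],z); print(z,[np.round(w2j(*p[:2]),1) for p in b])
E
```

```text
0.064 [array([ -10.7, -118.8]), array([ -36.4, -119.7]), array([-53.5, -73.5]), array([-47.7, -73. ])]
0.055 [array([  -8.9, -119. ]), array([ -34.8, -120. ]), array([-52. , -73.5]), array([-46.1, -72.9])]
0.075 [array([ -13. , -118.5]), array([ -38.5, -119.4]), array([-55.4, -73.6]), array([-49.6, -73. ])]
```

Request:
move_arm:
  targets:
    - [[-0.006,-0.002,-0.011,-5,6,0,1],[0,0,0,-5,5,0,1],[0,0,0,0,0,5,1],[0,0,0,0,0,5,1],[0,0,0,0,0,0,1],[0,0,0,0,0,0,1],[0,0,0,0,0,0,1],[0,0,0,0,0,0,1]]

```text
time_s: 29.42
tool_pos: [0.5984, -0.1708, 0.1044]
tool_rot: [-0.0, 0.734, 0.679, -0.0]
wrist_force: [-0.6, 0.5, -2.4]
gripper_width: 0.233
```

```bash
python3 - <<'E'
from h import *
plan(*j2w(-16,-220),.079,1.493,34)
E
```

```text
at [ 598.4 -170.8  104.4] phi 1.494 jig [ -16.5 -222.1] F [-0.6  0.5 -2.4] w 0.233 t 29.4
rows 1 dist mm [  0.7   2.  -25.4] turn [-0.    -0.     0.001]
[-0.0, -0.0, 0.001] [2.1, 0.6, 25.4]
```

Request:
move_arm:
  targets:
    - [[0,0,0,1,0,7,1],[0,0,0,0,0,7,1],[0,0,0,0,0,5,1],[0,0,0,0,0,3,1],[0,0,0,0,0,2,1],[0,0,0,0,0,1,1],[0,0,0,0,0,1,1],[0,0,0,0,0,0,1]]

```text
time_s: 30.08
tool_pos: [0.5999, -0.1666, 0.0823]
tool_rot: [-0.0, 0.734, 0.679, 0.002]
wrist_force: [0.2, -0.6, -1.1]
gripper_width: 0.238
```

```bash
python3 - <<'E'
from h import *
plan(*j2w(-16,-220),.079,1.493,34)
im=camera('side'); crop(im,(220,110,360,230),'q4.png',5);im=camera('top'); crop(im,(200,130,400,250),'q5.png',4)
E
```

```text
at [ 599.9 -166.6   82.3] phi 1.493 jig [ -15.4 -217.8] F [ 0.2 -0.6 -1.1] w 0.238 t 30.1
rows 1 dist mm [-0.8 -2.1 -3.3] turn [ 0.002 -0.003  0.   ]
[0.002, -0.003, 0.0] [-2.2, -0.6, 3.3]
```

View pics/q4.png

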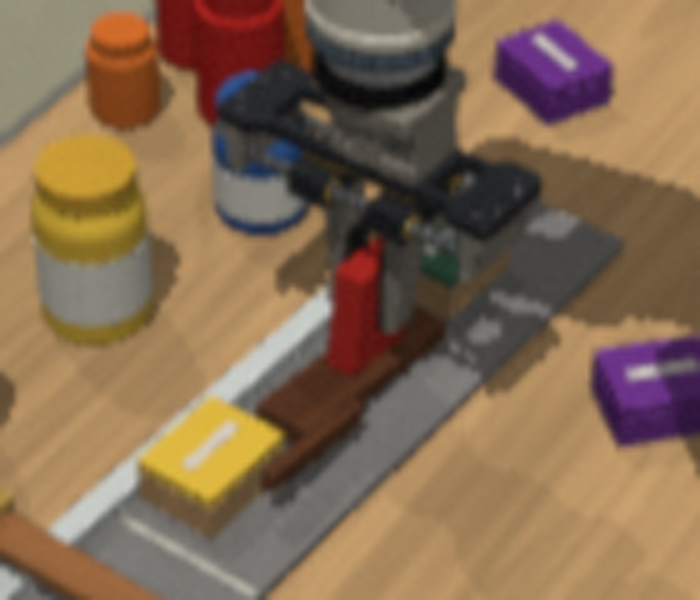

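View pics/q5.png

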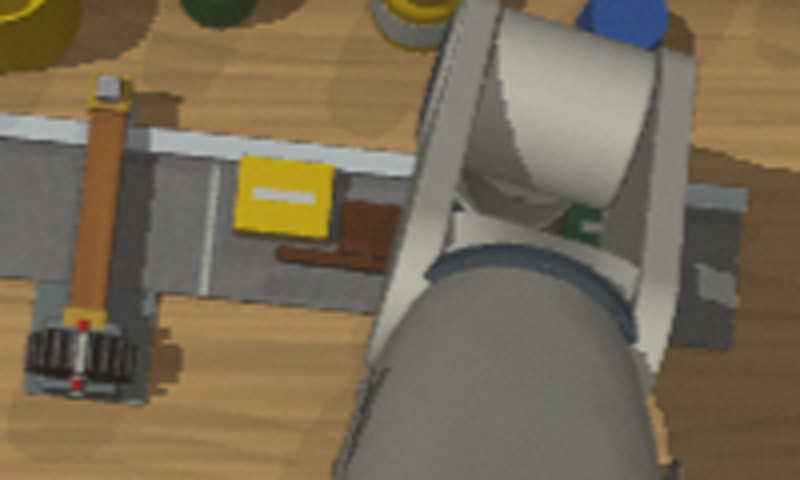

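Request:
move_arm:
  targets:
    - [[0,0,0,0,0,2,1],[0,0,0,0,0,2,1],[0,0,0,0,0,1,1],[0,0,0,0,0,0,1],[0,0,0,0,2,0,1],[0,0,0,0,2,0,1],[0,0,0,0,2,0,1],[0,0,0,0,0,0,1]]

```text
time_s: 30.85
tool_pos: [0.6045, -0.1649, 0.0802]
tool_rot: [-0.003, 0.735, 0.678, 0.001]
wrist_force: [-2.4, -0.1, 6.0]
gripper_width: 0.237
```

```bash
python3 - <<'E'
from h import *
st()
E
```

```text
at [ 604.5 -164.9   80.2] phi 1.491 jig [ -11.  -215.7] F [-2.4 -0.1  6. ] w 0.237 t 30.9
```

Request:
move_arm:
  targets:
    - [[0,0,0,0,2,-0.5,1],[0,0,0,0,2,0,1],[0,0,0,0,1,0,1],[0,0,0,0,1,0,1],[0,0,0,0,1,0,1],[0,0,0,0,1,0,1],[0,0,0,0,0.5,0,1],[0,0,0,0,0.5,0,1]]

```text
time_s: 31.52
tool_pos: [0.6097, -0.1654, 0.0803]
tool_rot: [-0.008, 0.735, 0.678, -0.003]
wrist_force: [-4.7, 1.0, 6.8]
gripper_width: 0.238
```

```bash
python3 - <<'E'
from h import *
st()
im=camera('side'); crop(im,(220,110,360,230),'r4.png',5);im=camera('top'); crop(im,(200,130,400,250),'r5.png',4)
E
```

```text
at [ 609.7 -165.4   80.3] phi 1.49 jig [  -5.7 -215.8] F [-4.7  1.   6.8] w 0.238 t 31.5
```

View pics/r5.png

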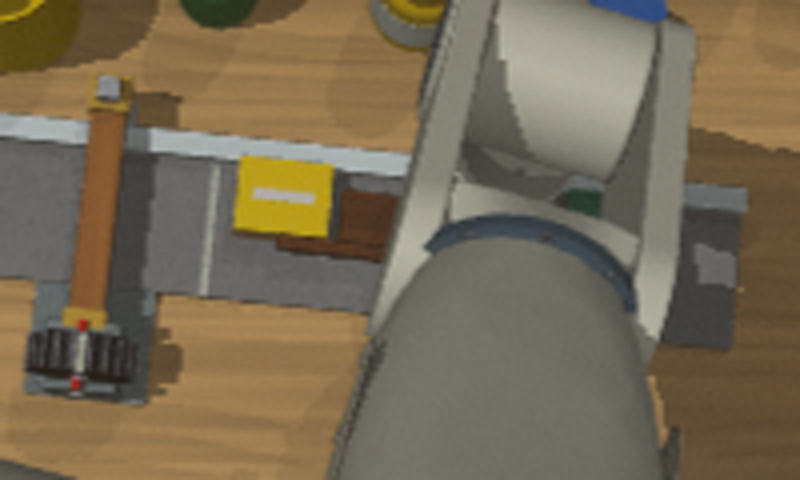

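The cheek is on the yellow carrier and the force is moderate. One constraint: the handle (front at stick x = 18) must stay short of the bridge at y = 37. So the stick can only take yellow to about y = 105, and green will push it the rest of the way. Feeding now.

Request:
move_arm:
  targets:
    - [[0,0,0,4,0.8,0,1],[0,0,0,8,0.8,0,1],[0,0,0,8,0.8,0,1],[0,0,0,8,0.8,0,1],[0,0,0,8,0.8,0,1],[0,0,0,8,0.8,0,1],[0,0,0,8,0.8,0,1],[0,0,0,4,0.8,0,1]]

```text
time_s: 32.28
tool_pos: [0.6158, -0.1188, 0.0797]
tool_rot: [-0.007, 0.731, 0.682, -0.013]
wrist_force: [-5.8, -8.8, 5.7]
gripper_width: 0.239
```

```bash
python3 - <<'E'
from h import *
plan(*j2w(-6,-40),.080,1.493,34)
im=camera('side'); crop(im,(210,120,350,240),'s4.png',5);im=camera('top'); crop(im,(200,130,400,250),'s5.png',4)
E
```

```text
at [ 615.8 -118.8   79.7] phi 1.501 jig [  -3.2 -168.8] F [-5.8 -8.8  5.7] w 0.239 t 32.3
rows 4 dist mm [  7.3 128.7   0.3] turn [-0.027  0.01   0.007]
[-0.007, 0.003, 0.002] [32.2, -0.4, -0.4]
[-0.007, 0.003, 0.002] [32.2, -0.5, -0.3]
[-0.007, 0.003, 0.002] [32.2, -0.6, -0.2]
[-0.007, 0.003, 0.002] [32.2, -0.6, -0.2]
```

View pics/s4.png

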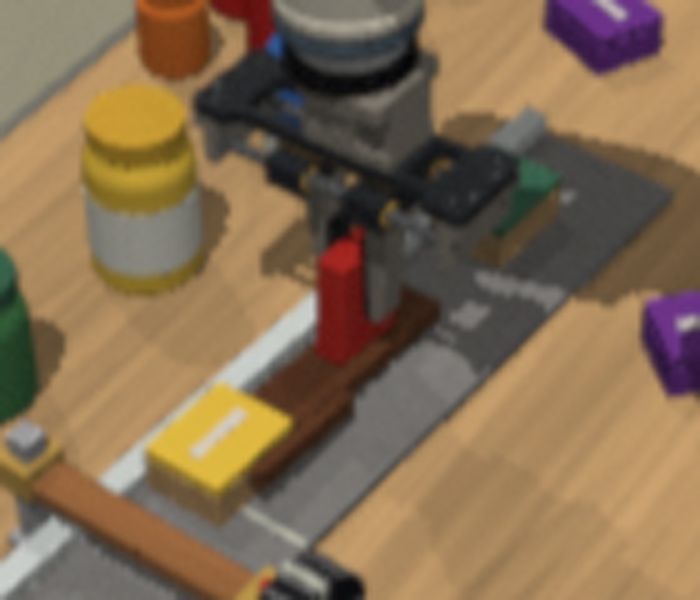

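View pics/s5.png

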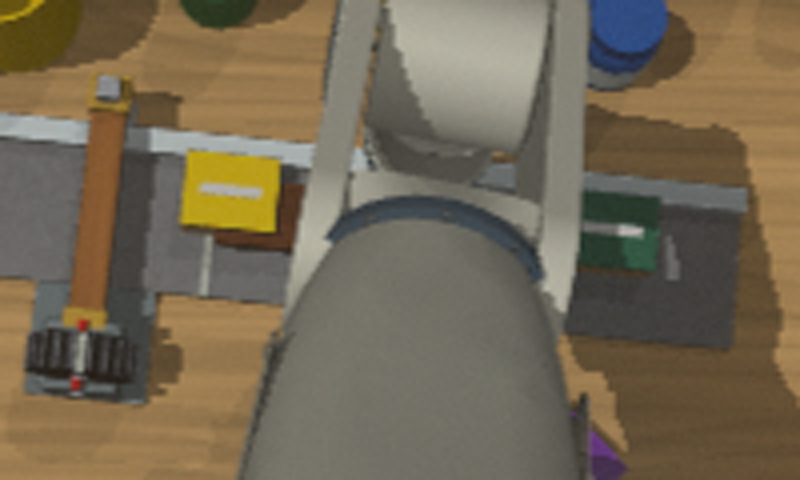

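Request:
move_arm:
  targets:
    - [[-0.006,0.002,0,8,0.4,0,1],[-0.006,0.002,0,10,0.4,0,1],[-0.005,0.002,0,10,0.4,0,1],[0,0,0,10,0.4,0,1],[0,0,0,10,0.4,0,1],[0,0,0,10,0.4,0,1],[0,0,0,10,0.4,0,1],[0,0,0,5,0.4,0,1]]

```text
time_s: 33.05
tool_pos: [0.6212, -0.0542, 0.0788]
tool_rot: [0.001, 0.728, 0.685, -0.014]
wrist_force: [-4.7, -7.0, 5.6]
gripper_width: 0.234
```

```bash
python3 - <<'E'
from h import *
plan(*j2w(-5,-35),.080,1.493,34)
im=camera('top'); crop(im,(160,130,360,250),'t5.png',4)
E
```

```text
at [621.2 -54.2  78.8] phi 1.51 jig [  -2.9 -104. ] F [-4.7 -7.   5.6] w 0.234 t 33.0
rows 3 dist mm [ 3.3 69.   1.2] turn [-0.017  0.022  0.017]
[-0.006, 0.007, 0.006] [23.0, -0.3, -0.9]
[-0.006, 0.007, 0.006] [23.0, -0.5, -0.7]
[-0.006, 0.007, 0.006] [23.0, -0.6, -0.5]
```

View pics/t5.png

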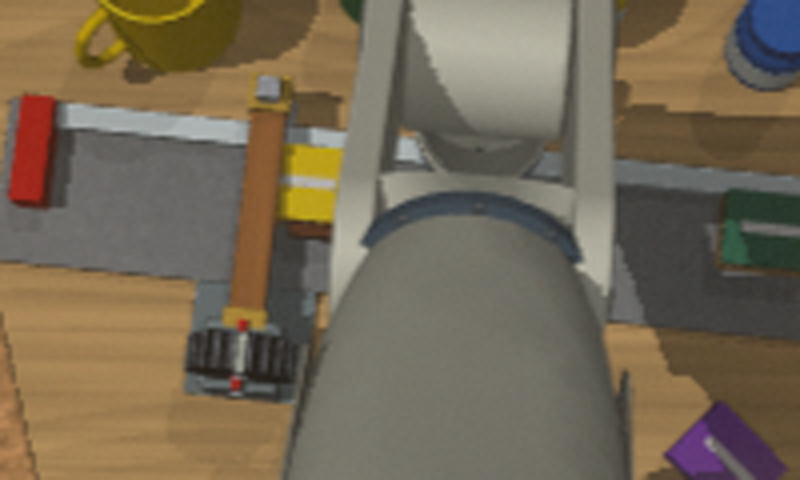

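Request:
move_arm:
  targets:
    - [[-0.005,0.006,0.006,6,0.3,0,1],[-0.005,0.006,0.006,8,0.3,0,1],[-0.005,0.006,0.005,10,0.3,0,1],[0,0,0,10,0.3,0,1],[0,0,0,10,0.3,0,1],[0,0,0,10,0.3,0,1],[0,0,0,10,0.3,0,1],[0,0,0,5,0.3,0,1]]

```text
time_s: 33.77
tool_pos: [0.6254, 0.0064, 0.0782]
tool_rot: [0.004, 0.731, 0.683, -0.012]
wrist_force: [-3.3, -7.5, 5.6]
gripper_width: 0.236
```

```bash
python3 - <<'E'
from h import *
plan(*j2w(-5,-35),.080,1.493,34)
im=camera('top'); crop(im,(140,130,340,250),'u5.png',4)
im=camera('side'); crop(im,(170,150,310,270),'u4.png',5)
E
```

```text
at [625.4   6.4  78.2] phi 1.503 jig [ -3.4 -43.3] F [-3.3 -7.5  5.6] w 0.236 t 33.8
rows 1 dist mm [-0.9  8.4  1.8] turn [-0.01   0.023  0.01 ]
[-0.01, 0.023, 0.01] [8.2, -1.5, -2.0]
```

View pics/u5.png

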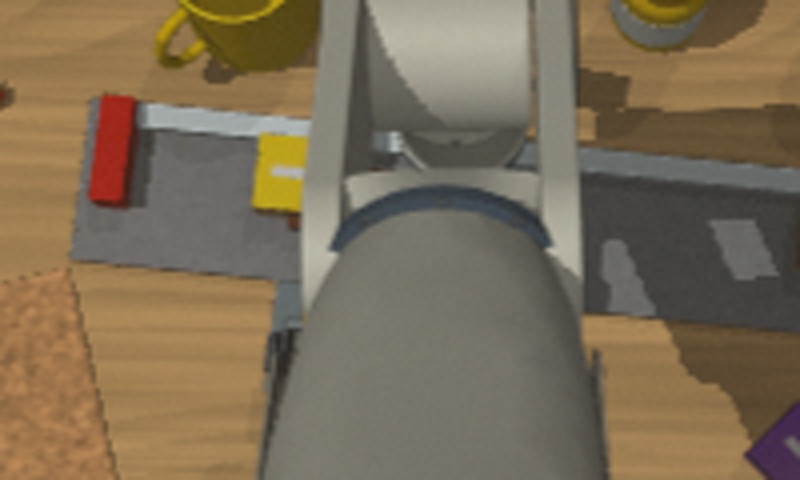

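View pics/u4.png

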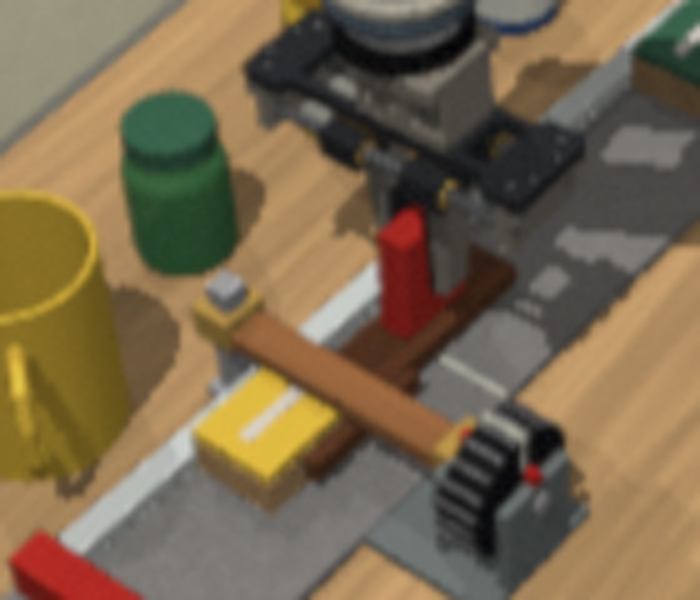

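Request:
move_arm:
  targets:
    - [[-0.004,0.01,0.005,6,0.3,0,1],[-0.004,0.01,0.005,7,0.3,0,1],[0,0,0,5,0.3,0,1],[0,0,0,0,-1,0,1],[0,0,0,-5,-3,0,1],[0,0,0,-10,-3,0,1],[0,0,0,-15,-1,0,1],[0,0,0,-20,0,0,1]]

```text
time_s: 34.53
tool_pos: [0.6163, -0.0264, 0.0783]
tool_rot: [0.001, 0.731, 0.682, -0.003]
wrist_force: [-0.1, 1.1, 0.4]
gripper_width: 0.235
```

```bash
python3 - <<'E'
from h import *
plan(*j2w(-12,-120),.080,1.493,34)
im=camera('side'); crop(im,(170,150,310,270),'v4.png',5)
E
```

```text
at [616.3 -26.4  78.3] phi 1.502 jig [-10.  -76.7] F [-0.1  1.1  0.4] w 0.235 t 34.5
rows 2 dist mm [ -5.4 -43.    1.7] turn [-0.002  0.006  0.009]
[-0.001, 0.003, 0.005] [-21.7, -1.2, -0.7]
[-0.001, 0.003, 0.005] [-21.7, -1.1, -0.8]
```

View pics/v4.png

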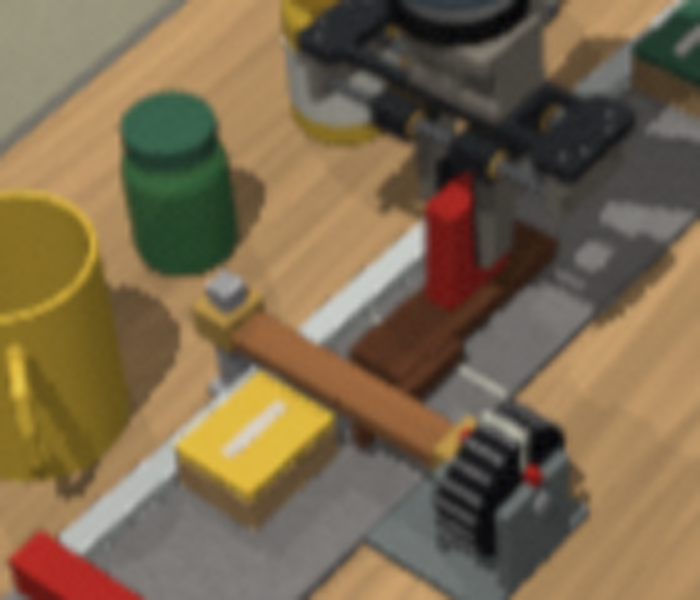

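Request:
move_arm:
  targets:
    - [[0,0.003,0.004,-18,-1,0,1],[0,0.003,0.004,-20,-1,-1,1],[0,0,0,-20,0,-3,1],[0,0,0,-10,0,-15,1],[0,0,0,0,0,-25,1],[0,0,0,0,0,-25,1],[0,0,0,-20,0,-20,1],[0,0,0,-35,0,0,1]]

```text
time_s: 35.25
tool_pos: [0.5967, -0.1637, 0.1652]
tool_rot: [-0.005, 0.736, 0.677, -0.004]
wrist_force: [1.8, -1.0, -1.4]
gripper_width: 0.235
```

```bash
python3 - <<'E'
from h import *
plan(*j2w(-22,-465),.16,1.493,38)
im=camera('top'); crop(im,(140,130,400,250),'w5.png',3)
E
```

```text
at [ 596.7 -163.7  165.2] phi 1.487 jig [ -18.8 -215.1] F [ 1.8 -1.  -1.4] w 0.235 t 35.2
rows 7 dist mm [ -22.6 -248.9   -5.2] turn [-0.014 -0.001 -0.006]
[-0.002, -0.0, -0.001] [-35.7, -0.3, 0.7]
[-0.002, -0.0, -0.001] [-35.7, -0.3, 0.7]
[-0.002, -0.0, -0.001] [-35.7, -0.3, 0.7]
[-0.002, -0.0, -0.001] [-35.7, -0.3, 0.7]
[-0.002, -0.0, -0.001] [-35.7, -0.4, 0.7]
[-0.002, -0.0, -0.001] [-35.7, -0.4, 0.7]
[-0.002, -0.0, -0.001] [-35.7, -0.4, 0.7]
```

View pics/w5.png

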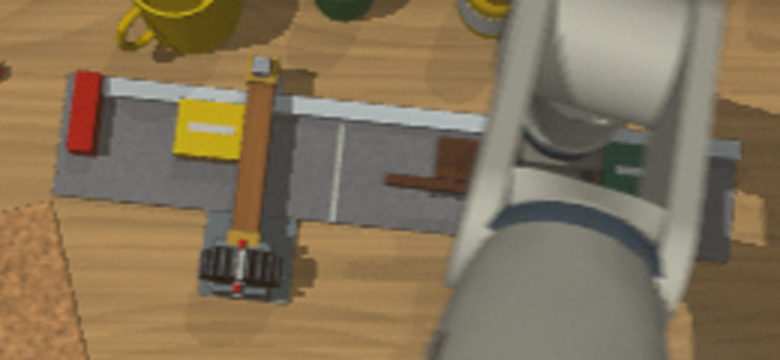

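```bash
python3 - <<'E'
from h import *
im=camera('top'); crop(im,(390,140,460,220),'x.png',7)
hsv=cv2.cvtColor(im,cv2.COLOR_RGB2HSV); m=cv2.inRange(hsv,(130,80,40),(160,255,255))
for c in cv2.findContours(m,0,2)[0]:
    if cv2.contourArea(c)>100:
        b=unproj('top',cv2.boxPoints(cv2.minAreaRect(c)),.034); print([np.round(w2j(*p[:2])) for p in b])
E
```

```text
[array([  35., -505.]), array([ 105., -534.]), array([  83., -590.]), array([  13., -560.])]
```

Request:
move_arm:
  targets:
    - [[-0.003,0,0,-34,0,0,1],[-0.003,0,0,-34,0,0,1],[-0.003,0,0,-34,0,0,1],[-0.003,0,0,-34,0,0,1],[0,0,0,-34,0,0,1],[0,0,0,-34,0,0,1],[0,0,0,-20,0,0,1],[0,0,0,0,0,0,1]]

```text
time_s: 36.02
tool_pos: [0.5645, -0.4041, 0.1545]
tool_rot: [-0.007, 0.739, 0.673, -0.003]
wrist_force: [0.1, 0.3, -1.8]
gripper_width: 0.239
```

```bash
python3 - <<'E'
from h import *
plan(*j2w(-20,-467),.12,1.493,38)
im=camera('top'); crop(im,(300,130,460,250),'y5.png',5)
im=camera('side'); crop(im,(250,70,390,190),'y4.png',5)
E
```

```text
at [ 564.5 -404.1  154.5] phi 1.477 jig [ -32.2 -457.3] F [ 0.1  0.3 -1.8] w 0.239 t 36.0
rows 1 dist mm [ 11.4 -10.6 -34.5] turn [-0.014 -0.004 -0.016]
[-0.014, -0.004, -0.016] [-9.7, 12.8, 34.3]
```

View pics/y5.png

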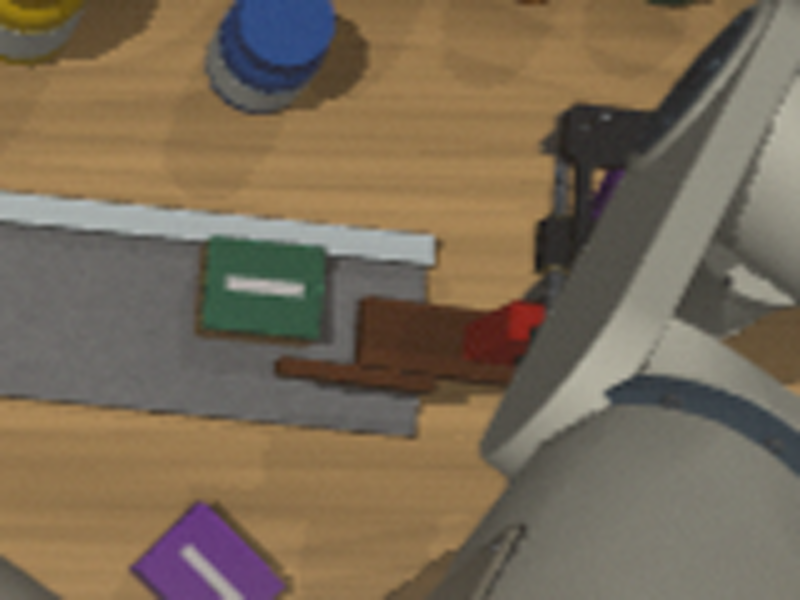

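View pics/y4.png

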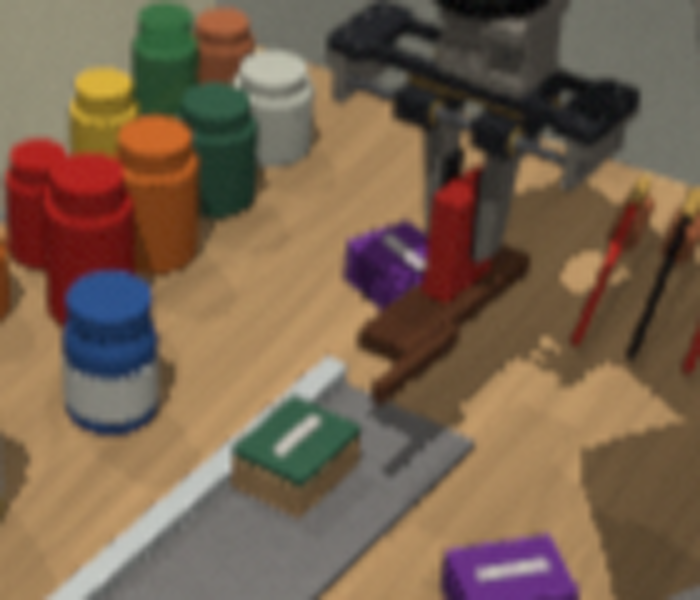

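Request:
move_arm:
  targets:
    - [[-0.007,-0.002,-0.01,-4,5,5,1],[-0.007,-0.002,0,-5,6,10,1],[0,0,0,0,0,12,1],[0,0,0,0,0,12,1],[0,0,0,0,0,8,1],[0,0,0,0,0,0,1],[0,0,0,0,0,0,1],[0,0,0,0,0,0,1]]

```text
time_s: 36.78
tool_pos: [0.5753, -0.4037, 0.0984]
tool_rot: [-0.004, 0.734, 0.68, 0.001]
wrist_force: [-0.2, -0.0, -2.4]
gripper_width: 0.239
```

```bash
python3 - <<'E'
from h import *
plan(*j2w(-18,-465),.08,1.487,38)
im=camera('top'); crop(im,(300,130,460,250),'z5.png',5)
im=camera('side'); crop(im,(250,70,390,190),'z4.png',5)
E
```

```text
at [ 575.3 -403.7   98.4] phi 1.495 jig [ -21.5 -456. ] F [-0.2 -0.  -2.4] w 0.239 t 36.8
rows 1 dist mm [  2.7  -9.2 -18.4] turn [-0.005 -0.007  0.008]
[-0.005, -0.007, 0.008] [-9.1, 3.5, 18.3]
```

View pics/z5.png

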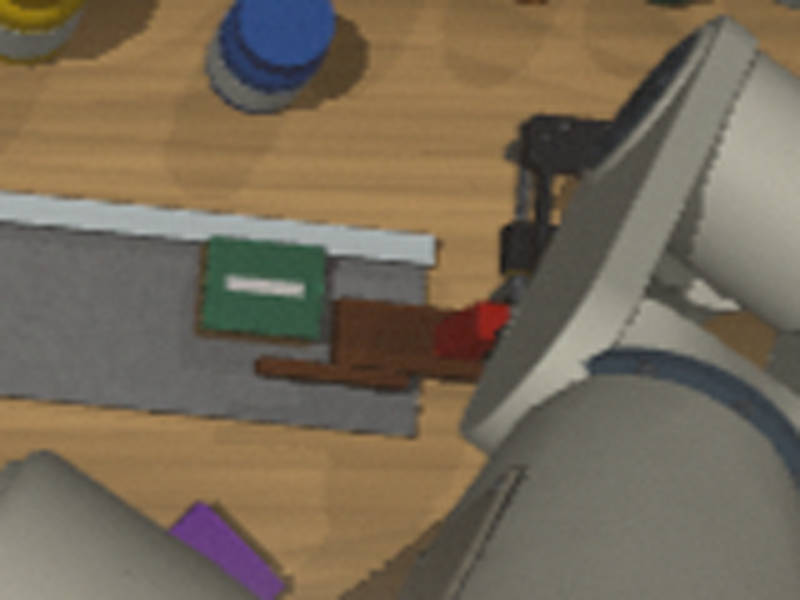

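View pics/z4.png

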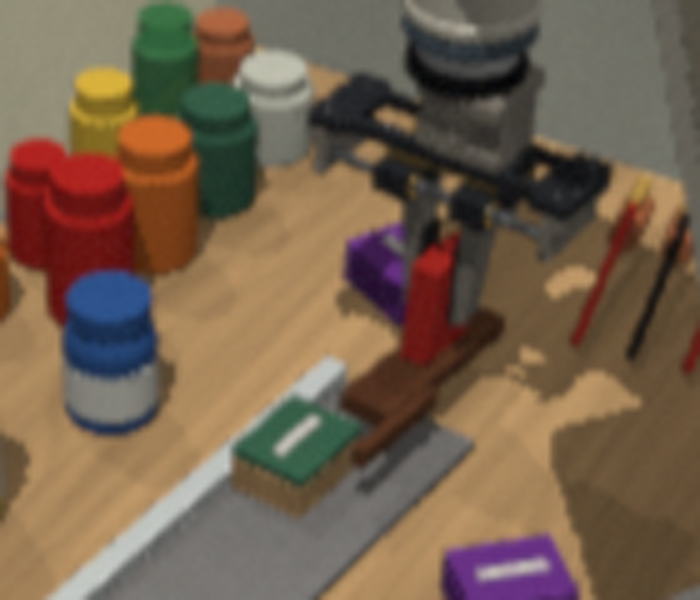

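Request:
move_arm:
  targets:
    - [[-0.004,-0.006,0.004,-7,3,0,1],[0,0,0,-5,1,0,1],[0,0,0,0,0,4,1],[0,0,0,0,0,5,1],[0,0,0,0,0,4,1],[0,0,0,0,0,3,1],[0,0,0,0,0,1,1],[0,0,0,0,0,0,1]]

```text
time_s: 37.55
tool_pos: [0.5798, -0.4192, 0.0825]
tool_rot: [0.002, 0.735, 0.678, 0.0]
wrist_force: [0.2, 1.1, -2.2]
gripper_width: 0.236
```

```bash
python3 - <<'E'
from h import *
plan(*j2w(-18,-465),.08,1.487,38)
im=camera('top'); crop(im,(300,130,460,250),'aa5.png',5)
E
```

```text
at [ 579.8 -419.2   82.5] phi 1.489 jig [ -15.7 -471.1] F [ 0.2  1.1 -2.2] w 0.236 t 37.5
rows 1 dist mm [-1.8  6.3 -2.5] turn [0.004 0.002 0.002]
[0.004, 0.002, 0.002] [6.1, -2.3, 2.4]
```

View pics/aa5.png

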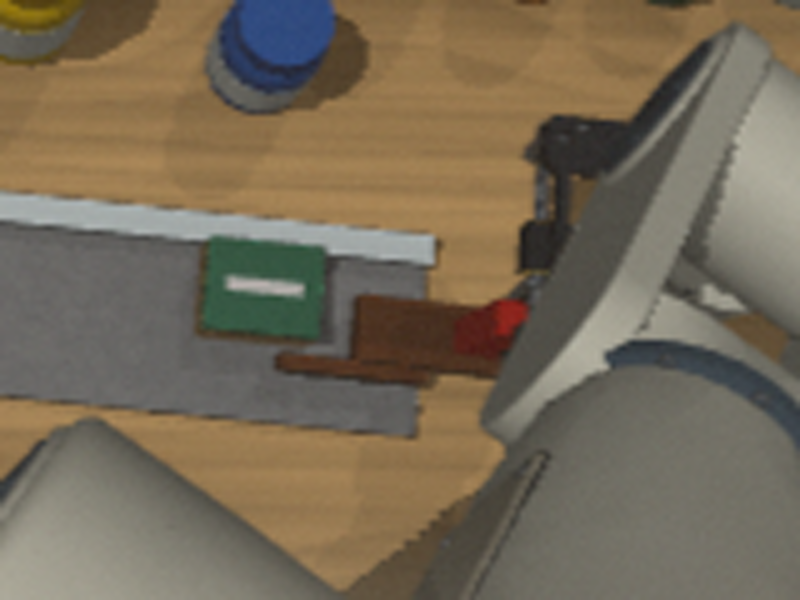

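Request:
move_arm:
  targets:
    - [[0,0,0,3,0,1.5,1],[0,0,0,4,0,1.5,1],[0,0,0,4,1,1,1],[0,0,0,0,2,0,1],[0,0,0,0,2,0,1],[0,0,0,0,2,0,1],[0,0,0,0,2,0,1],[0,0,0,0,1,0,1]]

```text
time_s: 38.27
tool_pos: [0.591, -0.4071, 0.0784]
tool_rot: [0.001, 0.735, 0.678, -0.0]
wrist_force: [-4.8, -0.6, 0.2]
gripper_width: 0.238
```

```bash
python3 - <<'E'
from h import *
plan(*j2w(-6,-455),.08,1.49,38)
im=camera('top'); crop(im,(300,130,460,250),'ab5.png',5)
E
```

```text
at [ 591.  -407.1   78.4] phi 1.491 jig [  -5.5 -458.2] F [-4.8 -0.6  0.2] w 0.238 t 38.3
rows 1 dist mm [-0.2  3.2  1.6] turn [0.002 0.002 0.001]
[0.002, 0.002, 0.001] [3.2, -0.5, -1.6]
```

View pics/ab5.png

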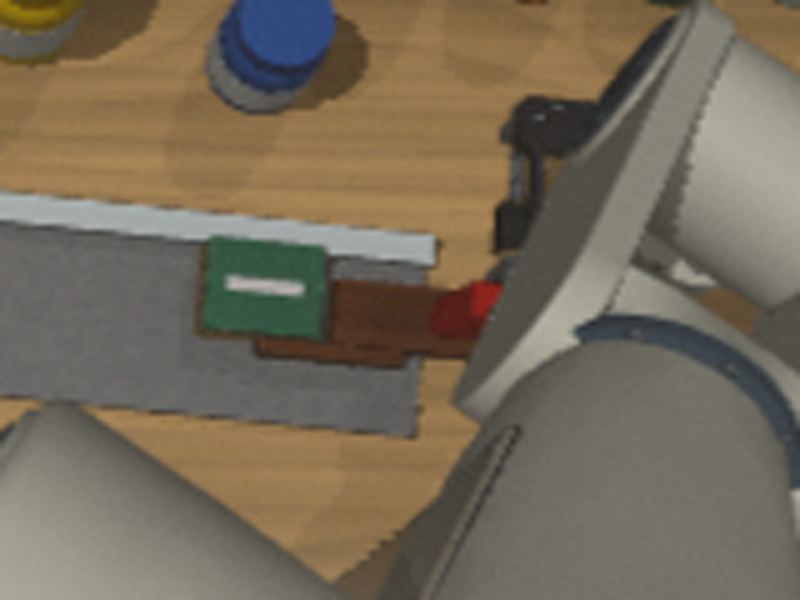

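Request:
move_arm:
  targets:
    - [[0,0,0,5,0.5,0,1],[0,0,0,9,0.5,0,1],[0,0,0,12,0.4,0,1],[0,0,0,13,0.4,0,1],[0,0,0,13,0.4,0,1],[0,0,0,13,0.4,0,1],[0,0,0,13,0.4,0,1],[0,0,0,8,0.4,0,1]]

```text
time_s: 38.98
tool_pos: [0.5974, -0.3243, 0.0787]
tool_rot: [0.003, 0.735, 0.678, -0.005]
wrist_force: [-3.3, -3.1, -0.3]
gripper_width: 0.235
```

```bash
python3 - <<'E'
from h import *
plan(*j2w(-5,-24),.079,1.491,38)
im=camera('top'); crop(im,(240,130,400,250),'ac5.png',5)
E
```

```text
at [ 597.4 -324.3   78.7] phi 1.491 jig [  -5.5 -375.1] F [-3.3 -3.1 -0.3] w 0.235 t 39.0
rows 10 dist mm [2.79e+01 3.50e+02 3.00e-01] turn [-0.002  0.012  0.   ]
[-0.0, 0.001, 0.0] [35.1, -0.0, -0.5]
[-0.0, 0.001, 0.0] [35.1, -0.0, -0.4]
[-0.0, 0.001, 0.0] [35.1, -0.0, -0.4]
[-0.0, 0.001, 0.0] [35.1, -0.0, -0.3]
[-0.0, 0.001, 0.0] [35.1, -0.0, -0.3]
[-0.0, 0.001, 0.0] [35.1, -0.0, -0.2]
[-0.0, 0.001, 0.0] [35.1, -0.0, -0.2]
[-0.0, 0.001, 0.0] [35.1, -0.0, -0.2]
[-0.0, 0.001, 0.0] [35.1, -0.0, -0.1]
[-0.0, 0.001, 0.0] [35.1, -0.0, -0.1]
```

View pics/ac5.png

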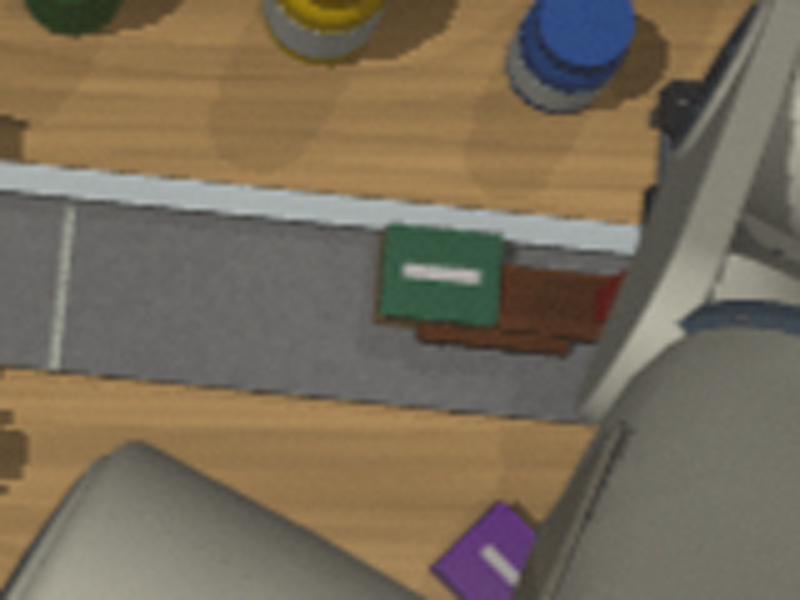

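Request:
move_arm:
  targets:
    - [[0,0.002,0,9,0.4,0,1],[0,0.002,0,13,0.4,0,1],[0,0.002,0,14,0.4,0,1],[0,0.002,0,14,0.4,0,1],[0,0,0,14,0.4,0,1],[0,0,0,14,0.4,0,1],[0,0,0,14,0.4,0,1],[0,0,0,14,0.4,0,1]]

```text
time_s: 39.7
tool_pos: [0.6061, -0.2209, 0.0785]
tool_rot: [0.002, 0.734, 0.679, -0.006]
wrist_force: [-5.3, -5.8, 0.9]
gripper_width: 0.238
```

```bash
python3 - <<'E'
from h import *
st()
E
```

```text
at [ 606.1 -220.9   78.5] phi 1.492 jig [  -5.  -271.4] F [-5.3 -5.8  0.9] w 0.238 t 39.7
```

Request:
move_arm:
  targets:
    - [[0,0,0,12,0.4,0,1],[0,0,0,14,0.4,0,1],[0,0,0,14,0.4,0,1],[0,0,0,14,0.4,0,1],[0,0,0,14,0.4,0,1],[0,0,0,14,0.4,0,1],[0,0,0,8,0.4,0,1],[0,0,0,3,0.4,0,1]]

```text
time_s: 40.37
tool_pos: [0.6138, -0.1284, 0.079]
tool_rot: [0.002, 0.734, 0.679, -0.01]
wrist_force: [-4.4, -4.7, -0.7]
gripper_width: 0.239
```

```bash
python3 - <<'E'
from h import *
plan(*j2w(-5,-24),.079,1.491,42)
im=camera('top'); crop(im,(140,130,340,250),'ad5.png',4)
im=camera('side'); crop(im,(200,110,340,230),'ad4.png',5)
E
```

```text
at [ 613.8 -128.4   79. ] phi 1.494 jig [  -4.5 -178.6] F [-4.4 -4.7 -0.7] w 0.239 t 40.4
rows 4 dist mm [ 11.5 154.2   0. ] turn [-0.011  0.017  0.003]
[-0.003, 0.004, 0.001] [38.6, -0.1, -0.7]
[-0.003, 0.004, 0.001] [38.6, -0.1, -0.5]
[-0.003, 0.004, 0.001] [38.6, -0.2, -0.3]
[-0.003, 0.004, 0.001] [38.6, -0.2, -0.2]
```

View pics/ad5.png

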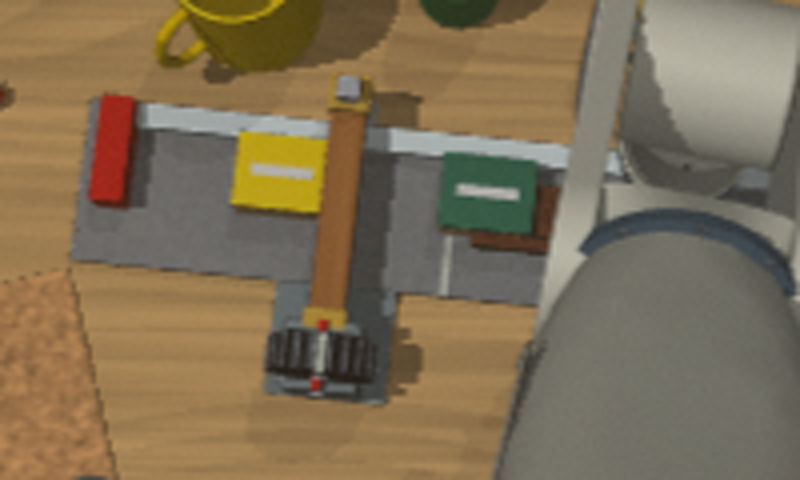

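View pics/ad4.png

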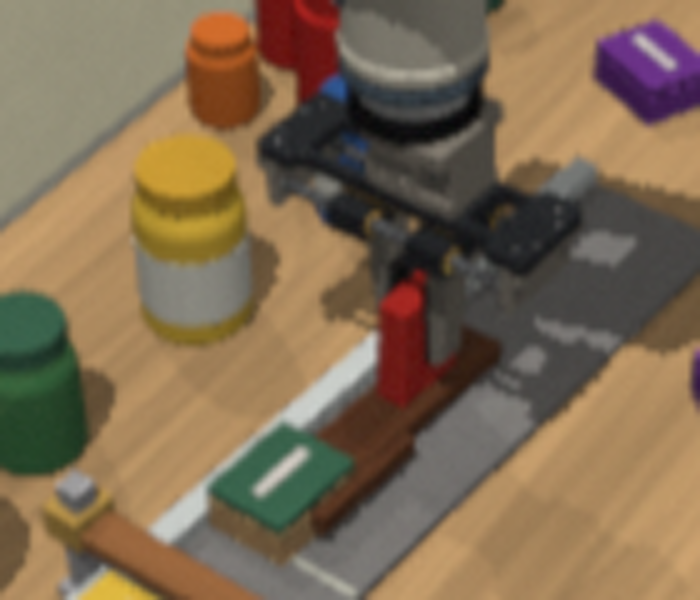

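Request:
move_arm:
  targets:
    - [[-0.003,0.005,0,8,0.4,0,1],[-0.003,0.005,0,12,0.4,0,1],[-0.002,0.003,0,13,0.4,0,1],[0,0,0,13,0.4,0,1],[0,0,0,13,0.4,0,1],[0,0,0,12,0.4,0,1],[0,0,0,9,0.4,0,1],[0,0,0,5,0.4,0,1]]

```text
time_s: 41.13
tool_pos: [0.6201, -0.0491, 0.0782]
tool_rot: [0.0, 0.734, 0.679, -0.007]
wrist_force: [-4.8, -5.2, 1.3]
gripper_width: 0.238
```

```bash
python3 - <<'E'
from h import *
plan(*j2w(-5,-24),.079,1.491,42)
im=camera('side'); crop(im,(170,150,310,270),'ae4.png',5)
E
```

```text
at [620.1 -49.1  78.2] phi 1.492 jig [ -4.4 -99.1] F [-4.8 -5.2  1.3] w 0.238 t 41.1
rows 2 dist mm [ 5.2 74.9  0.8] turn [-0.009  0.01   0.001]
[-0.005, 0.005, 0.001] [37.5, -0.3, -0.8]
[-0.005, 0.005, 0.001] [37.5, -0.4, -0.6]
```

View pics/ae4.png

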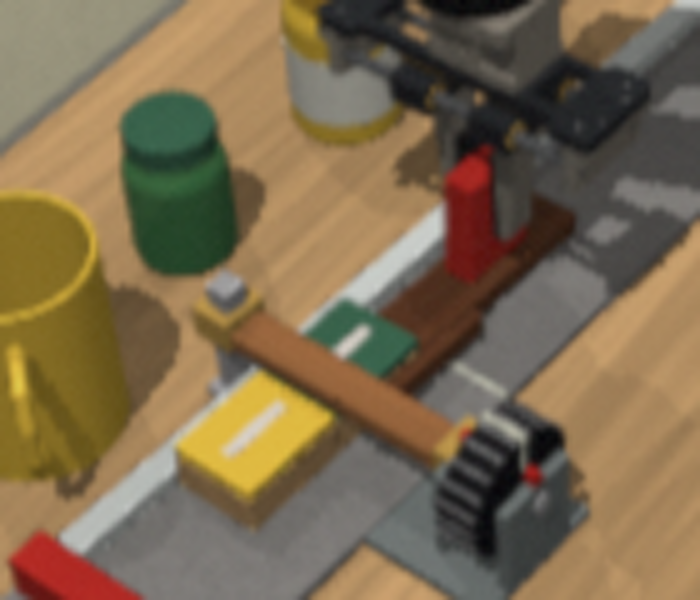

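Green is about to meet yellow, so I'm pushing on more slowly.

Request:
move_arm:
  targets:
    - [[-0.003,0.004,0,5,0.4,0,1],[-0.003,0.004,0,7,0.4,0,1],[0,0,0,7,0.4,0,1],[0,0,0,7,0.4,0,1],[0,0,0,7,0.4,0,1],[0,0,0,7,0.4,0,1],[0,0,0,7,0.4,0,1],[0,0,0,4,0.4,0,1]]

```text
time_s: 41.85
tool_pos: [0.6237, -0.0069, 0.0784]
tool_rot: [0.0, 0.734, 0.679, -0.008]
wrist_force: [-5.5, -7.2, 3.5]
gripper_width: 0.234
```

```bash
python3 - <<'E'
from h import *
plan(*j2w(-5,-24),.079,1.491,42)
im=camera('side'); crop(im,(170,150,310,270),'af4.png',5)
im=camera('top'); crop(im,(140,130,340,250),'af5.png',4)
E
```

```text
at [623.7  -6.9  78.4] phi 1.493 jig [ -4.1 -56.7] F [-5.5 -7.2  3.5] w 0.234 t 41.9
rows 1 dist mm [ 1.7 32.7  0.6] turn [-0.011  0.012  0.002]
[-0.011, 0.012, 0.002] [32.7, -0.9, -1.0]
```

View pics/af4.png

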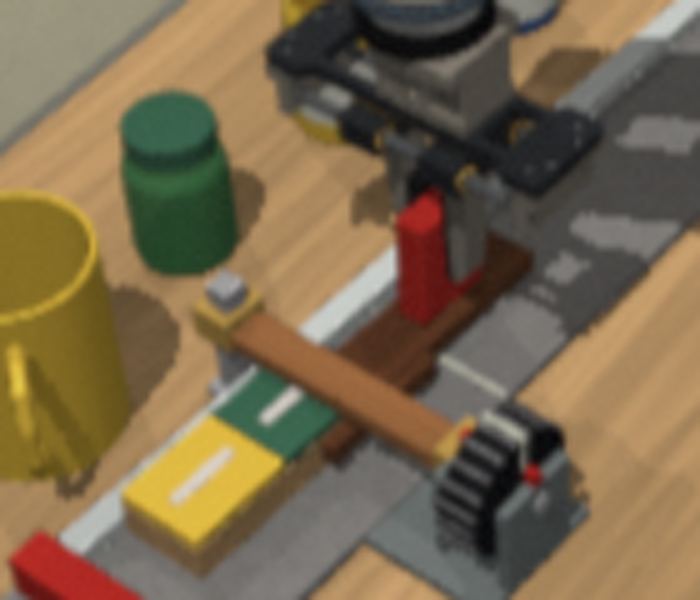

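View pics/af5.png

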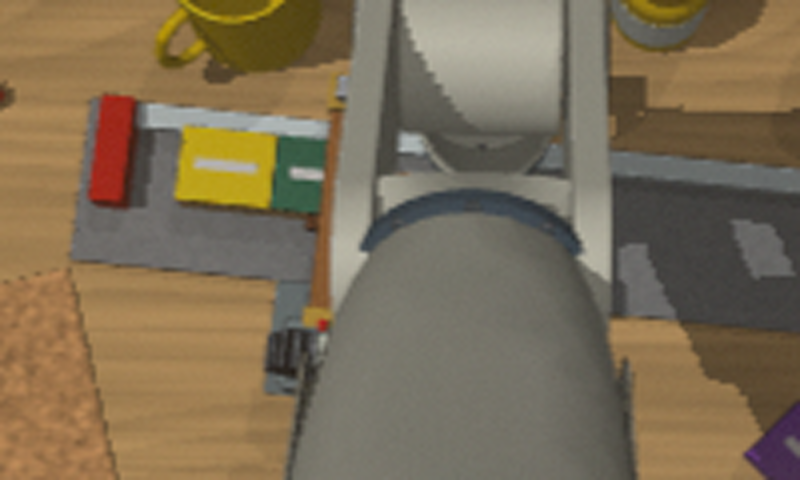

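Request:
move_arm:
  targets:
    - [[-0.005,0.005,0,4,0.4,0,1],[-0.004,0.005,0,6,0.4,0,1],[0,0,0,6,0.4,0,1],[0,0,0,5,0.4,0,1],[0,0,0,4,0.4,0,1],[0,0,0,3,0.4,0,1],[0,0,0,3,0.4,0,1],[0,0,0,2,0.4,0,1]]

```text
time_s: 42.62
tool_pos: [0.6255, 0.0164, 0.0783]
tool_rot: [0.0, 0.734, 0.679, -0.008]
wrist_force: [-5.6, -7.0, 3.2]
gripper_width: 0.237
```

```bash
python3 -c "
from h import *
plan(*j2w(-5,-24),.079,1.491,42)"
```

```text
at [625.5  16.4  78.3] phi 1.492 jig [ -4.1 -33.3] F [-5.6 -7.   3.2] w 0.237 t 42.6
rows 1 dist mm [-0.1  9.4  0.7] turn [-0.01   0.011  0.001]
[-0.01, 0.011, 0.001] [9.3, -0.9, -0.8]
```

Request:
move_arm:
  targets:
    - [[0,0,0,4,0.4,0,1],[0,0,0,4,0.4,0,1],[0,0,0,4,0.4,0,1],[0,0,0,3,0.4,0,1],[0,0,0,3,0.4,0,1],[0,0,0,3,0.4,0,1],[0,0,0,3,0.4,0,1],[0,0,0,3,0.4,0,1]]

```text
time_s: 43.28
tool_pos: [0.6271, 0.0322, 0.0789]
tool_rot: [0.0, 0.735, 0.678, -0.015]
wrist_force: [-5.4, -7.3, 4.0]
gripper_width: 0.239
```

```bash
python3 - <<'E'
from h import *
plan(*j2w(-5,-24),.079,1.491,42)
im=camera('side'); crop(im,(170,150,310,270),'ag4.png',5)
im=camera('top'); crop(im,(140,130,340,250),'ag5.png',4)
E
```

```text
at [627.1  32.2  78.9] phi 1.491 jig [ -3.8 -17.4] F [-5.4 -7.3  4. ] w 0.239 t 43.3
rows 1 dist mm [-1.8 -6.4  0.1] turn [-0.019  0.022  0.   ]
[-0.019, 0.022, 0.0] [-6.6, -1.2, 0.1]
```

View pics/ag4.png

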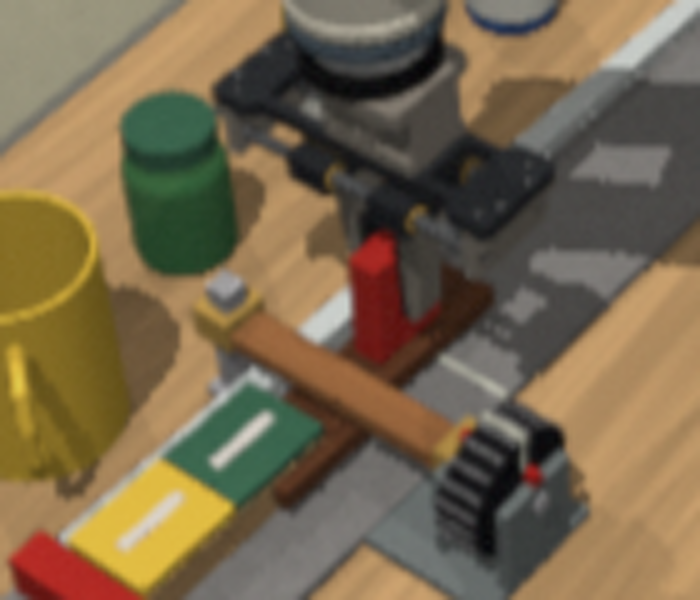

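View pics/ag5.png

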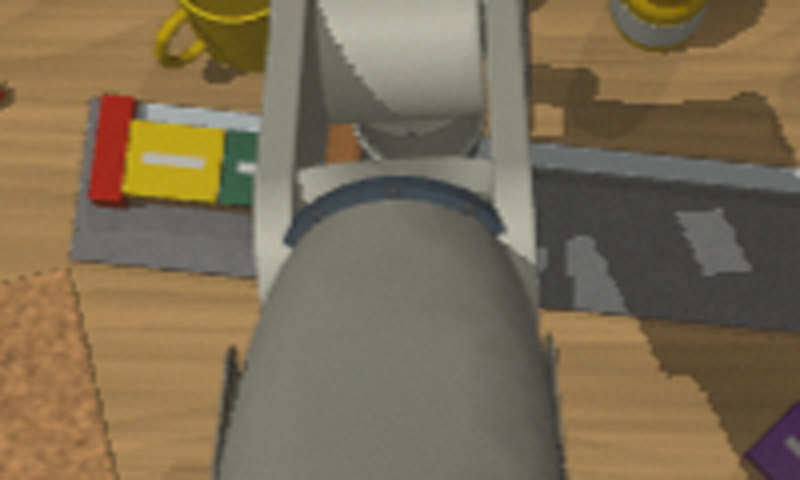

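Request:
move_arm:
  targets:
    - [[0,0,0,3,0.3,0,1],[0,0,0,3,0.3,0,1],[0,0,0,3,0.3,0,1],[0,0,0,3,0.3,0,1],[0,0,0,0,0,0,1],[0,0,0,0,0,0,1],[0,0,0,0,0,0,1],[0,0,0,0,0,0,1]]

```text
time_s: 44.05
tool_pos: [0.6271, 0.0327, 0.0796]
tool_rot: [0.002, 0.735, 0.678, -0.021]
wrist_force: [-2.7, -1.2, -0.8]
gripper_width: 0.24
```

```bash
python3 - <<'E'
from h import *
plan(*j2w(-5,-24),.079,1.491,42)
im=camera('side'); crop(im,(165,220,265,300),'ah4.png',7)
im=camera('top'); crop(im,(150,145,250,205),'ah5.png',8)
E
```

```text
at [627.1  32.7  79.6] phi 1.49 jig [ -3.8 -17. ] F [-2.7 -1.2 -0.8] w 0.24 t 44.0
rows 1 dist mm [-1.8 -6.9 -0.6] turn [-0.025  0.033 -0.001]
[-0.025, 0.033, -0.001] [-7.0, -1.2, 0.9]
```

View pics/ah4.png

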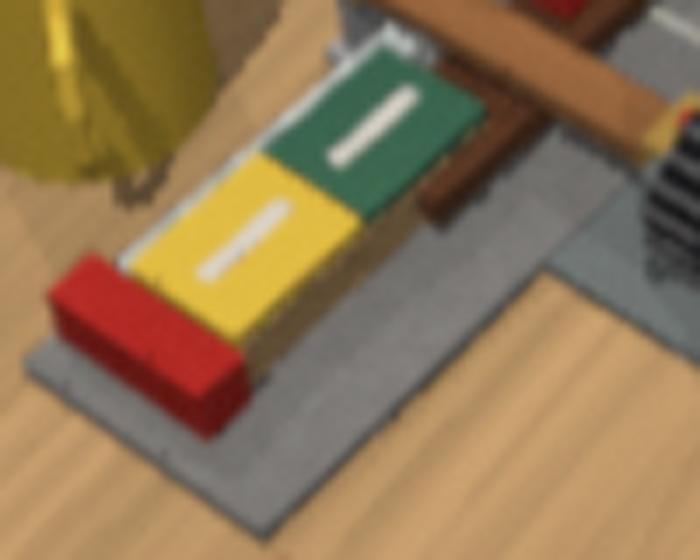

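View pics/ah5.png

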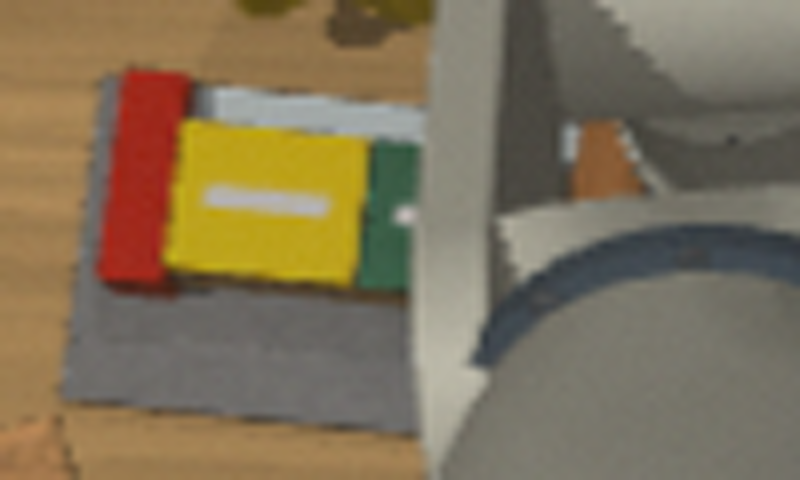

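The row is closed against the stop, and further pushing no longer moves it. I'm easing the cheek off and retreating.

Request:
move_arm:
  targets:
    - [[0,0,0,-2,-3,0,1],[0,0,0,-6,-3,0,1],[-0.01,0.01,0,-12,-2,0,1],[-0.01,0.01,0,-18,0,0,1],[0,0.01,0,-22,0,0,1],[0,0,0,-25,0,0,1],[0,0,0,-25,0,0,1],[0,0,0,-15,0,0,1]]

```text
time_s: 44.82
tool_pos: [0.6133, -0.0933, 0.0833]
tool_rot: [0.004, 0.734, 0.679, 0.004]
wrist_force: [0.0, -0.5, -1.0]
gripper_width: 0.234
```

```bash
python3 - <<'E'
from h import *
plan(*j2w(-20,-140),.085,1.491,42)
im=camera('top'); crop(im,(140,130,340,250),'ai5.png',4)
im=camera('side'); crop(im,(165,160,305,300),'ai4.png',4)
E
```

```text
at [613.3 -93.3  83.3] phi 1.494 jig [  -7.8 -143.7] F [ 0.  -0.5 -1. ] w 0.234 t 44.8
rows 1 dist mm [-11.9   4.6   1.7] turn [ 0.011 -0.001  0.003]
[0.011, -0.001, 0.003] [3.7, -12.2, -1.9]
```

View pics/ai5.png

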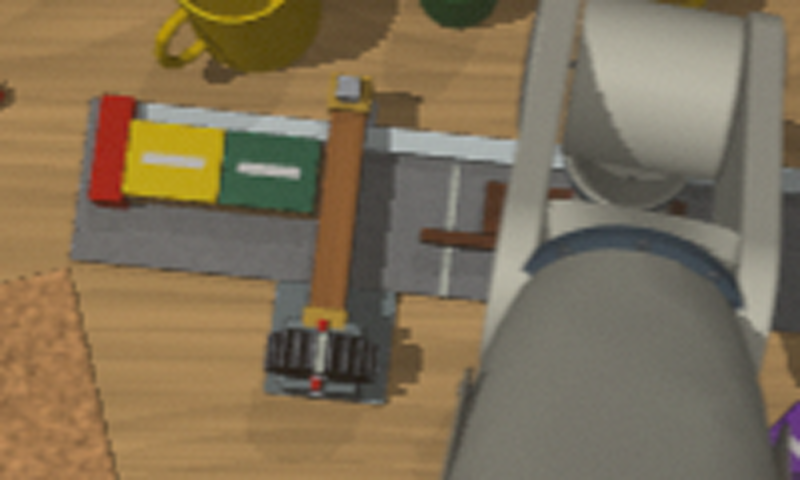

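View pics/ai4.png

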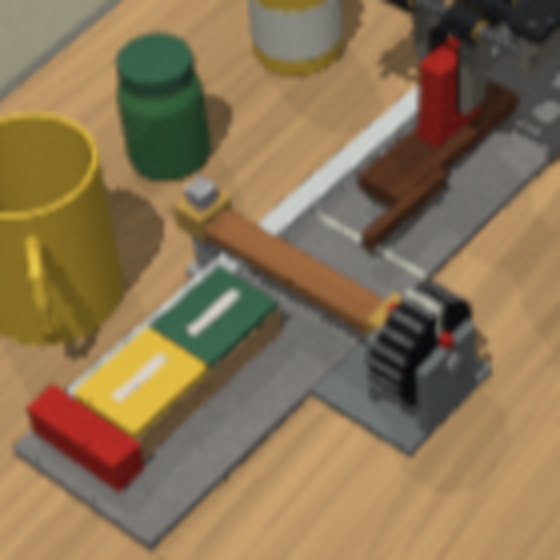

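Request:
move_arm:
  targets:
    - [[0,0,0,0,0,-15,1],[0,0,0,0,0,-25,1],[0,0,0,0,0,-28,1],[0,0,0,0,0,-28,1],[0,0,0,0,-10,-28,1],[0,0,0,0,-20,-15,1],[0,0,0,0,-25,0,1],[0,0,0,0,-25,0,1]]

```text
time_s: 45.58
tool_pos: [0.5352, -0.0843, 0.2278]
tool_rot: [0.007, 0.735, 0.678, 0.008]
wrist_force: [-0.8, -0.2, -2.2]
gripper_width: 0.238
```

```bash
python3 - <<'E'
from h import *
plan(.4236,.324,.2,.262,34)
E
```

```text
at [535.2 -84.3 227.8] phi 1.489 jig [ -86.3 -140.8] F [-0.8 -0.2 -2.2] w 0.238 t 45.6
rows 13 dist mm [-111.6  408.3  -27.8] turn [ 0.016 -0.015  1.227]
[0.001, -0.001, 0.094] [30.6, -11.2, 2.0]
[0.001, -0.001, 0.094] [29.4, -14.0, 2.0]
[0.001, -0.001, 0.094] [28.0, -16.7, 2.0]
[0.001, -0.001, 0.094] [26.3, -19.3, 2.0]
[0.001, -0.001, 0.094] [24.3, -21.6, 2.0]
[0.001, -0.001, 0.094] [22.2, -23.8, 2.0]
[0.001, -0.001, 0.094] [19.8, -25.8, 2.0]
[0.001, -0.001, 0.094] [17.3, -27.6, 2.0]
[0.001, -0.001, 0.094] [14.7, -29.1, 2.0]
[0.001, -0.001, 0.094] [11.9, -30.3, 2.0]
[0.001, -0.001, 0.094] [8.9, -31.3, 2.0]
[0.001, -0.001, 0.094] [6.0, -32.0, 2.1]
[0.001, -0.001, 0.094] [2.9, -32.4, 2.1]
```

Request:
move_arm:
  targets:
    - [[0,0,0.095,30,-11,0,1],[0,0,0.095,29,-14,0,1],[0,0,0.095,28,-17,0,1],[0,0,0.095,26,-19,0,1],[0,0,0.095,24,-21,0,1],[0,0,0.095,22,-24,0,1],[0,0,0.095,20,-26,0,1],[0,0,0.095,17,-27,0,1]]

```text
time_s: 46.25
tool_pos: [0.464, 0.1748, 0.2303]
tool_rot: [0.004, 0.941, 0.339, 0.016]
wrist_force: [0.5, -0.4, -2.3]
gripper_width: 0.236
```

```bash
python3 - <<'E'
from h import *
plan(.4236,.324,.16,.262,34)
E
```

```text
at [464.  174.8 230.3] phi 0.691 jig [-177.5  112. ] F [ 0.5 -0.4 -2.3] w 0.236 t 46.2
rows 5 dist mm [-40.4 149.2 -70.3] turn [ 0.012 -0.031  0.429]
[0.002, -0.006, 0.086] [12.4, -28.4, 13.9]
[0.002, -0.006, 0.086] [10.0, -29.3, 13.9]
[0.002, -0.006, 0.086] [7.6, -30.0, 13.9]
[0.002, -0.006, 0.086] [5.0, -30.6, 13.9]
[0.002, -0.006, 0.086] [2.5, -30.8, 14.0]
```

Request:
move_arm:
  targets:
    - [[0.002,-0.006,0.086,12,-27,5,1],[0.002,-0.006,0.086,10,-29,8,1],[0.002,-0.006,0.086,8,-29,12,1],[0.002,-0.006,0.086,5,-29,14,1],[0,-0.004,0.07,2,-24,14,1],[0,0,0,0,0,0,1],[0,0,0,0,0,0,1],[0,0,0,0,0,0,1]]

```text
time_s: 46.92
tool_pos: [0.4227, 0.3323, 0.1778]
tool_rot: [-0.003, 0.992, 0.129, 0.007]
wrist_force: [-0.0, 0.3, -2.6]
gripper_width: 0.236
```

```bash
python3 - <<'E'
from h import *
plan(.4236,.324,.1,.262,34)
im=camera('side'); crop(im,(150,250,320,370),'aj.png',4.5)
im=camera('top'); crop(im,(90,180,250,300),'ak.png',5)
E
```

```text
at [422.7 332.3 177.8] phi 0.259 jig [-230.9  265.8] F [-0.   0.3 -2.6] w 0.236 t 46.9
rows 3 dist mm [  0.9  -8.3 -77.8] turn [-0.004 -0.014 -0.003]
[-0.001, -0.005, -0.001] [-0.8, 2.9, 25.9]
[-0.001, -0.005, -0.001] [-0.7, 2.8, 25.9]
[-0.001, -0.005, -0.001] [-0.5, 2.8, 25.9]
```

View pics/aj.png

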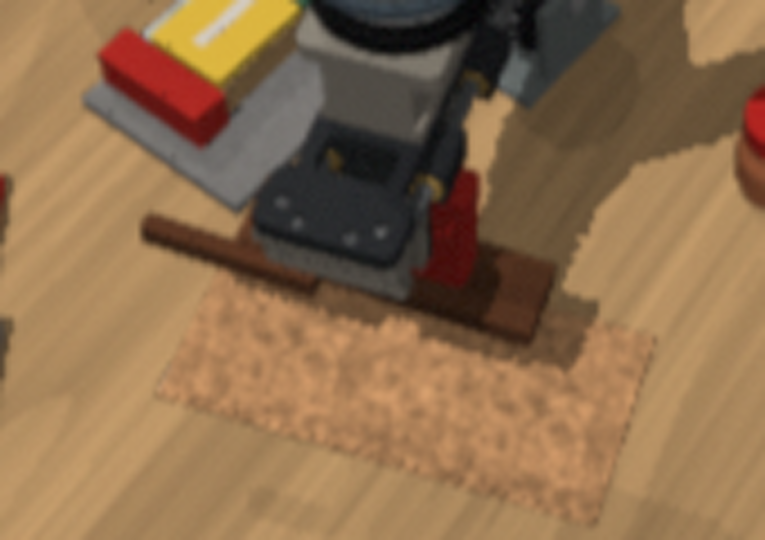

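Request:
move_arm:
  targets:
    - [[0,-0.005,0,-1,4,15,1],[0,-0.005,0,-1,4,20,1],[0,-0.003,0,-1,1,20,1],[0,0,0,0,0,15,1],[0,0,0,0,0,6,1],[0,0,0,0,0,0,1],[0,0,0,0,0,0,1],[0,0,0,0,0,0,1]]

```text
time_s: 47.68
tool_pos: [0.4295, 0.3183, 0.1066]
tool_rot: [-0.005, 0.992, 0.126, 0.006]
wrist_force: [0.1, 0.8, -1.7]
gripper_width: 0.24
```

```bash
python3 - <<'E'
from h import *
plan(.4236,.324,.073,.262,34)
im=camera('side'); crop(im,(150,250,320,370),'al.png',4.5)
E
```

```text
at [429.5 318.3 106.6] phi 0.253 jig [-223.   252.4] F [ 0.1  0.8 -1.7] w 0.24 t 47.7
rows 2 dist mm [ -5.9   5.7 -33.6] turn [-0.008 -0.012 -0.009]
[-0.004, -0.006, -0.004] [-2.4, -3.4, 16.8]
[-0.004, -0.006, -0.004] [-2.2, -3.4, 16.8]
```

View pics/al.png

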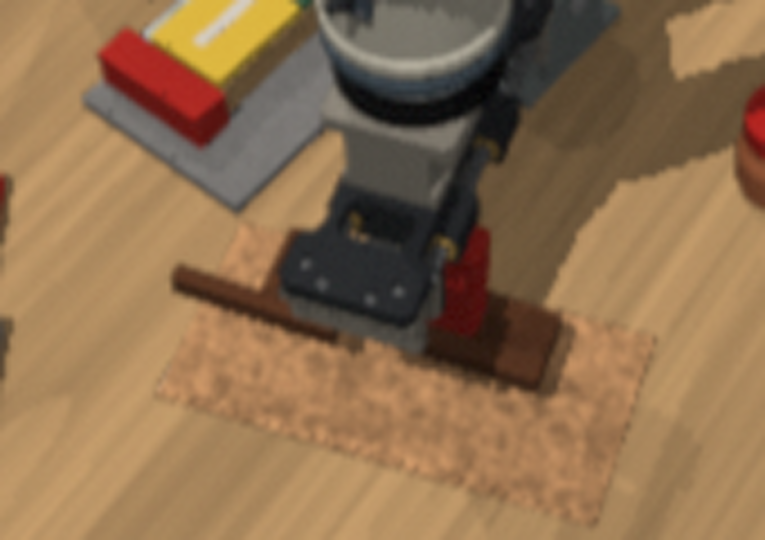

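Request:
move_arm:
  targets:
    - [[-0.004,-0.006,0,-4,-4,7,1],[0,0,0,-4,-3,8,1],[0,0,0,-2,0,8,1],[0,0,0,0,0,6,1],[0,0,0,0,0,3,1],[0,0,0,0,0,2,1],[0,0,0,0,0,0,1],[0,0,0,0,0,0,1]]

```text
time_s: 48.4
tool_pos: [0.4192, 0.3253, 0.0723]
tool_rot: [-0.003, 0.992, 0.127, 0.005]
wrist_force: [-1.1, -1.1, 2.7]
gripper_width: 0.234
```

```bash
python3 - <<'E'
from h import *
plan(.4236,.324,.073,.262,34)
im=camera('side'); crop(im,(150,250,320,370),'am.png',4.5)
E
```

```text
at [419.2 325.3  72.3] phi 0.256 jig [-233.9  258.6] F [-1.1 -1.1  2.7] w 0.234 t 48.4
rows 1 dist mm [ 4.4 -1.3  0.7] turn [-0.005 -0.012 -0.006]
[-0.005, -0.012, -0.006] [4.0, 2.4, -0.7]
```

View pics/am.png

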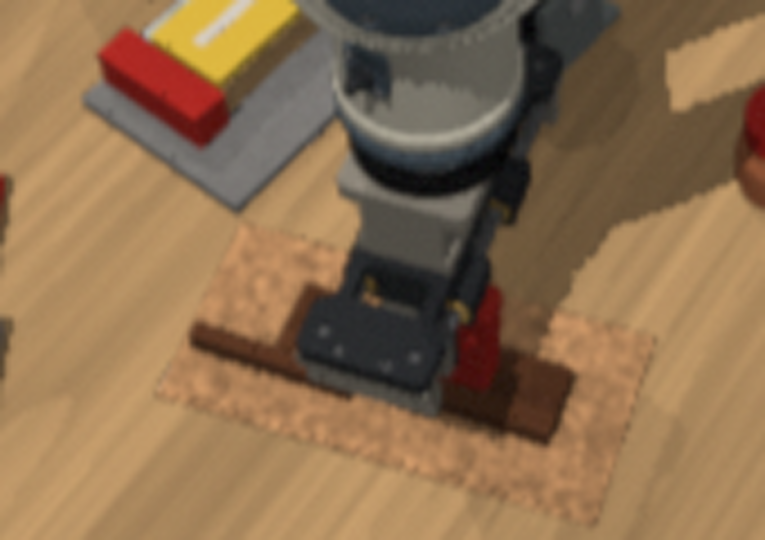

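Request:
move_arm:
  targets:
    - [[0,0,0,0,0,0,-0.4],[0,0,0,0,0,0,-0.4],[0,0,0,0,0,0,-0.4],[0,0,0,0,0,0,-0.4],[0,0,0,0,0,0,-0.4],[0,0,0,0,0,-8,-0.4],[0,0,0,0,0,-15,-0.4],[0,0,0,0,0,-15,-0.4]]

```text
time_s: 49.12
tool_pos: [0.4178, 0.3242, 0.1094]
tool_rot: [-0.002, 0.992, 0.127, 0.004]
wrist_force: [0.7, -0.1, 0.3]
gripper_width: 0.699
```

Request:
move_arm:
  targets:
    - [[0,0,0,0,0,-30,-0.4],[0,0,0,0,0,-35,-0.4],[0,0,0,0,0,-35,-0.4],[0,0,0,-10,10,-35,-0.4],[0,0,0,-20,30,0,-0.4],[0,0,0,0,38,0,-0.4],[0,0,0,0,38,0,-0.4],[0,0,0,0,38,0,-0.4]]

```text
time_s: 49.78
tool_pos: [0.4268, 0.1684, 0.2592]
tool_rot: [-0.005, 0.991, 0.132, 0.009]
wrist_force: [0.6, -1.3, 0.6]
gripper_width: 0.701
```

```bash
python3 - <<'E'
from h import *
st()
save('top','end_t.png'); save('side','end_s.png')
E
```

```text
at [426.8 168.4 259.2] phi 0.264 jig [-214.   102.7] F [ 0.6 -1.3  0.6] w 0.701 t 49.8
```

View pics/end_t.png

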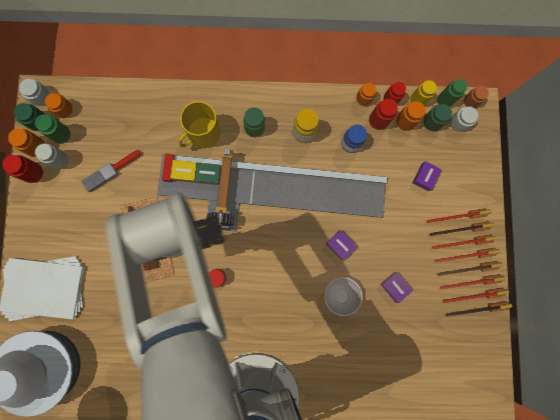

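View pics/end_s.png

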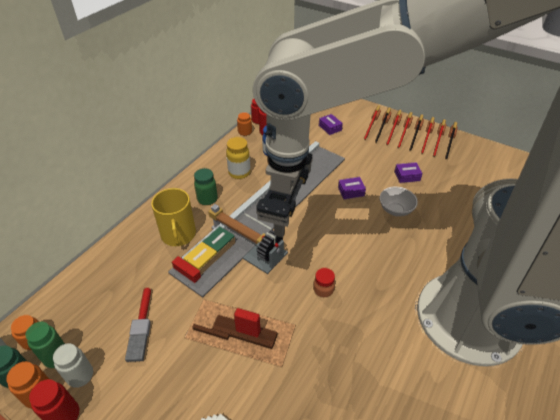

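Bystanders look in place. I'm moving the arm clear for an unobstructed final measurement.

Request:
move_arm:
  targets:
    - [[0,0,0,0,36,-5,-0.4],[0,0,0,0,38,0,-0.4],[0,0,0,0,38,0,-0.4],[0,0,0,0,38,0,-0.4],[0,0,0,0,38,0,-0.4],[0,0,0,0,38,0,-0.4],[0,0,0,0,25,0,-0.4],[0,0,0,0,0,0,-0.4]]

```text
time_s: 50.55
tool_pos: [0.4951, -0.0834, 0.2672]
tool_rot: [-0.005, 0.991, 0.131, 0.013]
wrist_force: [-1.1, 0.0, 0.3]
gripper_width: 0.7
```

```bash
python3 - <<'E'
from h import *
st()
im=camera('top'); crop(im,(150,135,270,235),'f1.png',6.5); crop(im,(90,180,250,300),'f2.png',5)
im=camera('side'); crop(im,(160,200,300,370),'f3.png',3.5)
E
```

```text
at [495.1 -83.4 267.2] phi 0.263 jig [-126.4 -143. ] F [-1.1  0.   0.3] w 0.7 t 50.5
```

View pics/f1.png

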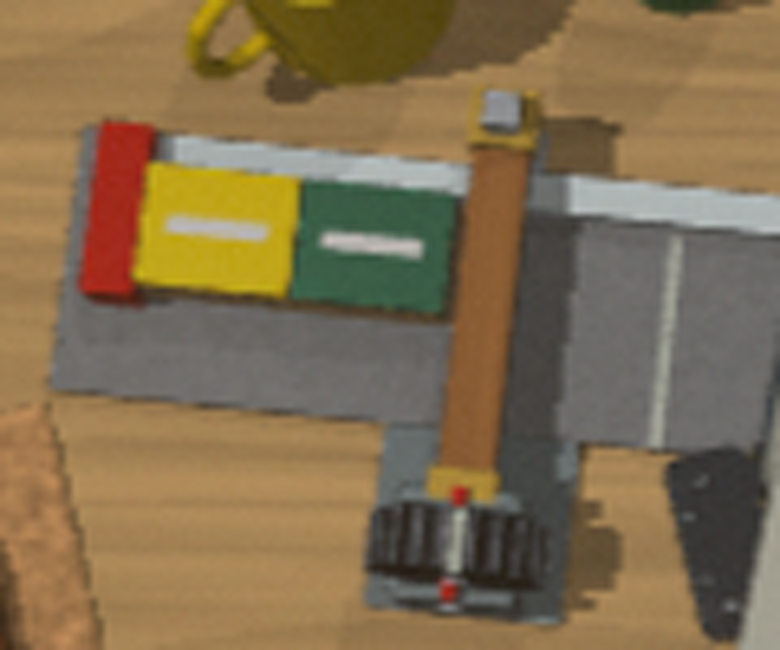

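View pics/f2.png

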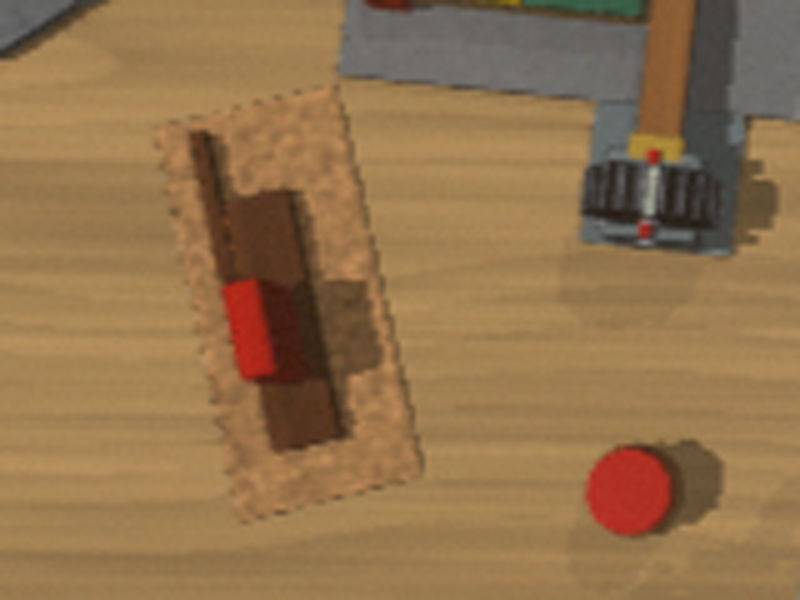

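View pics/f3.png

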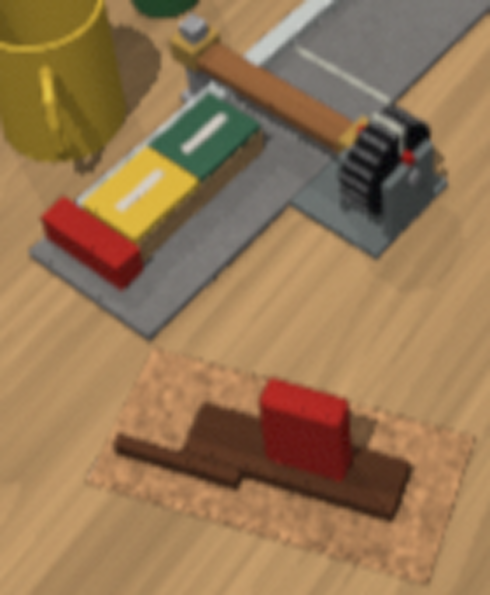

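```bash
python3 - <<'E'
from h import *
m=unproj('top',[[90+288.75/5,180+302.75/5]],.004);s=unproj('top',[[90+285/5,180+320/5]],.02);print('stick-mat mm',(s-m)*1e3)
for c in([(150,160),(302,178),(293,299),(133,286)],[(302,178),(462,194),(447,316),(293,299)]):
    b=unproj('top',np.array(c)/6.5+[150,135],.044); d=b[0]-b[1]+b[3]-b[2]; print(np.round(w2j(*b.mean(0)[:2]),1),round(np.arctan2(d[1],d[0])-np.pi/2-JA,3))
finish_job()
E
```

```text
stick-mat mm [[-11.10966986  -2.39849283  16.        ]]
[1.000e-01 1.734e+02] -0.001
[ -0.2 102.7] -0.007
the job is handed in; nothing more can be done
```

I finished the job and handed it in at about 51 s of robot time. No verdict comes back, so the results below are from my last camera checks:

- **Wheel:** I rolled it in two strokes, and its white line still stands between the two red pointers.
- **Carriers:** Only yellow and green were on the table, and I left the purple look-alikes alone. The stick's handle cannot pass the bridge, so I fed yellow under it first, then fed green behind it and pushed both home. The row is closed on the stop:

| Carrier | Jig x (mm) | Jig y (mm) | Expected y (mm) | Angle off the fence (rad) |
|---|---|---|---|---|
| Yellow | 0.1 | 173.4 | 175 | 0.001 |
| Green | -0.2 | 102.7 | 105 | 0.007 |

- **Stick:** It had been knocked aside before I picked it up, so I measured it again. It now stands upright on the mat, about 11 mm from the centre (limit 40 mm).
- **Bystanders:** The jars, bowl, pitcher and brush looked unmoved in the pictures; I did not measure them. The arm is clear of everything.

**Problems and disagreements:**
- The two cameras differed by 4–9 mm in y on the carriers, stick and mat. The top view read about 2 mm low against the arm, which may explain the small y shortfalls above.
- On the first try at lowering the stick, it touched yellow's tail with about 8 N. Yellow did not move, so I backed off and set the stick down again.

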